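# Rack the seal stamps, packed to the corner

## Task

Stand the seal stamps that lie on the desk upright on their heads in the wooden rack, packed into its walled corner in falling order of head width: the widest right in the corner, every stamp flat against the back wall, each next narrower one tight against the one before, and each packed before the next is picked up. Lift each stamp by the knob at the end of its handle and, held well up clear of the desk, ease the grip so that the heavy head swings down and the stamp hangs plumb, then grip it firmly again to set it in place. Finally slide the red stop up snug against the last stamp; leave the tub, the tin and the paperweight where they are.

Things in the scene. Friction and masses are not known exactly. Their poses are not given: they have to be found in the camera images.
- stamp_a_mid (a point): hand seal stamp, blue barrel knob, square brass head 52 mm wide: its centre, on the axis, half-way along its 124 mm. Local +x runs from head to knob; y, z square to the head's sides. Head: x -62 (flat foot) to -28 mm. Handle 12 to 17 mm thick; knob 24 mm across, widest at x +46 to +54 mm. At the start it lies on a side of its head, axis level, 26 mm above the desk. May be absent
- stamp_a: the same blue-knobbed stamp as a whole, about 340 g, nearly all in the head; origin on the side it first lies on, under its centre. The knob is held on a short band: at 40 N or more it keeps its angle (a fast or jerky move can still swing it); eased to about 3 N it turns between the pads and the head swings down
- stamp_b_mid (a point): hand seal stamp, green barrel knob, square brass head 47 mm wide: its centre, on the axis, half-way along its 124 mm. Local +x runs from head to knob; y, z square to the head's sides. Head: x -62 (flat foot) to -28 mm. Handle 12 to 17 mm thick; knob 24 mm across, widest at x +46 to +54 mm. At the start it lies on a side of its head, axis level, 23.5 mm above the desk. May be absent
- stamp_b: the same green-knobbed stamp as a whole, about 310 g, nearly all in the head; origin on the side it first lies on, under its centre. The knob is held on a short band: at 40 N or more it keeps its angle (a fast or jerky move can still swing it); eased to about 3 N it turns between the pads and the head swings down
- stamp_c_mid (a point): hand seal stamp, yellow barrel knob, square brass head 42 mm wide: its centre, on the axis, half-way along its 124 mm. Local +x runs from head to knob; y, z square to the head's sides. Head: x -62 (flat foot) to -28 mm. Handle 12 to 17 mm thick; knob 24 mm across, widest at x +46 to +54 mm. At the start it lies on a side of its head, axis level, 21 mm above the desk. May be absent
- stamp_c: the same yellow-knobbed stamp as a whole, about 280 g, nearly all in the head; origin on the side it first lies on, under its centre. The knob is held on a short band: at 40 N or more it keeps its angle (a fast or jerky move can still swing it); eased to about 3 N it turns between the pads and the head swings down
- stamp_d_mid (a point): hand seal stamp, white barrel knob, square brass head 37 mm wide: its centre, on the axis, half-way along its 124 mm. Local +x runs from head to knob; y, z square to the head's sides. Head: x -62 (flat foot) to -28 mm. Handle 12 to 17 mm thick; knob 24 mm across, widest at x +46 to +54 mm. At the start it lies on a side of its head, axis level, 18.5 mm above the desk. May be absent
- stamp_d: the same white-knobbed stamp as a whole, about 260 g, nearly all in the head; origin on the side it first lies on, under its centre. The knob is held on a short band: at 40 N or more it keeps its angle (a fast or jerky move can still swing it); eased to about 3 N it turns between the pads and the head swings down
- stamp_e_mid (a point): hand seal stamp, orange barrel knob, square brass head 32 mm wide: its centre, on the axis, half-way along its 124 mm. Local +x runs from head to knob; y, z square to the head's sides. Head: x -62 (flat foot) to -28 mm. Handle 12 to 17 mm thick; knob 24 mm across, widest at x +46 to +54 mm. At the start it lies on a side of its head, axis level, 16 mm above the desk. May be absent
- stamp_e: the same orange-knobbed stamp as a whole, about 240 g, nearly all in the head; origin on the side it first lies on, under its centre. The knob is held on a short band: at 40 N or more it keeps its angle (a fast or jerky move can still swing it); eased to about 3 N it turns between the pads and the head swings down
- rack_corner (a point): inner corner of the fixed wooden rack, on the rack's floor (8 mm above the desk) where back wall and end wall meet. Local +x points into the back wall, +y into the end wall, z up. Floor: 95 mm deep to the open front edge, 268 mm along the row; walls stand 32 mm above it, 8 to 10 mm thick
- stop_face (a point): centre of the face of the red stop that looks along the rack's +y towards the stamps, 18 mm above the rack floor, 39 mm in front of the back wall; axes as the rack's; the face is 70 mm wide and 35 mm high
- stop_grip (a point): centre of the stop's black knob, 20 mm across and 24 mm high, on a 12 mm steel post: 107 mm above the rack floor and 22 mm behind (-y of) the stop's face; axes as the rack's
- stop (a joint): travel of the red stop along the rack in m: at 0 its face is 215 mm from the end wall; grows up to 0.13 towards the end wall (rack's +y). It slides with about 2 N friction and stays where it is left
- round_box: round cream tub with a lid, 71 mm across, 30 mm high; bystander; origin at the centre of its underside
- paste_tin: round tin, 66 mm across, 22 mm high; bystander; origin at the centre of its underside
- bean_weight: black bean-shaped paperweight, 53 x 105 x 25 mm; bystander; origin at the centre of its underside

How it is judged:
On the way, in this order (a step that is already met when the one before it is completed fails the run):
1. the blue-knobbed stamp hangs plumb (handle up, within 0.15 rad) with its middle at least 90 mm above the desk (height (world z) of stamp_a_mid above 0.09 m and angle between stamp_a_mid's own x axis and vertical below 0.15 rad), for 0.2 s.
2. the blue-knobbed stamp stands on the rack floor, against the back wall, and against the end wall or a wider stamp (x of stamp_a_mid in the frame of rack_corner above -0.03 m and angle between stamp_a_mid's own x axis and vertical below 0.1 rad and z of stamp_a_mid in the frame of rack_corner between 0.056 and 0.068 m and y of stamp_a_mid in the frame of rack_corner above -0.03 m), for 0.2 s.
3. the green-knobbed stamp hangs plumb (handle up, within 0.15 rad) with its middle at least 90 mm above the desk (height (world z) of stamp_b_mid above 0.09 m and angle between stamp_b_mid's own x axis and vertical below 0.15 rad), for 0.2 s.
4. the green-knobbed stamp stands on the rack floor, against the back wall, and against the end wall or a wider stamp (x of stamp_b_mid in the frame of rack_corner above -0.0275 m and angle between stamp_b_mid's own x axis and vertical below 0.1 rad and z of stamp_b_mid in the frame of rack_corner between 0.056 and 0.068 m and (y of stamp_b_mid in the frame of rack_corner above -0.0275 m or horizontal distance between stamp_b_mid and stamp_a_mid below 0.0535 m)), for 0.2 s.
5. the yellow-knobbed stamp hangs plumb (handle up, within 0.15 rad) with its middle at least 90 mm above the desk (height (world z) of stamp_c_mid above 0.09 m and angle between stamp_c_mid's own x axis and vertical below 0.15 rad), for 0.2 s.
6. the yellow-knobbed stamp stands on the rack floor, against the back wall, and against the end wall or a wider stamp (x of stamp_c_mid in the frame of rack_corner above -0.025 m and angle between stamp_c_mid's own x axis and vertical below 0.1 rad and z of stamp_c_mid in the frame of rack_corner between 0.056 and 0.068 m and (y of stamp_c_mid in the frame of rack_corner above -0.025 m or horizontal distance between stamp_c_mid and stamp_a_mid below 0.051 m or horizontal distance between stamp_c_mid and stamp_b_mid below 0.0485 m)), for 0.2 s.
7. the white-knobbed stamp hangs plumb (handle up, within 0.15 rad) with its middle at least 90 mm above the desk (height (world z) of stamp_d_mid above 0.09 m and angle between stamp_d_mid's own x axis and vertical below 0.15 rad), for 0.2 s.
8. the white-knobbed stamp stands on the rack floor, against the back wall, and against the end wall or a wider stamp (x of stamp_d_mid in the frame of rack_corner above -0.0225 m and angle between stamp_d_mid's own x axis and vertical below 0.1 rad and z of stamp_d_mid in the frame of rack_corner between 0.056 and 0.068 m and (y of stamp_d_mid in the frame of rack_corner above -0.0225 m or horizontal distance between stamp_d_mid and stamp_a_mid below 0.0485 m or horizontal distance between stamp_d_mid and stamp_b_mid below 0.046 m or horizontal distance between stamp_d_mid and stamp_c_mid below 0.0435 m)), for 0.2 s.
9. the orange-knobbed stamp hangs plumb (handle up, within 0.15 rad) with its middle at least 90 mm above the desk (height (world z) of stamp_e_mid above 0.09 m and angle between stamp_e_mid's own x axis and vertical below 0.15 rad), for 0.2 s.
10. the orange-knobbed stamp stands on the rack floor, against the back wall, and against the end wall or a wider stamp (x of stamp_e_mid in the frame of rack_corner above -0.02 m and angle between stamp_e_mid's own x axis and vertical below 0.1 rad and z of stamp_e_mid in the frame of rack_corner between 0.056 and 0.068 m and (y of stamp_e_mid in the frame of rack_corner above -0.02 m or horizontal distance between stamp_e_mid and stamp_a_mid below 0.046 m or horizontal distance between stamp_e_mid and stamp_b_mid below 0.0435 m or horizontal distance between stamp_e_mid and stamp_c_mid below 0.041 m or horizontal distance between stamp_e_mid and stamp_d_mid below 0.0385 m)), for 0.2 s.
At the end, for the whole second after the job is handed in: every stamp present stands upright (within 0.1 rad) on the rack floor, its head within 4 mm of the back wall; the widest is within 4 mm of the end wall, each narrower one within 4 mm of the next wider one present; the red stop's face is within 4 mm of the last stamp; all at rest (all of step 2 and all of step 4 and all of step 6 and all of step 8 and all of step 10 and linear speed of each of stamp_a, stamp_b, stamp_c, stamp_d, stamp_e below 0.02 m/s and velocity of joint stop below 0.01 m/s and (y of stamp_a_mid in the frame of stop_face below 0.03 m or y of stamp_b_mid in the frame of stop_face below 0.0275 m or y of stamp_c_mid in the frame of stop_face below 0.025 m or y of stamp_d_mid in the frame of stop_face below 0.0225 m or y of stamp_e_mid in the frame of stop_face below 0.02 m)); the robot touches nothing.
It fails at once if the tub, the tin or the paperweight is moved more than 30 mm (distance of any of round_box, paste_tin, bean_weight from where it was at the start of the episode above 0.03 m).
Of stamp_a, stamp_b, stamp_c, stamp_d, stamp_e only 3 to 4 are there at a start; the rules pass over those that are not, and their reading is None.
At some moment in a run one of stamp_a, stamp_b, stamp_c, stamp_d, stamp_e may be knocked a few centimetres aside while the robot is not near it.
It also fails if it takes over 210 s, if anything falls off the work surface, if the arm or the gripper's body presses on something with over 40 N, if the wrist force passes 120 N, or if a joint passes its speed limit or range.

## Robot

A 6-joint arm with a two-finger parallel gripper is mounted at the origin on a cart in front of the work surface, level with it; the furniture and walls round the work are solid. World frame = base frame: x ahead of the robot, y to its left, z up, the work surface at z = 0. Lengths are in m, angles in rad, forces in N, time in s.
With the tool pointing down it reaches from about 0.275 to 0.75 m from the base axis. Payload 10.2 kg.
Tool frame: the origin (TCP) lies on the centre line of the jaws, within the pads' length; the fingertips stand 17 mm ahead of it and the grasp point (between the pads) lies 2 mm behind it; z points along the fingers, y is the direction in which the jaws open and shut (so a half turn about z gives the same grasp; the last joint's range is limited). The gripper opens to 88 mm and grips with 3 to 60 N. Pads are 18 mm wide; open, the fingers measure 123 mm over their backs; the gripper's body (75 mm by 187 mm) begins 45 mm behind the grasp point.
Start: joints at [-1.35, 0.313, 1.498, -0, 1.331, -0.223], TCP at [0.225, -0.474, 0.256] pointing down, gripper open.
Joint ranges: [-2.94, 2.94], [-0.97, 2.17], [0.19, 2.56], [-1.23, 4.37], [0.02, 3.11], [-2.88, 2.88]. Speed limits (rad/s): [2.39, 2.39, 3.01, 3.14, 3.14, 3.14].

## Interface

Orientations are given as a rotation vector (axis times angle).
In Python, from workcell import bot, eyes, models gives the robot as it stands.
- The arm moves only by the tool move_arm, never from a script. Its argument "increments" is a list of rows, each a list of 3 entries, a list of its own where there are three numbers: the shift along the tool's x, y, z each as a share of 20 cm, from -1 to 1, then the turn, a rotation vector about the tool's x, y, z each as a share of 30 degrees, from -1 to 1, then the opening, from -1 (shut) to 1 (fully open), so that 0 is half open. In form: [[[x, y, z], [ax, ay, az], claw], ...]. A call has 1 to 5 rows; each row shifts and turns the commanded pose from where the row before left it, along the tool's axes as they then stand; what a row does not reach is not made up. A row lasts 1/12 s, in which the tool goes at most 41.7 mm and 7.16 degrees, less where a joint would pass 70% of its speed; a pose out of reach is approached as far as the arm can. A call with a number of a shift or a turn outside -1 to 1 is refused whole. A call with a gripper value outside its range is refused whole. The fingers move at their own pace and stop on an object; "newtons" is the grip in N (left out, the last holds). Time passes only in rows, so rows that do not move let the fingers close. It gives the time, the measured TCP pose, the force and the opening at its end, in the units of the state.
- bot.observe(): the state, without advancing time (a new reading comes with each control period).
- eyes.grab_frame(name): name is "scene" or "side" or "wrist"; returns the picture (400x640x3 uint8, red, green, blue); there is no depth.
- eyes.calibration(name): a dict with "camera_matrix" (3x3 intrinsics, pixels), "pose" (4x4, takes a point from camera to world coordinates). Camera axes: x right, y down, z forward; pixel columns grow to the right and rows downward; lengths in m; the calibration is good to about 2 mm. A picture is of the moment at which its call begins: read the wrist's pose just before it. calibration takes no time and is no camera call; for the wrist camera it gives the pose at the moment of the call.
- bot.hand_in(): hands the job in, once; it reports no verdict.
Trained networks look in the newest picture that a camera, given by its name, has taken for a name from the list of things; names that differ only in an ending like _2 or _b are one class to them, and where a whole thing is asked for, a point or a joint stands for the part that bears it (a point fixed in the world has none). Each returns a list of dicts, best first, with "score" (0 to 1); they miss things now and then, are a little off and sometimes report something else, mostly with a low value. They report only what shows in the picture. A call takes as long as a camera call.
- models.masks_of(camera, query): "region" (400x640 bool, what is visible of it) and "at" ([row, column] in pixels, amid what is visible of it).
- models.place_of(camera, query): "at" ([row, column] in pixels: a listed point, or the origin of a listed thing).
The state is a dict: "clock": time; "joints": joint angles; "qd": joint speeds; "joint_torque": joint torques, N m; "position": TCP position; "ee_rot": TCP orientation; "force": force on the tool from outside, world axes, zero at the start; "moment": the same for the moment, N m; "width": opening from 0.0 (shut) to 1.0 (fully open).
Only numpy, scipy, OpenCV 4.12 (cv2) and the standard library are available. Lean on these libraries where they do the work, as an engineer would, in place of code of your own. Each camera call takes 0.05 s, during which the arm holds its last target.

## Working session

There is one attempt and no reset: what is moved stays moved. The work goes in short steps, Python scripts to look and compute and a tool call to move; the robot and the scene stay as the last step left them, time stands still between calls to the robot, and variables do not carry over. Pictures are saved under pics/ and viewed, and the job is handed in when it is done.

Besides the shell and the picture viewer there is one more tool, called after ">>>" by a JSON object that holds its "name" and its "arguments". move_arm: Moves the arm, as the interface text tells. Its arguments: {"type":"object","properties":{"increments":{"type":"array"},"newtons":{"type":"number"}},"required":["increments"]}

```bash
ls -la; mkdir -p pics; python3 - <<'E'
from workcell import bot, eyes, models
import cv2
print(bot.observe())
for n in ["scene","side","wrist"]:
    c=eyes.calibration(n); print(n,c)
    im=eyes.grab_frame(n); cv2.imwrite(f"pics/{n}0.png",im[:,:,::-1])
E
```

```text
total 12
drwxr-xr-x  3 agent agent 4096 Dec  7 13:58 .
drwxr-xr-x 23 root  root  4096 Dec  7 13:58 ..
drwxr-xr-x  2 agent agent 4096 Dec  7 13:58 pics
{'clock': 0.0, 'joints': array([-1.35040311e+00,  3.13439361e-01,  1.49839506e+00, -1.93200134e-05,
        1.33101117e+00, -2.23395093e-01]), 'qd': array([-0.00033949, -0.00077782,  0.00028889, -0.00020431,  0.00068749,
       -0.00174998]), 'joint_torque': array([-1.96555998e-04, -4.02212405e+01, -2.52268678e+01,  6.94179232e-02,
        3.53022083e-02, -1.16623978e-04]), 'position': array([ 0.2253551 , -0.47393469,  0.25518232]), 'ee_rot': array([-3.06334431e+00, -6.91125873e-01,  2.65103732e-05]), 'force': array([ 0.00889845, -0.57513099,  0.48509578]), 'moment': array([-0.0187376 , -0.03532718, -0.02178177]), 'width': 1.0003892477615057}
scene {'camera_matrix': array([[420.24727279,   0.        , 322.65100518],
       [  0.        , 420.24727279, 196.0091835 ],
       [  0.        ,   0.        ,   1.        ]]), 'pose': array([[-0.66952708, -0.54903477,  0.50029423, -0.07852088],
       [-0.74253501,  0.47715043, -0.47007363,  0.
[... 299 characters left out ...]
.        ]]), 'pose': array([[-0.91720073, -0.26909401,  0.29382178,  0.23630801],
       [-0.39826497,  0.59829481, -0.69529011,  0.80011214],
       [ 0.01130636, -0.75473952, -0.65592715,  0.81778046],
       [ 0.        ,  0.        ,  0.        ,  1.        ]])}
wrist {'camera_matrix': array([[312.94273301,   0.        , 317.76647698],
       [  0.        , 312.94273301, 204.58777831],
       [  0.        ,   0.        ,   1.        ]]), 'pose': array([[ 0.42969756, -0.85776508, -0.28213307,  0.29884114],
       [-0.90297208, -0.4085974 , -0.13300219, -0.43882809],
       [-0.00119421,  0.311909  , -0.95011123,  0.38542674],
       [ 0.        ,  0.        ,  0.        ,  1.        ]])}
```

View pics/scene0.png

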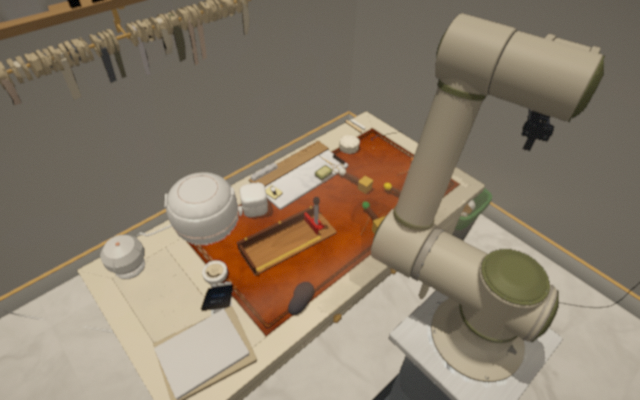

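View pics/side0.png

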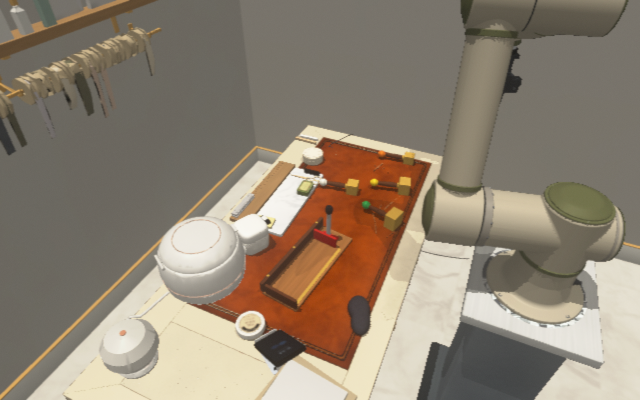

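View pics/wrist0.png

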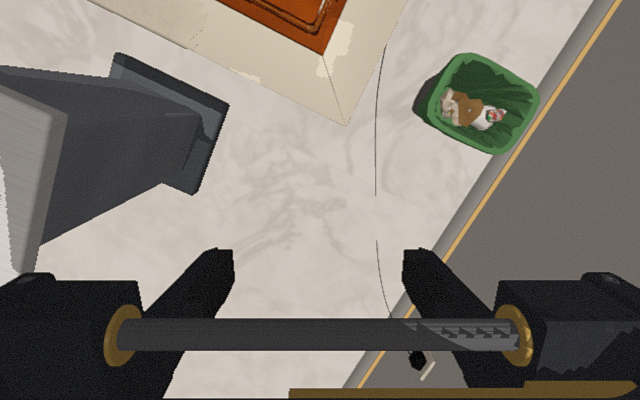

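```bash
cat > h.py <<'E'
from workcell import bot, eyes, models
import numpy as np, cv2
from scipy.spatial.transform import Rotation as R
def ray(cam,at,cal=None):
    c=cal or eyes.calibration(cam); K=c["camera_matrix"];P=c["pose"]
    d=P[:3,:3]@np.linalg.solve(K,[at[1],at[0],1.]); return P[:3,3],d/np.linalg.norm(d)
def onz(cam,at,z,cal=None):
    o,d=ray(cam,at,cal); return o+d*(z-o[2])/d[2]
def proj(cam,p,cal=None):
    c=cal or eyes.calibration(cam);P=c["pose"]; q=c["camera_matrix"]@(P[:3,:3].T@(np.asarray(p)-P[:3,3])); return q[1::-1]/q[2]
def tri(rays):
    A=0;b=0
    for o,d in rays:
        M=np.eye(3)-np.outer(d,d);A=A+M;b=b+M@o
    p=np.linalg.solve(A,b); return p,[np.linalg.norm((np.eye(3)-np.outer(d,d))@(p-o)) for o,d in rays]
def shot(cam,name):
    im=eyes.grab_frame(cam); cv2.imwrite(f"pics/{name}.png",im[:,:,::-1]); return im
E
python3 - <<'E'
from h import *
for cam in ["side","scene"]:
    eyes.grab_frame(cam)
    for q,z in [("stamp_b_mid",.0235),("stamp_c_mid",.021),("stamp_d_mid",.0185),("stamp_e_mid",.016),("stamp_a_mid",.026),("rack_corner",.008),("stop_face",.026),("stop_grip",.115),("round_box",0),("paste_tin",0),("bean_weight",0)]:
        for r in models.place_of(cam,q)[:2]:
            print(cam,q,round(r["score"],2),np.round(r["at"],1),np.round(onz(cam,r["at"],z),3))
print(bot.observe()["clock"])
E
```

```text
side stamp_b_mid 0.77 [213.  381.9] [ 0.42  -0.073  0.023]
side stamp_c_mid 0.61 [190.  390.5] [ 0.428 -0.189  0.021]
side stamp_d_mid 0.65 [183.3 340.3] [ 0.583 -0.159  0.018]
side stamp_e_mid 0.78 [156.  395.2] [ 0.467 -0.383  0.016]
side rack_corner 0.8 [289.6 266.5] [0.597 0.29  0.008]
side stop_face 0.65 [240.4 324.3] [0.528 0.098 0.026]
side stop_grip 0.89 [207.9 329.8] [0.528 0.064 0.115]
side round_box 0.63 [158.4 309.2] [ 0.742 -0.267  0.   ]
side paste_tin 0.71 [328.2 254.8] [0.572 0.389 0.   ]
side bean_weight 0.81 [314.3 358.1] [0.371 0.261 0.   ]
scene stamp_b_mid 0.71 [217.5 373. ] [ 0.423 -0.071  0.023]
scene stamp_c_mid 0.39 [192.9 402. ] [ 0.434 -0.22   0.021]
scene stamp_d_mid 0.87 [178.8 354. ] [ 0.583 -0.15   0.018]
scene stamp_a_mid 0.19 [191.3 401.1] [ 0.438 -0.219  0.026]
scene rack_corner 0.9 [248.  243.5] [0.597 0.284 0.008]
scene rack_corner 0.26 [182.5 351.7] [ 0.583 -0.14   0.008]
scene stop_face 0.82 [223.9 309.7] [0.529 0.092 0.026]
scene stop_grip 0.79 [200.3 316.9] [0.525 0.067 0.115]
scene round_box 0.51 [148.4 347.1] [ 0.725 -0.258  0.   ]
scene paste_tin 0.79 [272.2 216.4] [0.584 0.385 0.   ]
scene paste_tin 0.31 [221.9 375.6] [ 0.417 -0.081  0.   ]
scene bean_weight 0.67 [301.3 299.3] [0.364 0.271 0.   ]
scene bean_weight 0.25 [196.3 314.9] [ 0.622 -0.011  0.   ]
1.35
```

>>> {"name": "move_arm", "arguments": {"increments": [[[0.138,-0.086,-0.03],[0,0,0],1],[[0.138,-0.086,-0.03],[0,0,0],1],[[0.138,-0.086,-0.03],[0,0,0],1],[[0.138,-0.086,-0.03],[0,0,0],1],[[0.138,-0.086,-0.03],[0,0,0],1]]}}

```text
clock: 1.77
position: [0.3136, -0.3359, 0.2861]
ee_rot: [3.065, 0.691, 0.0]
force: [-0.2, -1.0, 0.2]
width: 0.999
```

>>> {"name": "move_arm", "arguments": {"increments": [[[0.138,-0.086,-0.03],[0,0,0],1],[[0.138,-0.086,-0.03],[0,0,0],1],[[0.138,-0.086,-0.03],[0,0,0],1],[[0.138,-0.086,-0.03],[0,0,0],1],[[0.138,-0.086,-0.03],[0,0,0],1]]}}

```text
clock: 2.18
position: [0.4014, -0.1988, 0.3162]
ee_rot: [3.064, 0.691, 0.0]
force: [0.5, -0.8, -0.6]
width: 1.004
```

>>> {"name": "move_arm", "arguments": {"increments": [[[0,0,0],[0,0,0.2],1],[[0,0,0],[0,0,0.2],1],[[0,0,0],[0,0,0.2],1],[[0,0,0],[0,0,0.2],1],[[0,0,0],[0,0,0],1]]}}

```text
clock: 2.6
position: [0.4009, -0.2002, 0.3158]
ee_rot: [3.141, 0.034, 0.0]
force: [0.0, -0.5, -0.3]
width: 0.998
```

```bash
python3 - <<'E'
from h import *
cal=eyes.calibration("wrist"); shot("wrist","w1")
for q,z in [("stamp_b_mid",.0235),("stamp_c_mid",.021),("stamp_d_mid",.0185),("stamp_e_mid",.016),("stop_grip",.115)]:
    for r in models.place_of("wrist",q)[:2]:
        print(q,round(r["score"],2),np.round(r["at"],1),np.round(onz("wrist",r["at"],z,cal),3))
E
```

```text
stamp_b_mid 0.92 [144.7 223.6] [ 0.425 -0.073  0.024]
stamp_c_mid 0.75 [136.  331.4] [ 0.439 -0.217  0.021]
stamp_c_mid 0.24 [45.6 38. ] [0.54  0.146 0.021]
stamp_e_mid 0.74 [118.7 462.6] [ 0.465 -0.391  0.016]
stop_grip 0.72 [40.6 38.7] [0.532 0.068 0.115]
```

View pics/w1.png

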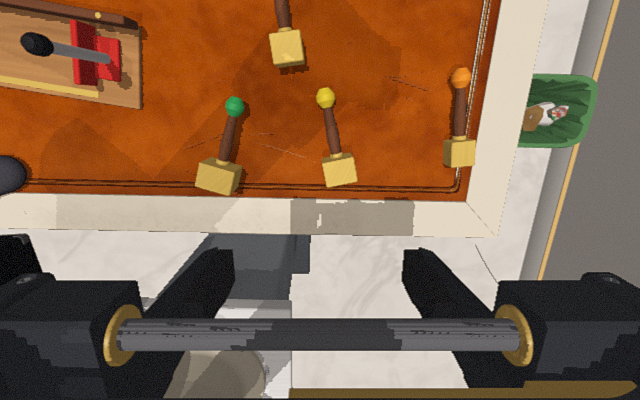

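```bash
cat >> h.py <<'E'
HUE={'a':(100,125),'b':(45,85),'c':(24,33),'d':None,'e':(5,13)}
HALF={'a':.026,'b':.0235,'c':.021,'d':.0185,'e':.016}
def stamp(s,im,cal,cam="wrist"):
    """knob & head centre on axis plane via mask network + colour"""
    z=HALF[s]; out=[]
    for r in models.masks_of(cam,f"stamp_{s}"):
        if r["score"]<.3: continue
        m=r["region"]; ys,xs=np.nonzero(m)
        if len(ys)<50: continue
        pts=np.array([onz(cam,(y,x),z,cal)[:2] for y,x in zip(ys,xs)])
        hsv=cv2.cvtColor(im,cv2.COLOR_RGB2HSV)[ys,xs].astype(int)
        c=pts.mean(0); u=np.linalg.svd(pts-c,full_matrices=False)[2][0]
        out.append((r["score"],r["at"],c,u,pts,hsv))
    return out
E
python3 - <<'E'
from h import *
cal=eyes.calibration("wrist"); im=eyes.grab_frame("wrist")
for s in "bcde":
  for sc,at,c,u,pts,hsv in stamp(s,im,cal):
    t=(pts-c)@u; e1=hsv[t>t.max()-.02]; e2=hsv[t<t.min()+.02]
    print(s,round(sc,2),np.round(at),c.round(3),u.round(3),(t.min().round(3),t.max().round(3)),np.median(e1,0),np.median(e2,0))
E
```

```text
b 0.94 [156. 333.] [ 0.426 -0.222] [-0.972 -0.235] (np.float64(-0.075), np.float64(0.053)) [ 22. 144. 228.] [ 25. 198. 210.]
b 0.64 [ 43. 285.] [ 0.553 -0.157] [-0.988 -0.154] (np.float64(-0.042), np.float64(0.029)) [ 21. 146. 222.] [ 10. 149. 103.]
b 0.63 [138. 460.] [ 0.454 -0.385] [-0.989 -0.15 ] (np.float64(-0.072), np.float64(0.053)) [ 21. 147. 221.] [ 15. 211. 218.]
b 0.56 [166. 222.] [ 0.407 -0.07 ] [-0.953  0.303] (np.float64(-0.083), np.float64(0.051)) [ 21. 150. 202.] [ 69. 166. 144.]
c 0.94 [156. 333.] [ 0.425 -0.222] [-0.972 -0.235] (np.float64(-0.076), np.float64(0.053)) [ 22. 144. 228.] [ 25. 198. 210.]
c 0.64 [ 43. 285.] [ 0.553 -0.157] [-0.988 -0.154] (np.float64(-0.043), np.float64(0.03)) [ 21. 146. 222.] [ 10. 149. 103.]
c 0.63 [138. 460.] [ 0.454 -0.386] [-0.989 -0.15 ] (np.float64(-0.072), np.float64(0.053)) [ 21. 147. 221.] [ 15.  211.  218.5]
c 0.56 [166. 222.] [ 0.407 -0.07 ] [-0.953  0.303] (np.float64(-0.083), np.float64(0.051)) [ 21. 150. 202.] [ 69. 166. 145.]
d 0.94 [156. 333.] [ 0.425 -0.222] [-0.972 -0.235] (np.float64(-0.076), np.float64(0.053)) [ 22. 1
[... 205 characters left out ...]
.float64(-0.073), np.float64(0.054)) [ 21. 147. 221.] [ 15. 211. 219.]
d 0.56 [166. 222.] [ 0.407 -0.069] [-0.953  0.303] (np.float64(-0.083), np.float64(0.051)) [ 21. 150. 202.] [ 69. 166. 145.]
e 0.94 [156. 333.] [ 0.425 -0.222] [-0.972 -0.235] (np.float64(-0.076), np.float64(0.053)) [ 22. 144. 228.] [ 25.  198.  210.5]
e 0.64 [ 43. 285.] [ 0.554 -0.157] [-0.988 -0.154] (np.float64(-0.043), np.float64(0.03)) [ 21. 146. 222.] [ 10. 149. 103.]
e 0.63 [138. 460.] [ 0.454 -0.388] [-0.989 -0.15 ] (np.float64(-0.073), np.float64(0.054)) [ 21. 147. 221.] [ 15.  211.  219.5]
e 0.56 [166. 222.] [ 0.406 -0.068] [-0.953  0.303] (np.float64(-0.084), np.float64(0.052)) [ 21. 150. 202.] [ 69. 166. 145.]
```

>>> {"name": "move_arm", "arguments": {"increments": [[[0.04,-0.165,0],[0,0,0],1],[[0.04,-0.165,0],[0,0,0],1],[[0.04,-0.165,0],[0,0,0],1],[[0.04,-0.165,0],[0,0,0],1],[[0.04,-0.165,0],[0,0,0],1]]}}

```text
clock: 3.57
position: [0.4367, -0.0328, 0.3158]
ee_rot: [3.141, 0.039, 0.001]
force: [0.3, -0.0, 0.0]
width: 1.0
```

>>> {"name": "move_arm", "arguments": {"increments": [[[0.04,-0.165,0],[0,0,0],1],[[0.04,-0.165,0],[0,0,0],1],[[0.04,-0.165,0],[0,0,0],1],[[0.04,-0.165,0],[0,0,0],1],[[0,0,0],[0,0,0],1]]}}

```text
clock: 3.98
position: [0.4656, 0.1027, 0.3156]
ee_rot: [-3.14, -0.047, -0.0]
force: [1.1, -0.9, 0.2]
width: 1.001
```

```bash
python3 - <<'E'
from h import *
print(bot.observe()["position"])
cal=eyes.calibration("wrist"); shot("wrist","w2")
for q,z in [("rack_corner",.008),("stop_face",.026),("stop_grip",.115),("bean_weight",0)]:
    for r in models.place_of("wrist",q)[:2]:
        print(q,round(r["score"],2),np.round(r["at"],1),np.round(onz("wrist",r["at"],z,cal),4))
E
```

```text
[0.46559023 0.10270298 0.31560507]
rack_corner 0.71 [194.4 447.5] [ 0.4245 -0.0868  0.008 ]
rack_corner 0.66 [ 56.2 173.5] [0.5965 0.2914 0.008 ]
stop_face 0.69 [116.4 326.5] [0.5293 0.0941 0.026 ]
stop_grip 0.97 [123.6 354.3] [0.5268 0.0677 0.115 ]
bean_weight 0.63 [224.3 207.4] [0.3636 0.2695 0.    ]
```

View pics/w2.png

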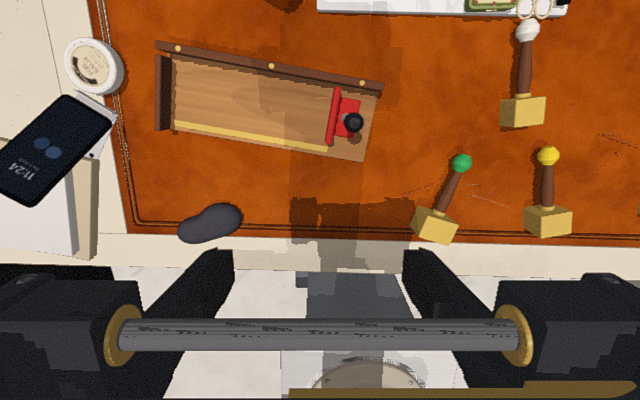

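```bash
python3 - <<'E'
from h import *
cal=eyes.calibration("wrist"); im=cv2.imread("pics/w2.png")
# rectify plane z=.008: x .47..62 (up), y .35..0(right) 2px/mm
s=2200; W=int(.36*s);H=int(.16*s)
src=[];dst=[]
for x,y in [(.62,.34),(.62,-.02),(.46,.34),(.46,-.02)]:
    r=proj("wrist",(x,y,.008),cal); src.append(r[::-1]); dst.append(((.34-y)*s,(.62-x)*s))
M=cv2.getPerspectiveTransform(np.float32(src),np.float32(dst))
o=cv2.warpPerspective(im,M,(W,H),flags=cv2.INTER_CUBIC)
for k in range(0,36,2):
    cv2.line(o,(int(k*.01*s),0),(int(k*.01*s),5),(255,255,255),1); cv2.putText(o,f"{.34-k*.01:.2f}",(int(k*.01*s),16),0,.35,(255,255,255))
for k in range(0,16,2):
    cv2.line(o,(0,int(k*.01*s)),(6,int(k*.01*s)),(255,255,255),1); cv2.putText(o,f"{.62-k*.01:.2f}",(8,int(k*.01*s)+4),0,.35,(255,255,255))
cv2.imwrite("pics/rect2.png",o)
E
```

```text
(no output)
```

View pics/rect2.png

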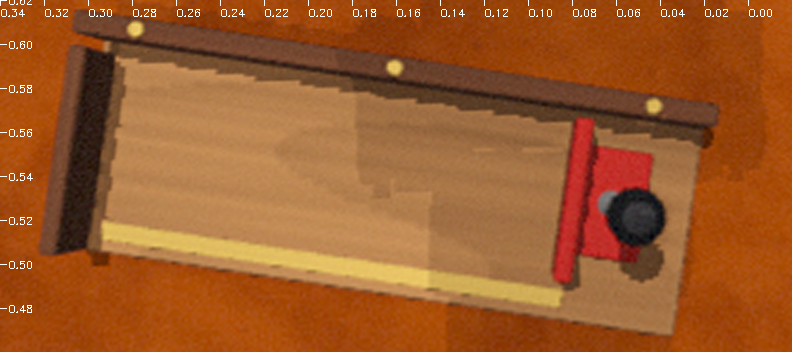

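```bash
cat >> h.py <<'E'
def knobcol(s,hsv):
    h,sa,v=hsv[...,0].astype(int),hsv[...,1].astype(int),hsv[...,2].astype(int)
    if s=='b': return (h>40)&(h<90)&(sa>80)
    if s=='c': return (h>=23)&(h<35)&(sa>165)
    if s=='d': return (sa<70)&(v>110)
    if s=='e': return (h>=7)&(h<=19)&(sa>165)&(v>175)
def locate(s,cam="wrist",save=None):
    cal=eyes.calibration(cam); im=eyes.grab_frame(cam); hsv=cv2.cvtColor(im,cv2.COLOR_RGB2HSV)
    if save: cv2.imwrite(f"pics/{save}.png",im[:,:,::-1])
    z=HALF[s]; best=None
    for r in models.masks_of(cam,f"stamp_{s}"):
        m=cv2.dilate(r["region"].astype(np.uint8),np.ones((3,3)))>0
        k=m&knobcol(s,hsv); k=cv2.morphologyEx(k.astype(np.uint8),cv2.MORPH_OPEN,np.ones((3,3)))
        n,l,st,ce=cv2.connectedComponentsWithStats(k)
        if n<2: continue
        i=1+np.argmax(st[1:,4])
        if st[i,4]<25: continue
        if best is None or st[i,4]>best[0]:
            best=(st[i,4],l==i,m,r["score"])
    if best is None: print("none"); return
    a,k,m,sc=best
    P=lambda mm: np.array([onz(cam,(y,x),z,cal)[:2] for y,x in np.argwhere(mm)])
    kp=P(k); hull=cv2.minEnclosingCircle((kp*1000).astype(np.float32)); kc=np.array(hull[0])/1000
    kc2=kp.mean(0)
    mp=P(m); d=np.linalg.norm(mp-kc2,axis=1); 
    u=None
    h=mp[(d>.016)&(d<.062)]
    c=h.mean(0); u=np.linalg.svd(h-c,full_matrices=False)[2][0]; u=u*np.sign(u@(kc2-c))
    t=(mp-kc2)@u
    print(f"{s} score {sc:.2f} area {a} knob {kc2.round(4)} circ {kc.round(4)} r{hull[1]:.1f} yaw(head->knob) {np.arctan2(u[1],u[0]):.3f} perp {np.dot(kc2-c,[-u[1],u[0]])*1000:.1f}mm extent {t.min()*1000:.0f} {t.max()*1000:.0f}")
E
python3 - <<'E'
from h import *
for s in "bcd": locate(s)
E
```

```text
b score 0.79 area 276 knob [ 0.4744 -0.0917] circ [ 0.4744 -0.0918] r13.1 yaw(head->knob) -0.254 perp -1.6mm extent -123 13
c score 0.65 area 305 knob [ 0.4874 -0.2087] circ [ 0.4874 -0.2087] r14.3 yaw(head->knob) 0.255 perp -1.7mm extent -127 15
d score 0.83 area 427 knob [ 0.6377 -0.146 ] circ [ 0.6375 -0.1462] r14.1 yaw(head->knob) 0.194 perp -2.5mm extent -118 14
```

>>> {"name": "move_arm", "arguments": {"increments": [[[-0.05,0.16,0.04],[0,0,0],1],[[-0.05,0.16,0.04],[0,0,0],1],[[-0.05,0.16,0.04],[0,0,0],1],[[-0.05,0.16,0.04],[0,0,0],1],[[-0.05,0.16,0.04],[0,0,0.2],1]]}}

```text
clock: 4.95
position: [0.4186, -0.0642, 0.2755]
ee_rot: [3.139, -0.125, 0.001]
force: [1.1, -0.7, 1.3]
width: 0.995
```

>>> {"name": "move_arm", "arguments": {"increments": [[[0,0.08,0.04],[0,0,0.2],1],[[0,0,0.04],[0,0,0.2],1],[[0,0,0],[0,0,0],1]]}}

```text
clock: 5.2
position: [0.4174, -0.0795, 0.2586]
ee_rot: [-3.107, 0.462, 0.003]
force: [0.1, 1.0, 0.3]
width: 0.999
```

```bash
cat >> h.py <<'E'
def axisfit(s,cam="wrist",save=None):
    cal=eyes.calibration(cam); im=eyes.grab_frame(cam); hsv=cv2.cvtColor(im,cv2.COLOR_RGB2HSV)
    z=HALF[s]; best=None
    for r in models.masks_of(cam,f"stamp_{s}"):
        m=r["region"]; k=(cv2.dilate(m.astype(np.uint8),np.ones((3,3)))>0)&knobcol(s,hsv)
        k=cv2.morphologyEx(k.astype(np.uint8),cv2.MORPH_OPEN,np.ones((3,3)))
        n,l,st,ce=cv2.connectedComponentsWithStats(k)
        if n<2: continue
        i=1+np.argmax(st[1:,4])
        if best is None or st[i,4]>best[0]: best=(st[i,4],l==i,m,r["score"])
    a,k,m,sc=best
    P=lambda mm: np.array([onz(cam,(y,x),z,cal)[:2] for y,x in np.argwhere(mm)])
    kp=P(k); kc=kp.mean(0); mp=P(m)
    u=kc-mp.mean(0); u/=np.linalg.norm(u)
    for _ in range(5):
        n_=np.array([-u[1],u[0]]); t=(mp-kc)@u; w=(mp-kc)@n_
        T=[];C=[];Wd=[]
        for b in np.arange(-.066,-.016,.004):
            q=(t>=b)&(t<b+.004)
            if q.sum()>3: T.append(b+.002);C.append((w[q].min()+w[q].max())/2);Wd.append(np.ptp(w[q]))
        p=np.polyfit(T,C,1); u=u+p[0]*n_; u/=np.linalg.norm(u)
    q=models.place_of(cam,f"stamp_{s}_mid")
    vis=im.copy(); vis[m]=vis[m]//2+np.array([0,0,127],np.uint8); vis[k]=[255,0,255]
    for tt in (0,-.05,-.112):
        r,c=proj(cam,[*(kc+u*tt+n_*p[1]),z],cal); cv2.circle(vis,(int(round(c)),int(round(r))),2,(0,255,255),-1)
    if save: cv2.imwrite(f"pics/{save}.png",vis[:,:,::-1])
    print(f"{s} score {sc:.2f} area {a} knob {kc.round(4)} handle-line offset at knob {p[1]*1000:.1f}mm yaw {np.arctan2(u[1],u[0]):.3f} widths {np.round(np.array(Wd)*1000)} ext {t.min()*1000:.0f} {t.max()*1000:.0f} kdiam {2000*np.sqrt(np.ptp(kp[:,0])*np.ptp(kp[:,1]))/2:.0f}")
    print([ (round(x["score"],2),onz(cam,x["at"],z,cal).round(4)[:2]) for x in q[:4]], bot.observe()["clock"])
E
python3 - <<'E'
from h import *
print(bot.observe()["position"]); axisfit("b",save="b1")
E
```

```text
[ 0.41744188 -0.07952305  0.25858811]
b score 0.61 area 376 knob [ 0.4743 -0.0911] handle-line offset at knob 0.2mm yaw -0.286 widths [14. 14. 15. 15. 15. 15. 14. 13. 13. 13. 13. 12. 10.] ext -120 12 kdiam 24
[(0.72, array([ 0.4281, -0.0751]))] 5.35
```

View pics/b1.png

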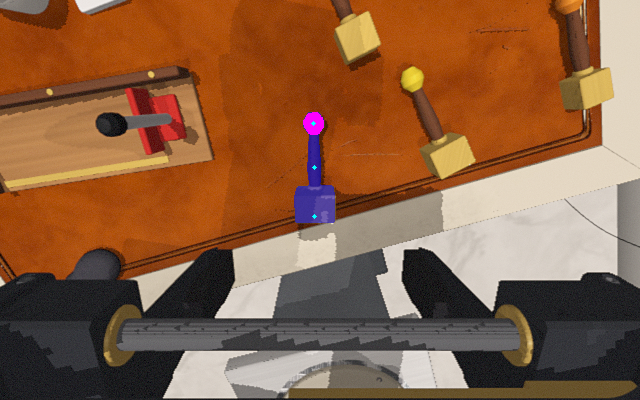

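>>> {"name": "move_arm", "arguments": {"increments": [[[0.097,-0.009,0.15],[0,0,0],0.5],[[0.097,-0.009,0.15],[0,0,0],0.5],[[0.096,-0.009,0.15],[0,0,0],0.5],[[0,0,0.15],[0,0,0],0.5],[[0,0,0.1],[0,0,0],0.5]]}}

```text
clock: 5.77
position: [0.4754, -0.0893, 0.1175]
ee_rot: [-3.109, 0.446, 0.003]
force: [-0.2, -0.2, 0.3]
width: 0.753
```

```bash
python3 - <<'E'
from h import *
print(bot.observe()["position"],bot.observe()["width"]); axisfit("b",save="b2")
E
```

```text
[ 0.47537855 -0.08931993  0.11747812] 0.7526861429491485
b score 0.77 area 824 knob [ 0.4741 -0.091 ] handle-line offset at knob 0.4mm yaw -0.277 widths [41. 15. 16. 16. 15. 15. 14. 14. 14. 13. 12. 12. 12.] ext -134 13 kdiam 26
[(0.88, array([ 0.4257, -0.0762]))] 5.9167
```

View pics/b2.png

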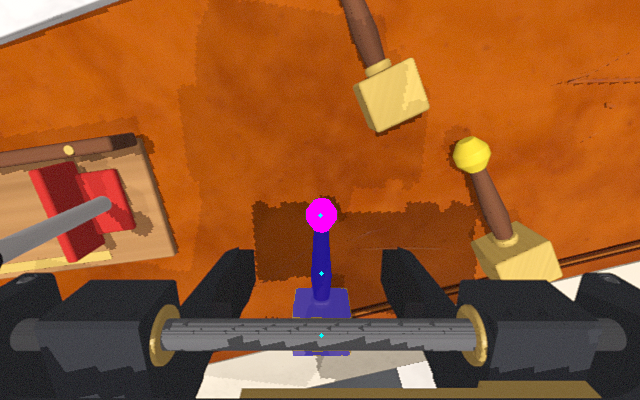

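>>> {"name": "move_arm", "arguments": {"increments": [[[-0.004,0.01,0.15],[0,0,0],0.5],[[0,0,0.15],[0,0,0],0.5],[[0,0,0.12],[0,0,0],0.5],[[0,0,0.055],[0,0,0],0.5],[[0,0,0],[0,0,0],0.5]]}}

```text
clock: 6.33
position: [0.4741, -0.0916, 0.0246]
ee_rot: [-3.109, 0.45, 0.001]
force: [1.0, 0.5, 0.2]
width: 0.746
```

>>> {"name": "move_arm", "arguments": {"increments": [[[0,0,0],[0,0,0],-1],[[0,0,0],[0,0,0],-1],[[0,0,0],[0,0,0],-1],[[0,0,0],[0,0,0],-1],[[0,0,0],[0,0,0],-1]], "newtons": 50}}

```text
clock: 6.75
position: [0.4743, -0.0919, 0.0255]
ee_rot: [3.108, -0.452, 0.002]
force: [-0.8, -1.1, -0.4]
width: 0.398
```

>>> {"name": "move_arm", "arguments": {"increments": [[[0,0,0.015],[0,0,0],0],[[0,0,0],[0,0,0],-0.2],[[0,0,0],[0,0,0],-1],[[0,0,0],[0,0,0],-1],[[0,0,0],[0,0,0],-1]]}}

```text
clock: 7.17
position: [0.4739, -0.0918, 0.0217]
ee_rot: [-3.109, 0.453, 0.0]
force: [0.4, 0.0, -0.3]
width: 0.239
```

>>> {"name": "move_arm", "arguments": {"increments": [[[0,0,0],[0,0,0],-1],[[0,0,0],[0,0,0],-1],[[0,0,0],[0,0,0],-1]]}}

```text
clock: 7.42
position: [0.4739, -0.0918, 0.0217]
ee_rot: [-3.109, 0.453, 0.0]
force: [-0.3, -1.1, 0.6]
width: 0.244
```

>>> {"name": "move_arm", "arguments": {"increments": [[[0,0,-0.02],[0,0,0],-1],[[0,0,-0.04],[0,0,0],-1],[[0,0,-0.07],[0,0,0],-1],[[0,0,-0.08],[0,0,0],-1],[[0,0,-0.08],[0,0,0],-1]]}}

```text
clock: 7.83
position: [0.4737, -0.0917, 0.0808]
ee_rot: [-3.109, 0.453, 0.001]
force: [-1.4, -0.0, -1.9]
width: 0.217
```

>>> {"name": "move_arm", "arguments": {"increments": [[[0,0,-0.08],[0,0,0],-1],[[0,0,-0.08],[0,0,0],-1],[[0,0,-0.08],[0,0,0],-1],[[0,0,-0.08],[0,0,0],-1],[[0,0,-0.08],[0,0,0],-1]]}}

```text
clock: 8.25
position: [0.4739, -0.0918, 0.1614]
ee_rot: [3.109, -0.453, 0.002]
force: [1.2, -0.2, 0.5]
width: 0.003
```

>>> {"name": "move_arm", "arguments": {"increments": [[[0,0,-0.08],[0,0,0],-1],[[0,0,-0.08],[0,0,0],-1],[[0,0,-0.06],[0,0,0],-1],[[0,0,-0.03],[0,0,0],-1],[[0,0,0],[0,0,0],-1]]}}

```text
clock: 8.67
position: [0.4743, -0.0919, 0.2113]
ee_rot: [3.108, -0.452, 0.004]
force: [0.2, -0.0, -0.3]
width: 0.006
```

```bash
python3 - <<'E'
from h import *
shot("side","s3");shot("wrist","w3")
a=cv2.imread("pics/s3.png");b=cv2.imread("pics/w3.png"); cv2.imwrite("pics/c3.png",np.vstack([cv2.resize(a[80:300,200:520],(640,440))[:, :],cv2.resize(b,(640,400))])[:600] if 0 else np.hstack([cv2.resize(a[80:300,220:470],(400,352)),cv2.resize(b,(400,352))]))
E
```

```text
(no output)
```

View pics/c3.png

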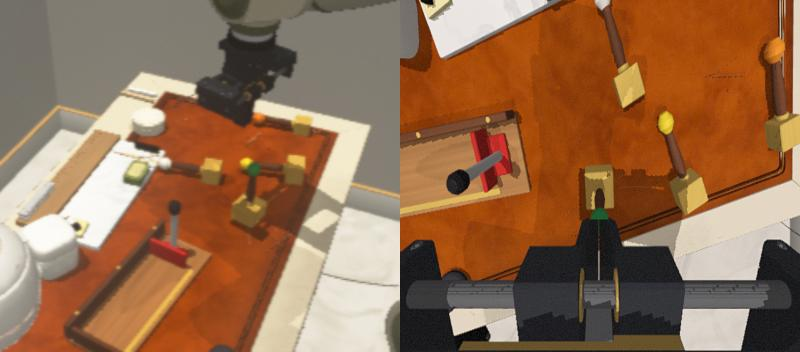

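```bash
python3 - <<'E'
from h import *
for cam in ["side","wrist"]:
    cal=eyes.calibration(cam); im=shot(cam,"t_"+cam)
    hsv=cv2.cvtColor(im,cv2.COLOR_RGB2HSV)
    k=knobcol('b',hsv)&(hsv[...,2]>60); n,l,st,ce=cv2.connectedComponentsWithStats(k.astype(np.uint8))
    for i in range(1,n):
        if st[i,4]>15: print(cam,st[i],ce[i].round(1))
    for r in models.place_of(cam,"stamp_b_mid")[:3]: print(cam,round(r["score"],2),np.round(r["at"],1),onz(cam,r["at"],.0235,cal).round(3),onz(cam,r["at"],.062,cal).round(3))
a=cv2.imread("pics/t_side.png")[120:260,280:440]; b=cv2.imread("pics/t_wrist.png")[140:340,200:440]
cv2.imwrite("pics/t.png",np.hstack([cv2.resize(a,(400,350)),cv2.resize(b,(400,350))]))
E
```

```text
side [375 182   8   8  49] [378.3 185.4]
side 0.67 [199.  377.2] [ 0.452 -0.128  0.023] [ 0.441 -0.083  0.062]
side 0.45 [187.5 390.9] [ 0.43  -0.198  0.023] [ 0.42  -0.15   0.062]
wrist [305 236  29  14 290] [319.1 243. ]
wrist 0.87 [225.9 318.3] [ 0.428 -0.078  0.024] [ 0.443 -0.083  0.062]
```

View pics/t.png

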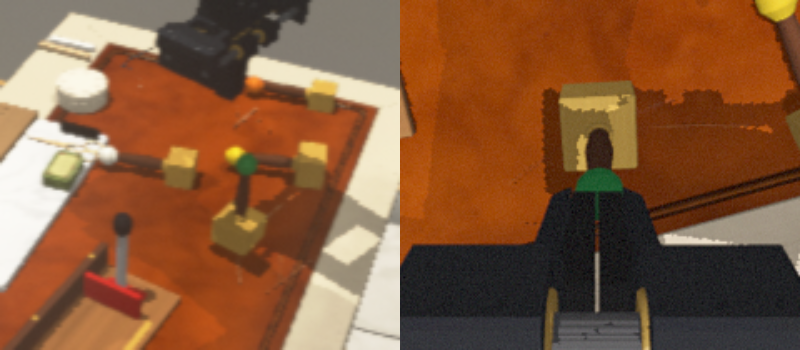

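>>> {"name": "move_arm", "arguments": {"increments": [[[-0.15,0,-0.1],[0,0,0],0.3],[[-0.15,0,-0.1],[0,0,0],0.3],[[-0.1,0,0],[0,0,0],0.3],[[0,0,0],[0,0,0],0.3]]}}

```text
clock: 9.3
position: [0.3952, -0.0681, 0.2502]
ee_rot: [3.109, -0.452, 0.001]
force: [-1.0, -0.1, -0.7]
width: 0.281
```

```bash
python3 - <<'E'
from h import *
print(bot.observe()["position"],bot.observe()["ee_rot"],onz("side",(185.4,378.3),.112))
cam="wrist";cal=eyes.calibration(cam); im=shot(cam,"w4")
hsv=cv2.cvtColor(im,cv2.COLOR_RGB2HSV)
k=knobcol('b',hsv)&(hsv[...,2]>60); n,l,st,ce=cv2.connectedComponentsWithStats(k.astype(np.uint8))
for i in range(1,n):
    if st[i,4]>60: print(cam,st[i],ce[i].round(1),onz(cam,ce[i][::-1],.112,cal))
E
```

```text
[ 0.39515051 -0.06806986  0.25024624] [ 3.10858609e+00 -4.52332708e-01  6.97637957e-04] [ 0.4427437  -0.08151828  0.112     ]
wrist [306 127  28  29 606] [319.7 140.9] [ 0.4425005  -0.08343709  0.112     ]
```

View pics/w4.png

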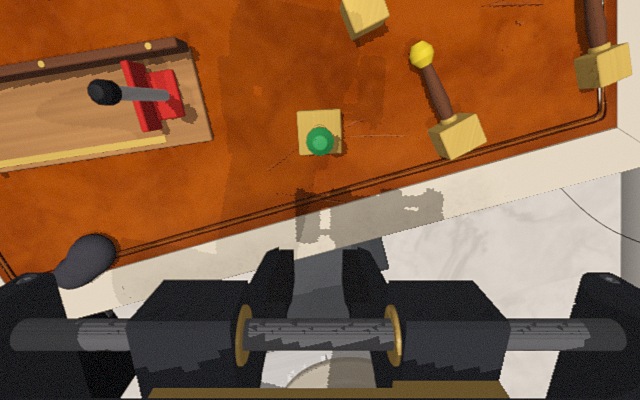

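>>> {"name": "move_arm", "arguments": {"increments": [[[0.125,0.003,0],[0,0,0],0.3],[[0.123,0.003,0.1],[0,0,0],0.3],[[0,0,0.15],[0,0,0],0.3],[[0,0,0.15],[0,0,0],0.3],[[0,0,0],[0,0,0],0.3]]}}

```text
clock: 9.77
position: [0.4428, -0.0835, 0.1646]
ee_rot: [-3.106, 0.453, 0.015]
force: [-0.5, -0.0, -0.8]
width: 0.649
```

```bash
python3 - <<'E'
from h import *
print(bot.observe()["position"],bot.observe()["width"])
cam="wrist";cal=eyes.calibration(cam); im=shot(cam,"w5")
hsv=cv2.cvtColor(im,cv2.COLOR_RGB2HSV)
k=knobcol('b',hsv)&(hsv[...,2]>60); n,l,st,ce=cv2.connectedComponentsWithStats(k.astype(np.uint8))
for i in range(1,n):
    if st[i,4]>60: print(cam,st[i],ce[i].round(1),onz(cam,ce[i][::-1],.112,cal))
E
```

```text
[ 0.44275824 -0.08351342  0.16458092] 0.6485352557750294
wrist [ 300  217   38   39 1129] [318.1 236.1] [ 0.44237531 -0.08308344  0.112     ]
```

View pics/w5.png

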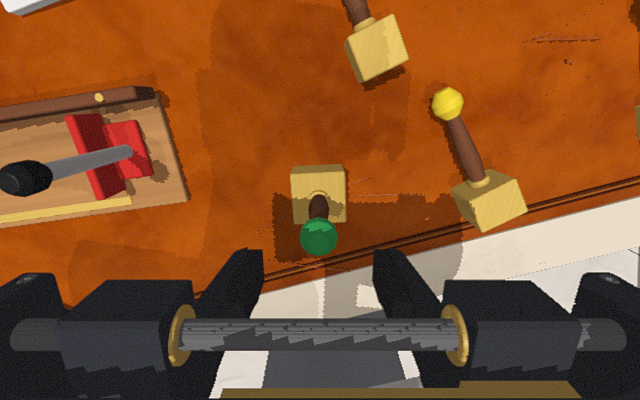

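>>> {"name": "move_arm", "arguments": {"increments": [[[0,0,0.1],[0,0,0],0.3],[[0,0,0.1],[0,0,0],0.3],[[0,0,0.065],[0,0,0],0.3],[[0,0,0],[0,0,0],0.3],[[0,0,0],[0,0,0],-0.3]], "newtons": 60}}

```text
clock: 10.23
position: [0.4452, -0.0846, 0.118]
ee_rot: [3.108, -0.453, 0.002]
force: [-0.7, 0.9, 0.7]
width: 0.597
```

>>> {"name": "move_arm", "arguments": {"increments": [[[0,0,0],[0,0,0],-0.4],[[0,0,0],[0,0,0],-1],[[0,0,0],[0,0,0],-1],[[0,0,0],[0,0,0],-1],[[0,0,0],[0,0,0],-1]]}}

```text
clock: 10.65
position: [0.4447, -0.0844, 0.1172]
ee_rot: [3.109, -0.453, 0.001]
force: [-0.6, 0.9, 5.0]
width: 0.244
```

>>> {"name": "move_arm", "arguments": {"increments": [[[0,0,0],[0,0,0],-1],[[0,0,0],[0,0,0],-1],[[0,0,0],[0,0,0],-1]]}}

```text
clock: 10.9
position: [0.4447, -0.0844, 0.1172]
ee_rot: [3.109, -0.453, 0.001]
force: [-2.2, 0.8, 6.5]
width: 0.245
```

>>> {"name": "move_arm", "arguments": {"increments": [[[0,0,0],[0,0,0],0.0],[[0,0,0],[0,0,0],0.0],[[-0.01,-0.003,0.04],[0,0,0],0.0],[[0,0,0],[0,0,0],0.0],[[0,0,0],[0,0,0],0.0]]}}

```text
clock: 11.32
position: [0.4422, -0.0829, 0.1081]
ee_rot: [-3.108, 0.453, 0.002]
force: [0.6, -0.8, -0.0]
width: 0.499
```

```bash
python3 - <<'E'
from h import *
print(bot.observe()["position"],bot.observe()["width"])
cam="wrist";cal=eyes.calibration(cam); im=shot(cam,"w6")
hsv=cv2.cvtColor(im,cv2.COLOR_RGB2HSV)
k=knobcol('b',hsv)&(hsv[...,2]>60); n,l,st,ce=cv2.connectedComponentsWithStats(k.astype(np.uint8))
for i in range(1,n):
    if st[i,4]>60: print(cam,st[i],ce[i].round(1),onz(cam,ce[i][::-1],.112,cal))
E
```

```text
[ 0.4422333  -0.08293117  0.10806974] 0.49924872403059517
wrist [ 294  260   52   54 2176] [319.3 286.2] [ 0.44195796 -0.08309399  0.112     ]
```

View pics/w6.png

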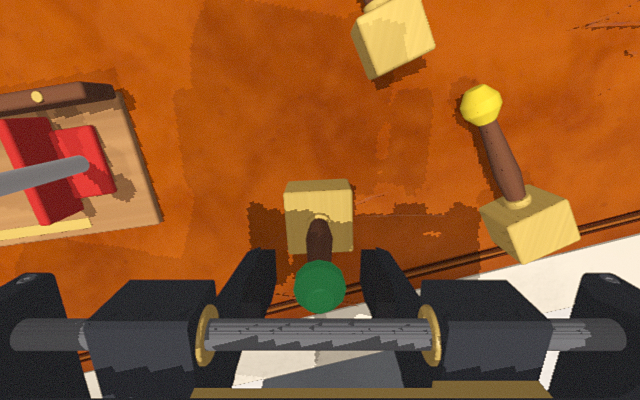

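>>> {"name": "move_arm", "arguments": {"increments": [[[0,0,0],[0,0,0],-0.3],[[0,0,0],[0,0,0],-0.5],[[0,0,0],[0,0,0],-1],[[0,0,0],[0,0,0],-1],[[0,0,0],[0,0,0],-1]]}}

```text
clock: 11.78
position: [0.4426, -0.0831, 0.1086]
ee_rot: [3.109, -0.453, -0.0]
force: [0.6, -0.0, -1.7]
width: 0.165
```

>>> {"name": "move_arm", "arguments": {"increments": [[[0,0,0],[0,0,0],-1],[[0,0,0],[0,0,0],-1],[[0,0,-0.01],[0,0,0],-1],[[0,0,-0.02],[0,0,0],-1],[[0,0,-0.03],[0,0,0],-1]]}}

```text
clock: 12.2
position: [0.4424, -0.083, 0.1208]
ee_rot: [-3.108, 0.453, 0.002]
force: [-1.2, -0.1, -3.3]
width: 0.142
```

```bash
python3 - <<'E'
from h import *
print(bot.observe()["position"],bot.observe()["width"])
shot("wrist","w7");shot("side","s7");shot("scene","sc7")
a=cv2.imread("pics/w7.png")[180:380,180:460]; b=cv2.imread("pics/s7.png")[120:260,290:450]
cv2.imwrite("pics/t7.png",np.hstack([cv2.resize(a,(420,300)),cv2.resize(b,(343,300))]))
E
```

```text
[ 0.44242904 -0.08299309  0.12079977] 0.141626856045113
```

View pics/t7.png

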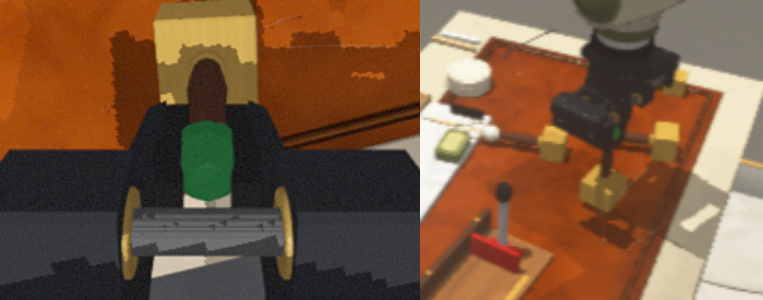

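>>> {"name": "move_arm", "arguments": {"increments": [[[0,0,0.02],[0,0,0],-1],[[0,0,0.02],[0,0,0],-1],[[0,0,0.015],[0,0,0],-1],[[0,0,0],[0,0,0],-1]]}}

```text
clock: 12.68
position: [0.4423, -0.083, 0.1088]
ee_rot: [-3.108, 0.453, 0.002]
force: [0.1, -0.3, -3.2]
width: 0.139
```

>>> {"name": "move_arm", "arguments": {"increments": [[[0,0,0],[0,0,0],-0.3],[[0,0,0],[0,0,0],-0.2],[[0,0,0],[0,0,0],-0.1],[[0,0,-0.025],[0,0,0],-0.1],[[0,0,0],[0,0,0],-0.1]]}}

```text
clock: 13.1
position: [0.4433, -0.0834, 0.1158]
ee_rot: [3.108, -0.453, 0.003]
force: [0.3, 0.3, 0.1]
width: 0.443
```

```bash
python3 - <<'E'
from h import *
print(bot.observe()["position"],bot.observe()["width"])
cam="wrist";cal=eyes.calibration(cam); im=shot(cam,"w8")
hsv=cv2.cvtColor(im,cv2.COLOR_RGB2HSV)
k=knobcol('b',hsv)&(hsv[...,2]>60); n,l,st,ce=cv2.connectedComponentsWithStats(k.astype(np.uint8))
for i in range(1,n):
    if st[i,4]>60: print(cam,st[i],ce[i].round(1),onz(cam,ce[i][::-1],.112,cal))
cv2.imwrite("pics/w8c.png",cv2.resize(cv2.imread("pics/w8.png")[180:380,180:460],(700,500)))
E
```

```text
[ 0.44326151 -0.08338445  0.11581747] 0.44339475453390903
wrist [ 294  254   49   51 1948] [317.8 279. ] [ 0.44230402 -0.08266079  0.112     ]
```

View pics/w8c.png

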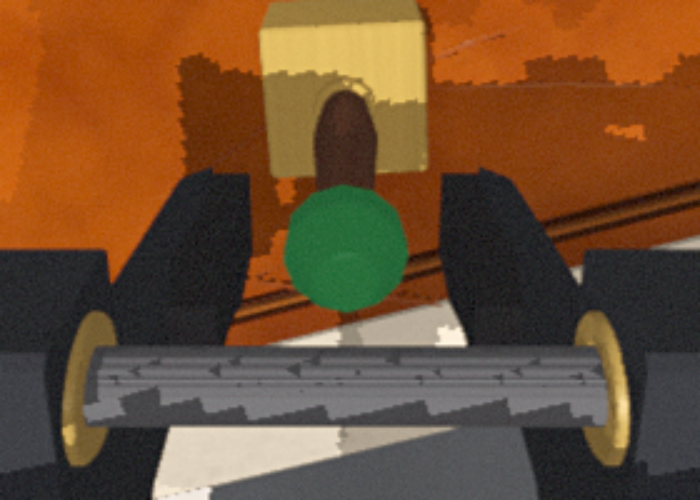

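>>> {"name": "move_arm", "arguments": {"increments": [[[-0.004,0,0],[0,0,0],-0.3],[[0,0,0],[0,0,0],-0.4],[[0,0,0],[0,0,0],-1],[[0,0,0],[0,0,0],-1],[[0,0,0],[0,0,0],-1]]}}

```text
clock: 13.57
position: [0.442, -0.083, 0.1148]
ee_rot: [3.109, -0.453, 0.0]
force: [-1.3, -0.3, 3.6]
width: 0.241
```

>>> {"name": "move_arm", "arguments": {"increments": [[[0,0,0],[0,0,0],-1],[[0,0,0],[0,0,0],-1]]}}

```text
clock: 13.73
position: [0.442, -0.083, 0.1148]
ee_rot: [3.109, -0.453, 0.0]
force: [-1.1, -0.6, 3.7]
width: 0.242
```

>>> {"name": "move_arm", "arguments": {"increments": [[[0,0,-0.01],[0,0,0],-1],[[0,0,-0.015],[0,0,0],-1],[[0,0,-0.02],[0,0,0],-1],[[0,0,-0.02],[0,0,0],-1],[[0,0,-0.01],[0,0,0],-1]]}}

```text
clock: 14.15
position: [0.4421, -0.0829, 0.1303]
ee_rot: [3.109, -0.453, 0.001]
force: [0.3, 0.5, -3.6]
width: 0.245
```

>>> {"name": "move_arm", "arguments": {"increments": [[[0,0,-0.03],[0,0,0],-1],[[0,0,-0.05],[0,0,-0.05],-1],[[0,0,-0.06],[0,0,-0.1],-1],[[0,0,-0.06],[0,0,-0.15],-1],[[0,0,-0.06],[0,0,-0.19],-1]]}}

```text
clock: 14.57
position: [0.4418, -0.0829, 0.1826]
ee_rot: [-3.141, 0.046, -0.0]
force: [0.5, -0.3, -2.8]
width: 0.242
```

>>> {"name": "move_arm", "arguments": {"increments": [[[0,0,-0.06],[0,0,-0.2],-1],[[0,0,-0.03],[0,0,-0.2],-1],[[0,0,0],[0,0,-0.2],-1],[[0,0,0],[0,0,-0.2],-1],[[0,0,0],[0,0,-0.2],-1]]}}

```text
clock: 14.98
position: [0.4419, -0.0828, 0.2002]
ee_rot: [3.045, 0.771, 0.0]
force: [-0.4, -0.0, -3.4]
width: 0.245
```

>>> {"name": "move_arm", "arguments": {"increments": [[[0,0,0],[0,0,-0.2],-1],[[0,0,0],[0,0,-0.2],-1],[[0,0,0],[0,0,-0.2],-1],[[0,0,0],[0,0,-0.2],-1],[[0,0,0],[0,0,-0.2],-1]]}}

```text
clock: 15.4
position: [0.4419, -0.0829, 0.2]
ee_rot: [2.742, 1.533, 0.0]
force: [-1.1, 0.3, -3.3]
width: 0.246
```

>>> {"name": "move_arm", "arguments": {"increments": [[[0,0,0],[0,0,-0.2],-1],[[0,0,0],[0,0,-0.2],-1],[[0,0,0],[0,0,-0.2],-1],[[0,0,0],[0,0,-0.12],-1],[[0,0,0],[0,0,0],-1]]}}

```text
clock: 15.82
position: [0.4418, -0.0829, 0.2]
ee_rot: [2.409, 2.016, 0.0]
force: [0.8, -0.2, -2.4]
width: 0.244
```

>>> {"name": "move_arm", "arguments": {"increments": [[[0,0,0],[0,0,-0.075],-1],[[0.05,-0.01,0],[0,0,0],-1],[[0.1,-0.02,0],[0,0,0],-1],[[0.13,-0.023,0],[0,0,0],-1],[[0.13,-0.023,0],[0,0,0],-1]]}}

```text
clock: 16.23
position: [0.438, 0.0018, 0.1999]
ee_rot: [-2.375, -2.056, -0.0]
force: [0.6, 0.4, -3.8]
width: 0.243
```

>>> {"name": "move_arm", "arguments": {"increments": [[[0.13,-0.023,0],[0,0,0],-1],[[0.13,-0.023,0],[0,0,0],-1],[[0.13,-0.023,0],[0,0,0],-1],[[0.13,-0.023,0],[0,0,0],-1],[[0.13,-0.023,0],[0,0,0],-1]]}}

```text
clock: 16.65
position: [0.433, 0.1343, 0.1999]
ee_rot: [-2.374, -2.057, -0.0]
force: [0.5, 0.2, -3.0]
width: 0.241
```

>>> {"name": "move_arm", "arguments": {"increments": [[[0.13,-0.023,0],[0,0,0],-1],[[0.13,-0.023,0],[0,0,0],-1],[[0.08,-0.02,0],[0,0,0],-1],[[0.04,0,0],[0,0,0],-1],[[0,0,0],[0,0,0],-1]]}}

```text
clock: 17.07
position: [0.4309, 0.2108, 0.1997]
ee_rot: [-2.371, -2.061, -0.0]
force: [0.7, -0.9, -3.6]
width: 0.244
```

```bash
python3 - <<'E'
from h import *
s=bot.observe();print(s["position"],s["ee_rot"],s["width"],s["force"],s["joints"])
shot("side","s9");shot("wrist","w9")
a=cv2.imread("pics/w9.png"); b=cv2.imread("pics/s9.png")[80:340,200:440]
cv2.imwrite("pics/t9.png",np.hstack([cv2.resize(a,(460,300)),cv2.resize(b,(280,300))]))
E
```

```text
[0.43087307 0.21079653 0.19974343] [-2.37077266e+00 -2.06112430e+00 -1.43272314e-04] 0.24440061964666365 [ 0.68837184 -0.94311932 -3.59478596] [2.10020602e-01 2.67896306e-01 1.71207512e+00 1.70786419e-04
 1.16160372e+00 3.49462206e-01]
```

View pics/t9.png

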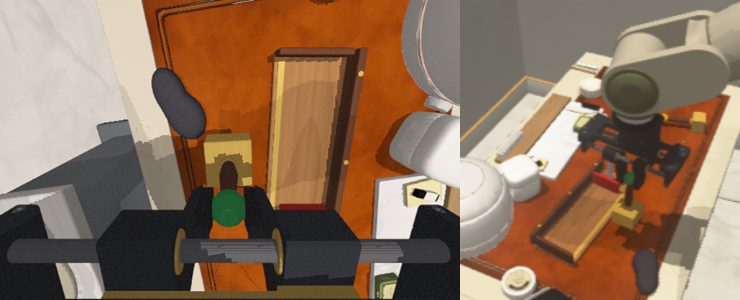

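```bash
python3 - <<'E'
from h import *
# teapot centre, right edges
print(tri([ray("side",(258,200)),ray("scene",(208,203))]))
print("side right edge", tri([ray("side",(262,245)),ray("scene",(208,238))]))
print("box", tri([ray("side",(233,253)),ray("scene",(199,254))]))
s=bot.observe(); p=s["position"]; 
psi=-.139; C=np.array([.5985,.287]); Rk=np.array([[np.cos(psi),-np.sin(psi)],[np.sin(psi),np.cos(psi)]])
print("rack frame of TCP", Rk.T@(p[:2]-C))
print("yaw",2*np.arctan2(s["ee_rot"][1],s["ee_rot"][0])%(2*np.pi))
E
```

```text
(array([0.77041177, 0.30398387, 0.05329455]), [np.float64(0.0028366058484714965), np.float64(0.002836605848471574)])
side right edge (array([0.69663656, 0.23295612, 0.03016304]), [np.float64(0.019291210290645046), np.float64(0.019291210290644907)])
box (array([0.70547598, 0.16547662, 0.04348703]), [np.float64(6.579004326433953e-05), np.float64(6.579004326410873e-05)])
rack frame of TCP [-0.15494242 -0.10037894]
yaw 1.4300361164686894
```

>>> {"name": "move_arm", "arguments": {"increments": [[[0.02,0.04,0],[0,0,0],-1],[[0.045,0.08,0],[0,0,0],-1],[[0.055,0.1,0],[0,0,0],-1],[[0.055,0.1,0],[0,0,0],-1],[[0.055,0.1,0],[0,0,0],-1]]}}

```text
clock: 17.58
position: [0.522, 0.2422, 0.1997]
ee_rot: [2.374, 2.058, -0.001]
force: [0.0, 0.2, -3.5]
width: 0.243
```

>>> {"name": "move_arm", "arguments": {"increments": [[[0.055,0.1,0],[0,0,0],-1],[[0.045,0.08,0],[0,0,0],-1],[[0.02,0.04,0],[0,0,0],-1],[[0,0,0],[0,0,0],-1]]}}

```text
clock: 17.92
position: [0.5692, 0.2597, 0.1991]
ee_rot: [2.374, 2.058, -0.0]
force: [-0.3, 0.3, -2.7]
width: 0.249
```

```bash
cat >> h.py <<'E'
psi=-.139; C=np.array([.5985,.287]); Rk=np.array([[np.cos(psi),-np.sin(psi)],[np.sin(psi),np.cos(psi)]])
def st(): 
    s=bot.observe(); r=Rk.T@(s["position"][:2]-C); f=Rk.T@s["force"][:2]
    print(f"t {s['clock']:.2f} rack x {r[0]*1000:.1f} y {r[1]*1000:.1f} z {s['position'][2]*1000:.1f} yaw {2*np.arctan2(s['ee_rot'][1],s['ee_rot'][0])%(2*np.pi):.4f} F rack {f.round(1)} {s['force'][2]:.1f} w {s['width']:.3f}")
E
python3 - <<'E'
from h import *
st(); shot("wrist","w10")
E
```

```text
t 17.92 rack x -25.2 y -31.1 z 199.1 yaw 1.4284 F rack [-0.3  0.3] -2.7 w 0.249
```

View pics/w10.png

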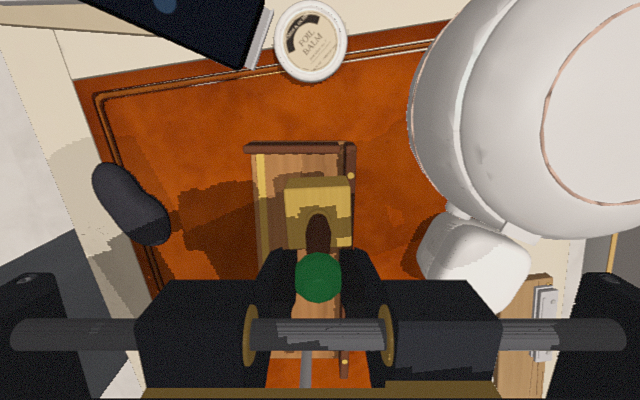

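>>> {"name": "move_arm", "arguments": {"increments": [[[0,-0.015,0.03],[0,0,0],-1],[[0,0,0.06],[0,0,0],-1],[[0,0,0.08],[0,0,0],-1],[[0,0,0.08],[0,0,0],-1],[[0,0,0.06],[0,0,0],-1]]}}

```text
clock: 18.38
position: [0.5635, 0.2607, 0.1363]
ee_rot: [-2.371, -2.059, 0.003]
force: [-0.2, 0.4, -3.9]
width: 0.243
```

>>> {"name": "move_arm", "arguments": {"increments": [[[0,0,0.04],[0,0,0],-1],[[0,0,0.01],[0,0,0],-1],[[0,0,0],[0,0,0],-1]]}}

```text
clock: 18.63
position: [0.5646, 0.2612, 0.1276]
ee_rot: [-2.371, -2.06, 0.001]
force: [0.2, 0.4, -2.6]
width: 0.244
```

```bash
python3 - <<'E'
from h import *
st(); shot("wrist","w11")
E
```

```text
t 18.63 rack x -30.0 y -30.3 z 127.6 yaw 1.4306 F rack [0.2 0.4] -2.6 w 0.244
```

View pics/w11.png

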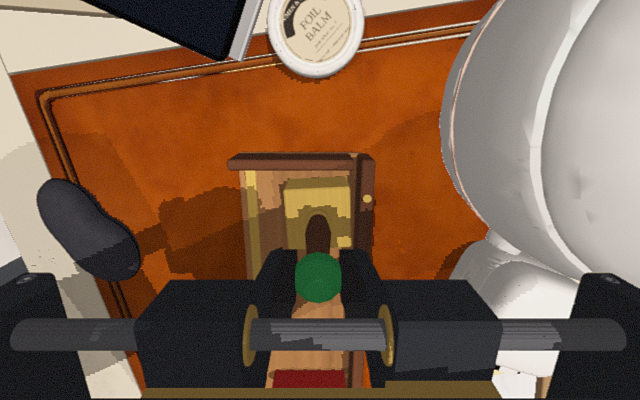

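>>> {"name": "move_arm", "arguments": {"increments": [[[0,0.01,0.01],[0,0,0],-1],[[0,0.01,0],[0,0,0],-1],[[0,0.01,0],[0,0,0],-1],[[0,0,0],[0,0,0],-1]]}}

```text
clock: 19.02
position: [0.571, 0.2605, 0.126]
ee_rot: [-2.371, -2.06, -0.0]
force: [-0.9, -0.4, -2.2]
width: 0.241
```

```bash
python3 -c "
from h import *
st()"
```

```text
t 19.02 rack x -23.6 y -30.1 z 126.0 yaw 1.4306 F rack [-0.8 -0.5] -2.2 w 0.241
```

>>> {"name": "move_arm", "arguments": {"increments": [[[0,0.005,0],[0,0,0],-1],[[0,0.005,0],[0,0,0],-1],[[0,0,0],[0,0,0],-1]]}}

```text
clock: 19.27
position: [0.5723, 0.2604, 0.1257]
ee_rot: [-2.371, -2.06, 0.001]
force: [-3.8, 0.4, -1.0]
width: 0.246
```

```bash
python3 -c "
from h import *
st()"
```

```text
t 19.27 rack x -22.2 y -30.0 z 125.7 yaw 1.4308 F rack [-3.8 -0.1] -1.0 w 0.246
```

>>> {"name": "move_arm", "arguments": {"increments": [[[0.01,0,0],[0,0,0],-1],[[0.01,0,0],[0,0,0],-1],[[0.008,0,0],[0,0,0],-1],[[0,0,0],[0,0,0],-1]]}}

```text
clock: 19.6
position: [0.5732, 0.2659, 0.1253]
ee_rot: [-2.371, -2.061, 0.002]
force: [-3.4, -1.1, -4.4]
width: 0.243
```

```bash
python3 -c "
from h import *
st()"
```

```text
t 19.60 rack x -22.1 y -24.4 z 125.3 yaw 1.4310 F rack [-3.2 -1.5] -4.4 w 0.243
```

>>> {"name": "move_arm", "arguments": {"increments": [[[0.005,0,0],[0,0,0],-1],[[0.005,0,0],[0,0,0],-1],[[0,0,0],[0,0,0],-1]]}}

```text
clock: 19.85
position: [0.5736, 0.2678, 0.1256]
ee_rot: [-2.371, -2.061, 0.001]
force: [-3.9, -2.0, -4.2]
width: 0.244
```

```bash
python3 -c "
from h import *
st()"
```

```text
t 19.85 rack x -22.0 y -22.5 z 125.6 yaw 1.4308 F rack [-3.6 -2.6] -4.2 w 0.244
```

>>> {"name": "move_arm", "arguments": {"increments": [[[0.002,0,0.008],[0,0,0],-1],[[0,0,0.008],[0,0,0],-1],[[0,0,0],[0,0,0],-1]]}}

```text
clock: 20.1
position: [0.5744, 0.2685, 0.1244]
ee_rot: [2.371, 2.06, 0.004]
force: [-6.6, -2.1, 6.4]
width: 0.248
```

```bash
python3 -c "
from h import *
st()"
```

```text
t 20.10 rack x -21.3 y -21.7 z 124.4 yaw 1.4308 F rack [-6.2 -3. ] 6.4 w 0.248
```

>>> {"name": "move_arm", "arguments": {"increments": [[[0,0,0],[0,0,0],-0.45],[[0,0,0],[0,0,0],-0.35],[[0,0,0],[0,0,0],-0.2],[[0,0,0],[0,0,0],-0.1],[[0,0,0],[0,0,0],0]]}}

```text
clock: 20.52
position: [0.5742, 0.2681, 0.1227]
ee_rot: [2.371, 2.06, 0.002]
force: [0.2, 0.8, 0.1]
width: 0.49
```

```bash
python3 - <<'E'
from h import *
st(); shot("wrist","w12"); cal=eyes.calibration("wrist")
for q in ["stamp_b_mid"]:
  for r in models.place_of("wrist",q)[:2]: print(r["score"],Rk.T@(onz("wrist",r["at"],.07,cal)[:2]-C))
E
```

```text
t 20.52 rack x -21.4 y -22.0 z 122.7 yaw 1.4307 F rack [0.1 0.8] 0.1 w 0.490
0.74 [-0.16873794 -0.02431009]
```

View pics/w12.png

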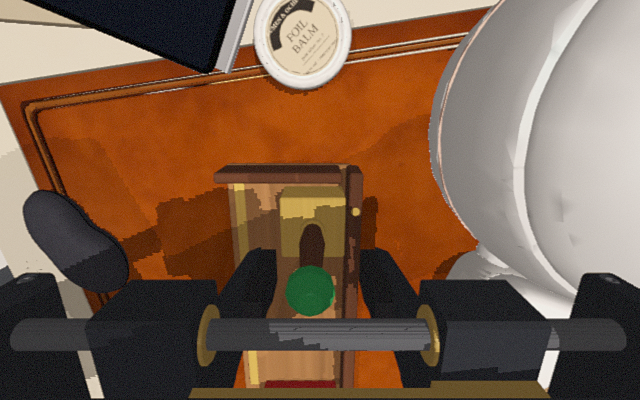

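>>> {"name": "move_arm", "arguments": {"increments": [[[0,0,-0.05],[0,0,0],0.1],[[0,0,-0.1],[0,0,0],0.1],[[0,0,-0.15],[0,0,0],0.1],[[-0.1,0,-0.1],[0,0,0],0.1],[[-0.1,0,0],[0,0,0],0.1]]}}

```text
clock: 21.03
position: [0.5696, 0.229, 0.2079]
ee_rot: [2.366, 2.06, 0.012]
force: [1.0, 0.4, 0.7]
width: 0.552
```

```bash
python3 - <<'E'
from h import *
st(); 
def knobat(s,cam,z):
    cal=eyes.calibration(cam); im=eyes.grab_frame(cam); hsv=cv2.cvtColor(im,cv2.COLOR_RGB2HSV)
    k=knobcol(s,hsv)&(hsv[...,2]>60); n,l,stt,ce=cv2.connectedComponentsWithStats(k.astype(np.uint8))
    for i in range(1,n):
        if stt[i,4]>30: print(cam,stt[i],ce[i].round(1),(Rk.T@(onz(cam,ce[i][::-1],z,cal)[:2]-C)*1000).round(1))
knobat('b',"wrist",.12);knobat('b',"side",.12);knobat('b',"scene",.12)
shot("wrist","w13")
E
```

```text
t 21.03 rack x -20.6 y -61.5 z 207.9 yaw 1.4325 F rack [0.9 0.6] 0.7 w 0.552
wrist [293 156  34  35 895] [310.  173.1] [-25.4 -27.7]
side [274 250  11  10  80] [278.9 254.6] [-25.3 -26.7]
scene [248 222   8   9  51] [251.3 225.5] [-26.6 -27.5]
```

View pics/w13.png

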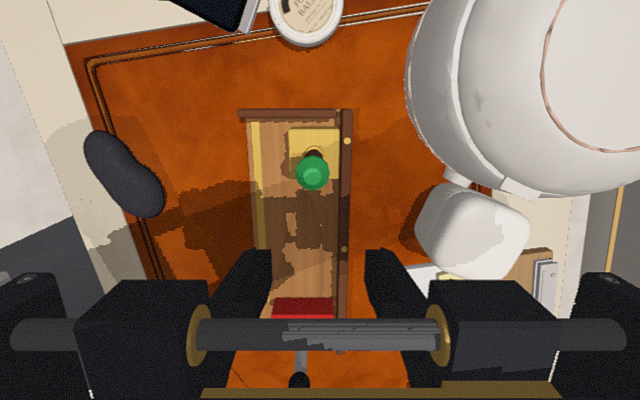

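```bash
cat >> h.py <<'E'
def rect(name,cam="wrist",z=.041,x0=-.11,x1=.02,y0=-.24,y1=.02,s=3000,im=None,cal=None):
    """top-down at height z in rack frame: columns = -y (corner left), rows = -x (back wall top)"""
    cal=cal or eyes.calibration(cam); im=im if im is not None else eyes.grab_frame(cam)[:,:,::-1]
    src=[];dst=[]
    for x,y in [(x1,y1),(x1,y0),(x0,y1),(x0,y0)]:
        w=C+Rk@np.array([x,y]); src.append(proj(cam,[*w,z],cal)[::-1]); dst.append(((y1-y)*s,(x1-x)*s))
    M=cv2.getPerspectiveTransform(np.float32(src),np.float32(dst))
    o=cv2.warpPerspective(im,M,(int((y1-y0)*s),int((x1-x0)*s)),flags=cv2.INTER_CUBIC)
    for k in range(0,int((y1-y0)*100)+1):
        X=int(k*.01*s); cv2.line(o,(X,0),(X,4),(255,255,255),1); cv2.putText(o,f"{(y1-k*.01)*1000:.0f}",(X,14),0,.35,(255,255,255))
    for k in range(0,int((x1-x0)*100)+1):
        Y=int(k*.01*s); cv2.line(o,(0,Y),(4,Y),(255,255,255),1); cv2.putText(o,f"{(x1-k*.01)*1000:.0f}",(6,Y+4),0,.35,(255,255,255))
    cv2.imwrite(f"pics/{name}.png",o)
E
python3 - <<'E'
from h import *
rect("r13",x0=-.07,x1=.02,y0=-.1,y1=.02,s=6000)
E
```

```text
(no output)
```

View pics/r13.png

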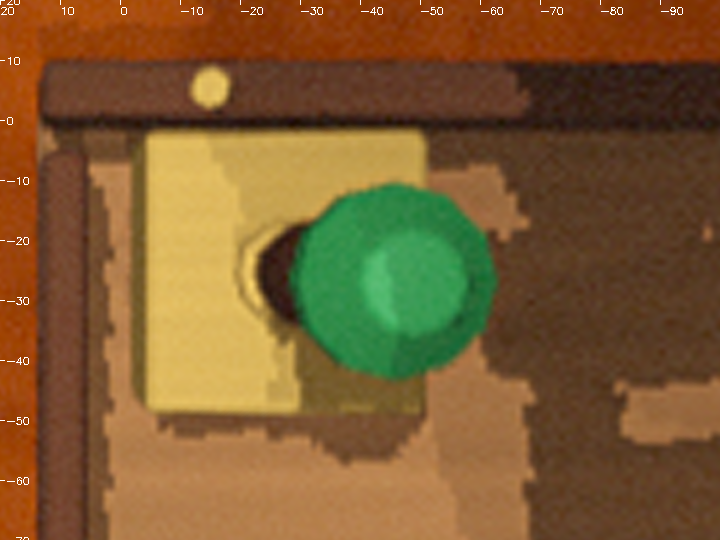

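>>> {"name": "move_arm", "arguments": {"increments": [[[0.08,-0.012,0],[0,0,0],0.1],[[0.09,-0.012,0.05],[0,0,0],0.1],[[0,0,0.1],[0,0,0],0.1],[[0,0,0.1],[0,0,0],0.1],[[0,0,0],[0,0,0],0.1]]}}

```text
clock: 21.7
position: [0.5663, 0.2635, 0.1482]
ee_rot: [-2.367, -2.06, 0.01]
force: [-0.3, -0.5, -0.4]
width: 0.553
```

```bash
cat >> h.py <<'E'
def knobat(s,cam,z):
    cal=eyes.calibration(cam); im=eyes.grab_frame(cam); hsv=cv2.cvtColor(im,cv2.COLOR_RGB2HSV)
    k=knobcol(s,hsv)&(hsv[...,2]>60); n,l,stt,ce=cv2.connectedComponentsWithStats(k.astype(np.uint8))
    for i in range(1,n):
        if stt[i,4]>30: print(cam,stt[i],ce[i].round(1),(Rk.T@(onz(cam,ce[i][::-1],z,cal)[:2]-C)*1000).round(1))
    return im
E
python3 - <<'E'
from h import *
st();knobat('b',"wrist",.12)
st()
E
```

```text
t 21.70 rack x -28.6 y -27.7 z 148.2 yaw 1.4321 F rack [-0.2 -0.5] -0.4 w 0.553
wrist [ 303  234   43   43 1451] [324.1 255. ] [-25.1 -28. ]
t 21.75 rack x -27.7 y -27.7 z 150.5 yaw 1.4317 F rack [0.5 0.8] 1.3 w 0.553
```

>>> {"name": "move_arm", "arguments": {"increments": [[[0,0.012,0.06],[0,0,0],0.1],[[0,0,0.06],[0,0,0],0.1],[[0,0,0.02],[0,0,0],0.1],[[0,0,0],[0,0,0],0.1],[[0,0,0],[0,0,0],-0.2]]}}

```text
clock: 22.17
position: [0.5707, 0.2625, 0.1246]
ee_rot: [-2.372, -2.06, 0.0]
force: [-0.7, 1.1, -0.2]
width: 0.497
```

```bash
python3 - <<'E'
from h import *
st()
E
```

```text
t 22.17 rack x -24.2 y -28.2 z 124.6 yaw 1.4306 F rack [-0.8  1. ] -0.2 w 0.497
```

>>> {"name": "move_arm", "arguments": {"increments": [[[0,0,0],[0,0,0],-0.4],[[0,0,0],[0,0,0],-0.6],[[0,0,0],[0,0,0],-1],[[0,0,0],[0,0,0],-1],[[0,0,0],[0,0,0],-1]]}}

```text
clock: 22.58
position: [0.5707, 0.2626, 0.125]
ee_rot: [2.371, 2.061, 0.001]
force: [-1.2, 0.6, 2.6]
width: 0.245
```

```bash
python3 - <<'E'
from h import *
st()
E
```

```text
t 22.58 rack x -24.2 y -28.0 z 125.0 yaw 1.4309 F rack [-1.3  0.5] 2.6 w 0.245
```

>>> {"name": "move_arm", "arguments": {"increments": [[[0,0,-0.015],[0,0,0],-1],[[0,-0.006,0],[0,0,0],-1],[[0.015,0,0],[0,0,0],-1],[[0.015,0,0],[0,0,0],-1],[[0,0,0],[0,0,0],-1]]}}

```text
clock: 23.0
position: [0.5701, 0.2692, 0.1272]
ee_rot: [-2.371, -2.061, 0.0]
force: [0.5, 0.6, -4.0]
width: 0.247
```

```bash
python3 - <<'E'
from h import *
st()
E
```

```text
t 23.00 rack x -25.6 y -21.5 z 127.2 yaw 1.4313 F rack [0.4 0.6] -4.0 w 0.247
```

>>> {"name": "move_arm", "arguments": {"increments": [[[0.006,0,0],[0,0,0],-1],[[0.006,0,0],[0,0,0],-1],[[0,0,0],[0,0,0],-1]]}}

```text
clock: 23.25
position: [0.5706, 0.2712, 0.1274]
ee_rot: [-2.371, -2.061, 0.0]
force: [-0.3, -0.2, -3.3]
width: 0.242
```

```bash
python3 - <<'E'
from h import *
st()
E
```

```text
t 23.25 rack x -25.5 y -19.5 z 127.4 yaw 1.4309 F rack [-0.3 -0.3] -3.3 w 0.242
```

>>> {"name": "move_arm", "arguments": {"increments": [[[0.005,0,0],[0,0,0],-1],[[0.005,0,0],[0,0,0],-1],[[0,0,0],[0,0,0],-1]]}}

```text
clock: 23.5
position: [0.5709, 0.273, 0.1275]
ee_rot: [2.371, 2.061, -0.0]
force: [0.4, -0.4, -3.4]
width: 0.244
```

```bash
python3 - <<'E'
from h import *
st()
rect("r14",x0=-.07,x1=.02,y0=-.1,y1=.02,s=6000)
E
```

```text
t 23.50 rack x -25.4 y -17.7 z 127.5 yaw 1.4308 F rack [ 0.4 -0.4] -3.4 w 0.244
```

View pics/r14.png

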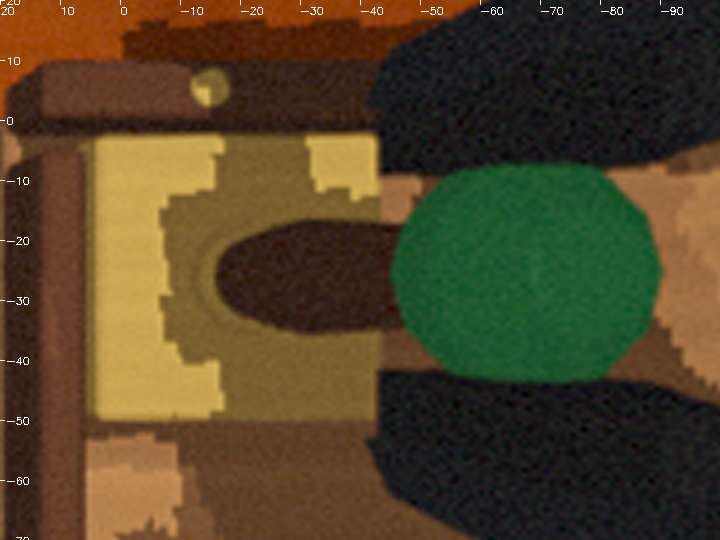

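>>> {"name": "move_arm", "arguments": {"increments": [[[0.005,0,0],[0,0,0],-1],[[0.004,0,0],[0,0,0],-1],[[0,0,0],[0,0,0],-1]]}}

```text
clock: 23.8
position: [0.5711, 0.2748, 0.1276]
ee_rot: [2.371, 2.061, -0.0]
force: [-0.4, -0.5, -3.0]
width: 0.247
```

```bash
python3 - <<'E'
from h import *
st()
E
```

```text
t 23.80 rack x -25.4 y -15.9 z 127.6 yaw 1.4309 F rack [-0.3 -0.5] -3.0 w 0.247
```

>>> {"name": "move_arm", "arguments": {"increments": [[[0.003,0.005,0],[0,0,0],-1],[[0,0.004,0],[0,0,0],-1],[[0,0,0],[0,0,0],-1]]}}

```text
clock: 24.05
position: [0.573, 0.275, 0.1274]
ee_rot: [-2.371, -2.06, 0.0]
force: [-1.3, -0.9, -2.8]
width: 0.243
```

```bash
python3 - <<'E'
from h import *
st()
E
```

```text
t 24.05 rack x -23.6 y -15.4 z 127.4 yaw 1.4307 F rack [-1.1 -1.1] -2.8 w 0.243
```

Light contact on both. Lower until the floor takes the load.

>>> {"name": "move_arm", "arguments": {"increments": [[[0,0,0.01],[0,0,0],-1],[[0,0,0.007],[0,0,0],-1],[[0,0,0],[0,0,0],-1]]}}

```text
clock: 24.3
position: [0.5736, 0.2751, 0.1257]
ee_rot: [2.37, 2.06, 0.003]
force: [-2.4, -2.0, 6.7]
width: 0.243
```

```bash
python3 - <<'E'
from h import *
st()
E
```

```text
t 24.30 rack x -23.0 y -15.3 z 125.7 yaw 1.4308 F rack [-2.1 -2.4] 6.7 w 0.243
```

>>> {"name": "move_arm", "arguments": {"increments": [[[0,0,-0.004],[0,0,0],-0.48],[[0,0,0],[0,0,0],-0.42],[[0,0,0],[0,0,0],-0.35],[[0,0,0],[0,0,0],-0.2],[[0,0,0],[0,0,0],0]]}}

```text
clock: 24.72
position: [0.5731, 0.2752, 0.1249]
ee_rot: [2.371, 2.061, 0.0]
force: [-0.0, -0.2, -0.1]
width: 0.454
```

>>> {"name": "move_arm", "arguments": {"increments": [[[0,0,-0.05],[0,0,0],0.1],[[0,0,-0.1],[0,0,0],0.1],[[0,0,-0.15],[0,0,0],0.1],[[-0.1,0,-0.1],[0,0,0],0.1],[[-0.1,0,0],[0,0,0],0.1]]}}

```text
clock: 25.13
position: [0.5687, 0.236, 0.2103]
ee_rot: [2.367, 2.06, 0.012]
force: [1.3, -0.9, -0.4]
width: 0.547
```

```bash
python3 - <<'E'
from h import *
st()
knobat('b',"wrist",.12)
rect("r15",x0=-.07,x1=.02,y0=-.1,y1=.02,s=6000)
E
```

```text
t 25.13 rack x -22.5 y -54.6 z 210.3 yaw 1.4324 F rack [ 1.4 -0.7] -0.4 w 0.547
wrist [297 154  34  34 869] [313.4 170.7] [-24.9 -19.6]
```

View pics/r15.png

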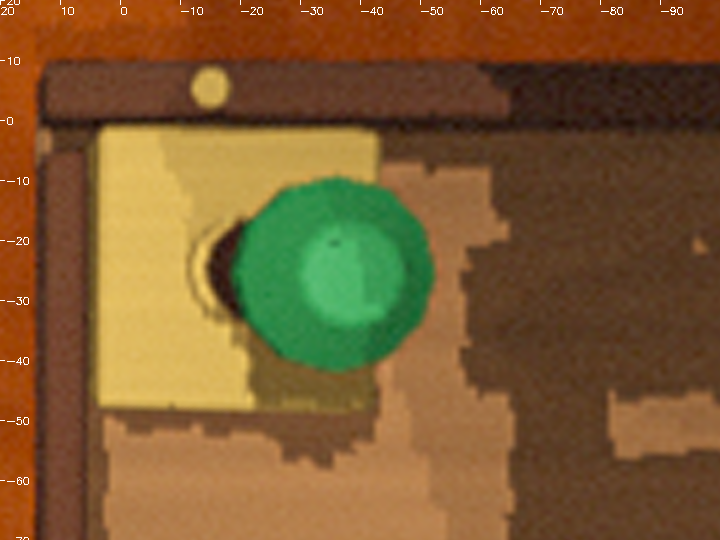

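>>> {"name": "move_arm", "arguments": {"increments": [[[-0.184,-0.033,-0.02],[0,0,0],0.3],[[-0.184,-0.033,-0.02],[0,0,0],0.3],[[-0.184,-0.033,-0.02],[0,0,0],0.3],[[-0.184,-0.033,-0.02],[0,0,0],0.3],[[-0.184,-0.033,-0.02],[0,0,0],0.3]]}}

```text
clock: 25.65
position: [0.5083, 0.0571, 0.2251]
ee_rot: [-2.37, -2.061, -0.0]
force: [0.5, 0.5, -0.3]
width: 0.648
```

>>> {"name": "move_arm", "arguments": {"increments": [[[-0.184,-0.033,-0.02],[0,0,0],0.3],[[-0.184,-0.033,-0.02],[0,0,0],0.3],[[-0.184,-0.033,-0.02],[0,0,0],0.3],[[-0.184,-0.033,-0.02],[0,0,0],0.3],[[-0.184,-0.033,-0.02],[0,0,0],0.3]]}}

```text
clock: 26.07
position: [0.4501, -0.1208, 0.2453]
ee_rot: [-2.371, -2.061, -0.0]
force: [0.4, -0.3, 0.1]
width: 0.651
```

>>> {"name": "move_arm", "arguments": {"increments": [[[-0.184,-0.033,0],[0,0,0],0.3],[[-0.184,-0.033,0],[0,0,0],0.3],[[0,0,0],[0,0,0.225],0.3],[[0,0,0],[0,0,0.225],0.3],[[0,0,0],[0,0,0.225],0.3]]}}

```text
clock: 26.48
position: [0.4274, -0.191, 0.245]
ee_rot: [-2.702, -1.602, -0.0]
force: [0.7, 0.0, -0.7]
width: 0.653
```

>>> {"name": "move_arm", "arguments": {"increments": [[[0,0,0],[0,0,0.225],0.3],[[0,0,0],[0,0,0.225],0.3],[[0,0,0],[0,0,0.225],0.3],[[0,0,0],[0,0,0.225],0.3],[[0,0,0],[0,0,0.225],0.3]]}}

```text
clock: 26.9
position: [0.4277, -0.1904, 0.245]
ee_rot: [-3.05, -0.751, -0.0]
force: [-0.8, -0.9, 0.1]
width: 0.649
```

>>> {"name": "move_arm", "arguments": {"increments": [[[0,0,0],[0,0,0.225],0.3],[[0,0,0],[0,0,0.225],0.3],[[0,0,0],[0,0,0],0.3],[[0,0,0],[0,0,0],0.3]]}}

```text
clock: 27.23
position: [0.4276, -0.1905, 0.245]
ee_rot: [-3.116, -0.402, 0.0]
force: [0.3, 0.7, -0.2]
width: 0.65
```

```bash
python3 - <<'E'
from h import *
st();print(bot.observe()["position"]); axisfit("c",save="c1")
E
```

```text
t 27.23 rack x -103.1 y -496.5 z 245.0 yaw 0.2565 F rack [0.2 0.7] -0.2 w 0.650
[ 0.42760893 -0.190471    0.24496185]
c score 0.59 area 391 knob [ 0.4875 -0.2074] handle-line offset at knob 0.1mm yaw 0.227 widths [15. 16. 16. 16. 16. 16. 15. 15. 14. 13. 10.  8.  9.] ext -120 12 kdiam 24
[(0.66, array([ 0.4417, -0.222 ]))] 27.3833
```

View pics/c1.png

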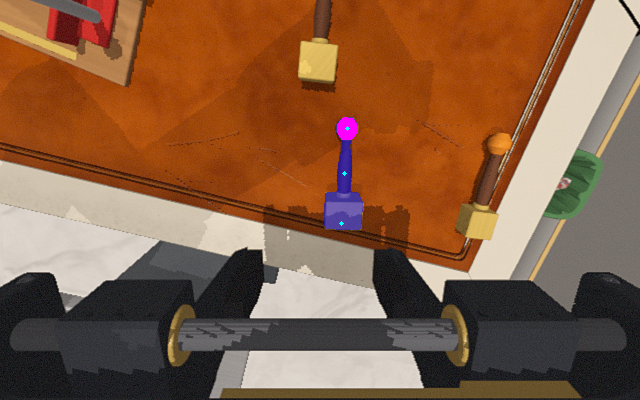

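>>> {"name": "move_arm", "arguments": {"increments": [[[0.086,0.053,0.1],[0,0,0],0.3],[[0.086,0.053,0.15],[0,0,0],0.3],[[0.086,0.052,0.15],[0,0,0],0.3],[[0,0,0.15],[0,0,0.05],0.3],[[0,0,0.1],[0,0,0],0.3]]}}

```text
clock: 27.8
position: [0.485, -0.2079, 0.1119]
ee_rot: [-3.119, -0.356, 0.003]
force: [-0.6, 1.6, -0.8]
width: 0.65
```

>>> {"name": "move_arm", "arguments": {"increments": [[[0,0,0],[0,0,0],0.3],[[0,0,0],[0,0,0],0.3]]}}

```text
clock: 27.97
position: [0.4851, -0.2083, 0.1149]
ee_rot: [-3.12, -0.357, 0.001]
force: [-0.2, -0.6, 0.9]
width: 0.645
```

```bash
python3 - <<'E'
from h import *
st();print(bot.observe()["position"]); axisfit("c",save="c2")
E
```

```text
t 27.97 rack x -43.6 y -506.3 z 114.9 yaw 0.2278 F rack [-0.1 -0.6] 0.9 w 0.645
[ 0.48514262 -0.20833317  0.11489271]
c score 0.62 area 817 knob [ 0.4872 -0.2074] handle-line offset at knob 0.2mm yaw 0.226 widths [36. 16. 17. 17. 17. 16. 16. 15. 14. 14. 12. 12. 12.] ext -98 13 kdiam 26
[(0.95, array([ 0.4404, -0.2197])), (0.61, array([ 0.5845, -0.1537]))] 28.1167
```

View pics/c2.png

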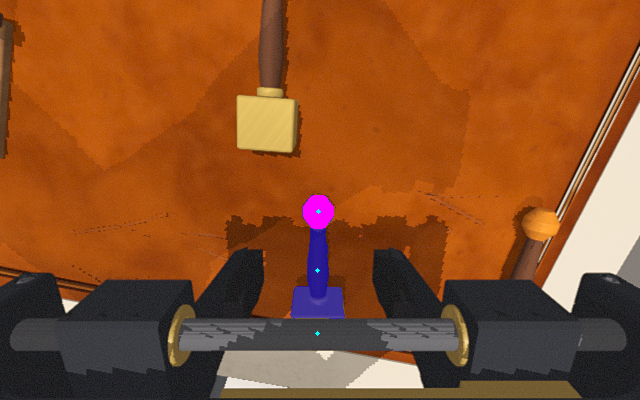

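>>> {"name": "move_arm", "arguments": {"increments": [[[0,0,0.12],[0,0,0],0.3],[[0,0,0.15],[0,0,0],0.2],[[0,0,0.13],[0,0,0],0.1],[[0,0,0.06],[0,0,0],0],[[0,0,0.01],[0,0,0],0]], "newtons": 60}}

```text
clock: 28.53
position: [0.4848, -0.2082, 0.02]
ee_rot: [-3.12, -0.355, 0.002]
force: [-0.1, -0.4, 1.0]
width: 0.497
```

>>> {"name": "move_arm", "arguments": {"increments": [[[0,0,0],[0,0,0],0],[[0,0,0],[0,0,0],-0.2],[[0,0,0],[0,0,0],-0.3]]}}

```text
clock: 28.78
position: [0.4859, -0.2089, 0.0225]
ee_rot: [3.12, 0.355, 0.003]
force: [-0.1, 0.3, -0.8]
width: 0.371
```

>>> {"name": "move_arm", "arguments": {"increments": [[[0,0,0.01],[0,0,0],-0.3],[[0,0,0],[0,0,0],-0.5],[[0,0,0],[0,0,0],-1],[[0,0,0],[0,0,0],-1],[[0,0,0],[0,0,0],-1]]}}

```text
clock: 29.2
position: [0.4854, -0.2085, 0.0192]
ee_rot: [3.121, 0.355, 0.001]
force: [0.8, -0.2, 0.1]
width: 0.235
```

>>> {"name": "move_arm", "arguments": {"increments": [[[0,0,0],[0,0,0],-1],[[0,0,0],[0,0,0],-1],[[0,0,0],[0,0,0],-1],[[0,0,-0.008],[0,0,0],-1],[[0,0,-0.015],[0,0,0],-1]]}}

```text
clock: 29.62
position: [0.4847, -0.2082, 0.0232]
ee_rot: [-3.121, -0.355, 0.002]
force: [-1.1, -0.5, -0.6]
width: 0.234
```

>>> {"name": "move_arm", "arguments": {"increments": [[[0,0,-0.02],[0,0,0],-1],[[0,0,-0.02],[0,0,0],-1],[[0,0,-0.02],[0,0,0],-1],[[0,0,-0.02],[0,0,0],-1],[[0,0,-0.02],[0,0,0],-1]]}}

```text
clock: 30.03
position: [0.4852, -0.2084, 0.044]
ee_rot: [-3.121, -0.355, -0.0]
force: [-0.7, 0.2, -2.0]
width: 0.228
```

```bash
python3 - <<'E'
from h import *
st();shot("wrist","w16");shot("side","s16")
a=cv2.imread("pics/w16.png"); b=cv2.imread("pics/s16.png")[120:260,300:450]
cv2.imwrite("pics/t16.png",np.hstack([cv2.resize(a,(460,300)),cv2.resize(b,(320,300))]))
E
```

```text
t 30.03 rack x -43.6 y -506.3 z 44.0 yaw 0.2265 F rack [-0.8  0.1] -2.0 w 0.228
```

View pics/t16.png

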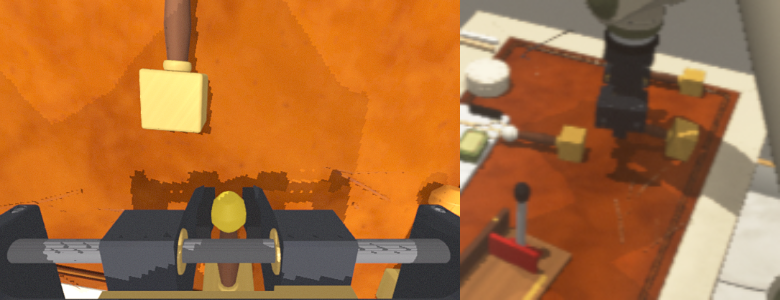

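```bash
python3 - <<'E'
from h import *
s=bot.observe(); Rm=R.from_rotvec(s["ee_rot"]).as_matrix(); p=s["position"]
for q in [(0,0,0),(0,0,-.002),(0,0,.017),(.009,0,-.002),(-.009,0,-.002),(.012,0,-.002)]:
    print(q,proj("wrist",p+Rm@np.array(q)).round(1))
a=cv2.imread("pics/w16.png")[220:380,220:420]; cv2.imwrite("pics/t16b.png",cv2.resize(a,(750,600),interpolation=cv2.INTER_NEAREST))
E
```

```text
(0, 0, 0) [281.6 318.5]
(0, 0, -0.002) [283.9 318.5]
(0, 0, 0.017) [264.  318.5]
(0.009, 0, -0.002) [266.9 318.6]
(-0.009, 0, -0.002) [300.3 318.5]
(0.012, 0, -0.002) [261.1 318.6]
```

View pics/t16b.png

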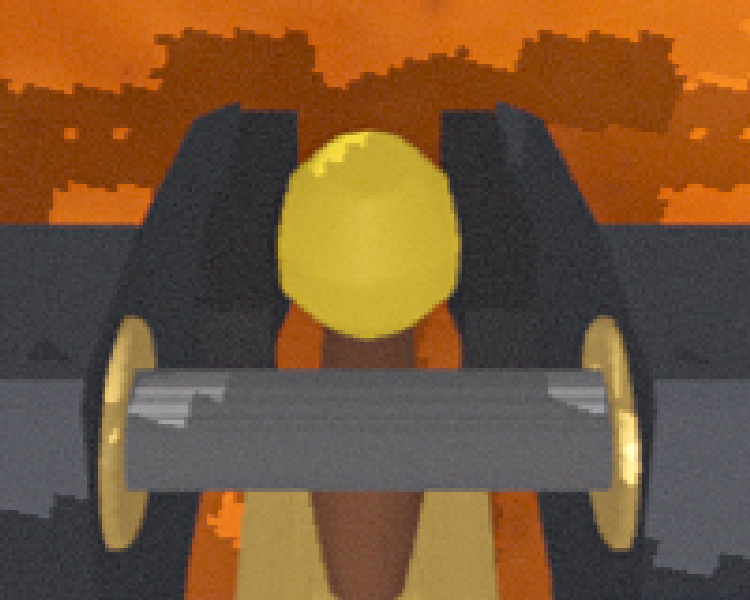

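>>> {"name": "move_arm", "arguments": {"increments": [[[0,0,0.025],[0,0,0],-1],[[0,0,0.03],[0,0,0],-1],[[0,0,0.03],[0,0,0],-1],[[0,0,0.025],[0,0,0],-1],[[0,0,0],[0,0,0],-1]]}}

```text
clock: 30.55
position: [0.4848, -0.2082, 0.0203]
ee_rot: [-3.12, -0.355, 0.002]
force: [0.5, -0.4, -0.2]
width: 0.235
```

>>> {"name": "move_arm", "arguments": {"increments": [[[0,0,0],[0,0,0],-0.3],[[0,0,0],[0,0,0],0],[[0,0,-0.02],[0,0,0],0],[[0,0,0],[0,0,0],0],[[0,0,0],[0,0,0],0]]}}

```text
clock: 30.97
position: [0.4854, -0.2086, 0.026]
ee_rot: [3.121, 0.355, 0.001]
force: [0.1, 0.1, -0.3]
width: 0.5
```

```bash
python3 - <<'E'
from h import *
st();print(bot.observe()["position"]); axisfit("c",save="c3")
E
```

```text
t 30.97 rack x -43.4 y -506.5 z 26.0 yaw 0.2265 F rack [0.1 0.1] -0.3 w 0.500
[ 0.48535531 -0.2085565   0.0259628 ]
c score 0.56 area 2042 knob [ 0.4861 -0.2075] handle-line offset at knob -0.0mm yaw 0.222 widths [39. 38. 17. 17. 15. 13. 12. 12.] ext -72 15 kdiam 27
[(0.94, array([ 0.4393, -0.2184]))] 31.1167
```

View pics/c3.png

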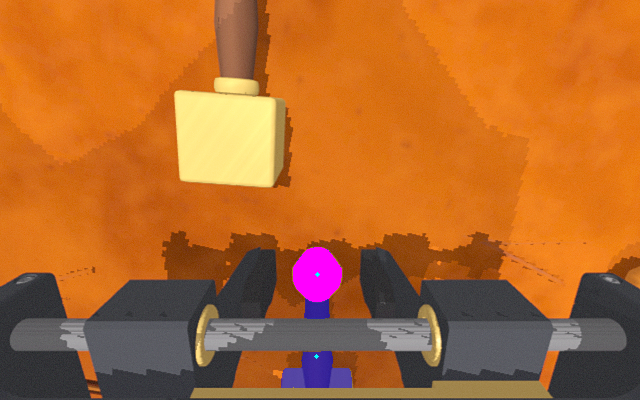

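>>> {"name": "move_arm", "arguments": {"increments": [[[0.003,0,0],[0,0,0],-0.3],[[0,0,0],[0,0,0],-0.5],[[0,0,0],[0,0,0],-1],[[0,0,0],[0,0,0],-1],[[0,0,0],[0,0,0],-1]]}}

```text
clock: 31.53
position: [0.4858, -0.2083, 0.0255]
ee_rot: [-3.121, -0.355, -0.0]
force: [0.6, 0.3, 0.0]
width: 0.243
```

>>> {"name": "move_arm", "arguments": {"increments": [[[0,0,0],[0,0,0],-1],[[0,0,0],[0,0,0],-1],[[0,0,0],[0,0,0],-1]]}}

```text
clock: 31.78
position: [0.4858, -0.2083, 0.0255]
ee_rot: [-3.121, -0.355, -0.0]
force: [0.5, -0.3, -0.4]
width: 0.244
```

>>> {"name": "move_arm", "arguments": {"increments": [[[0,0,-0.008],[0,0,0],-1],[[0,0,-0.015],[0,0,0],-1],[[0,0,-0.02],[0,0,0],-1],[[0,0,-0.02],[0,0,0],-1],[[0,0,-0.02],[0,0,0],-1]]}}

```text
clock: 32.2
position: [0.4858, -0.2083, 0.0426]
ee_rot: [-3.121, -0.355, -0.0]
force: [0.4, -0.3, -1.7]
width: 0.243
```

```bash
python3 - <<'E'
from h import *
st();shot("wrist","w17");shot("side","s17")
a=cv2.imread("pics/w17.png"); b=cv2.imread("pics/s17.png")[120:260,300:450]
cv2.imwrite("pics/t17.png",np.hstack([cv2.resize(a,(460,300)),cv2.resize(b,(320,300))]))
E
```

```text
t 32.20 rack x -43.0 y -506.1 z 42.6 yaw 0.2264 F rack [ 0.5 -0.2] -1.7 w 0.243
```

View pics/t17.png

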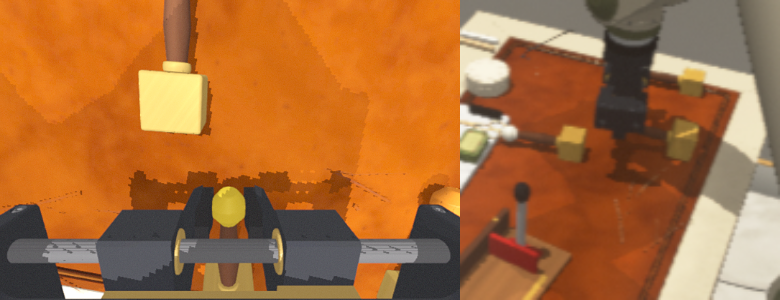

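>>> {"name": "move_arm", "arguments": {"increments": [[[0,0,-0.025],[0,0,0],-1],[[0,0,-0.025],[0,0,0],-1],[[0,0,-0.025],[0,0,0],-1],[[0,0,-0.025],[0,0,0],-1],[[0,0,-0.025],[0,0,0],-1]]}}

```text
clock: 32.72
position: [0.4858, -0.2083, 0.0677]
ee_rot: [3.121, 0.355, 0.0]
force: [0.2, 0.5, -3.0]
width: 0.243
```

>>> {"name": "move_arm", "arguments": {"increments": [[[0,0,-0.025],[0,0,0],-1],[[0,0,-0.025],[0,0,0],-1],[[0,0,-0.025],[0,0,0],-1],[[0,0,-0.025],[0,0,0],-1],[[0,0,-0.025],[0,0,0],-1]]}}

```text
clock: 33.13
position: [0.4858, -0.2083, 0.0926]
ee_rot: [3.121, 0.355, 0.0]
force: [0.9, 0.1, -2.6]
width: 0.245
```

```bash
python3 - <<'E'
from h import *
st();shot("wrist","w18");shot("side","s18")
a=cv2.imread("pics/w18.png"); b=cv2.imread("pics/s18.png")[100:260,300:450]
cv2.imwrite("pics/t18.png",np.hstack([cv2.resize(a,(460,300)),cv2.resize(b,(320,300))]))
E
```

```text
t 33.13 rack x -43.0 y -506.1 z 92.6 yaw 0.2266 F rack [0.9 0.2] -2.6 w 0.245
```

View pics/t18.png

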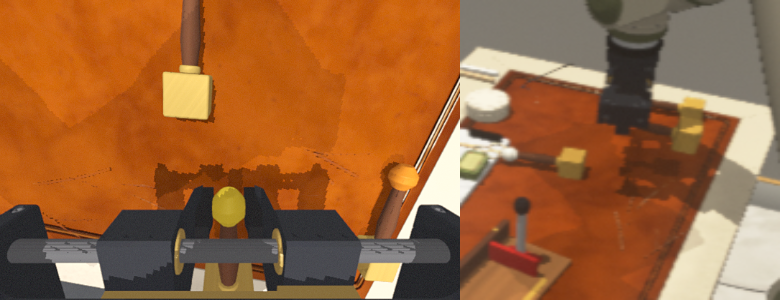

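>>> {"name": "move_arm", "arguments": {"increments": [[[0,0,-0.04],[0,0,0],-1],[[0,0,-0.06],[0,0,0],-1],[[0,0,-0.07],[0,0,0],-1],[[0,0,-0.07],[0,0,0],-1],[[0,0,-0.07],[0,0,0],-1]]}}

```text
clock: 33.65
position: [0.4857, -0.2082, 0.155]
ee_rot: [-3.121, -0.355, 0.0]
force: [1.1, 0.1, -2.8]
width: 0.243
```

>>> {"name": "move_arm", "arguments": {"increments": [[[0,0,-0.07],[0,0,0],-1],[[0,0,-0.07],[0,0,0],-1],[[0,0,-0.06],[0,0,0],-1],[[0,0,-0.04],[0,0,0],-1],[[0,0,0],[0,0,0],-1]]}}

```text
clock: 34.07
position: [0.4862, -0.2086, 0.2038]
ee_rot: [3.12, 0.355, 0.003]
force: [0.2, 0.7, -2.0]
width: 0.246
```

>>> {"name": "move_arm", "arguments": {"increments": [[[0,0,0],[0,0,0],-1],[[0,0,0],[0,0,0],-1],[[0,0,0],[0,0,0],-1],[[0,0,0],[0,0,0],-1]], "newtons": 3}}

```text
clock: 34.4
position: [0.4858, -0.2082, 0.2017]
ee_rot: [-3.121, -0.355, 0.001]
force: [-0.5, -0.2, 0.7]
width: 0.1
```

```bash
python3 - <<'E'
from h import *
st();shot("wrist","w19");shot("side","s19")
a=cv2.imread("pics/w19.png"); b=cv2.imread("pics/s19.png")[100:260,300:450]
cv2.imwrite("pics/t19.png",np.hstack([cv2.resize(a,(460,300)),cv2.resize(b,(320,300))]))
E
```

```text
t 34.40 rack x -43.0 y -506.1 z 201.7 yaw 0.2265 F rack [-0.4 -0.3] 0.7 w 0.100
```

View pics/t19.png

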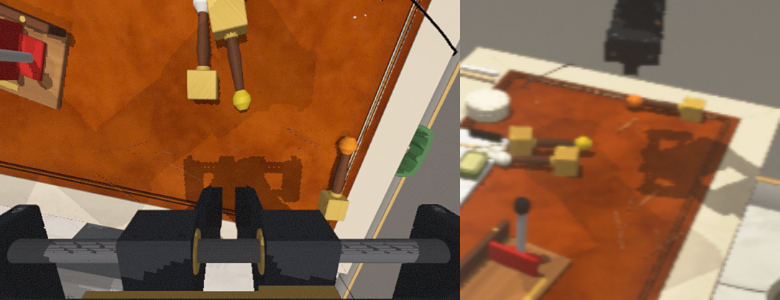

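```bash
python3 - <<'E'
from h import *
st(); axisfit("c",save="c4"); axisfit("d",save="d4")
for s in "cd":
  for r in models.place_of("side",f"stamp_{s}_mid")[:3]: print(s,r["score"],onz("side",r["at"],HALF[s]).round(4))
E
```

```text
t 34.50 rack x -42.9 y -506.2 z 202.1 yaw 0.2265 F rack [0.1 0.2] 0.8 w 0.009
c score 0.75 area 498 knob [ 0.5447 -0.2112] handle-line offset at knob -0.4mm yaw -2.747 widths [14. 15. 16. 16. 16. 15. 14. 14. 14. 13. 13. 12. 12.] ext -113 12 kdiam 24
[(0.84, array([ 0.5915, -0.1909]))] 34.65
d score 0.62 area 207 knob [ 0.6359 -0.1358] handle-line offset at knob -0.2mm yaw 0.268 widths [16. 15. 15. 16. 16. 16. 16. 16. 15. 16. 15. 14. 12.] ext -107 3 kdiam 15
[(0.83, array([ 0.5953, -0.1466])), (0.66, array([ 0.4705, -0.3723]))] 34.8
d 0.79 [ 0.5895 -0.1456  0.0185]
```

View pics/c4.png

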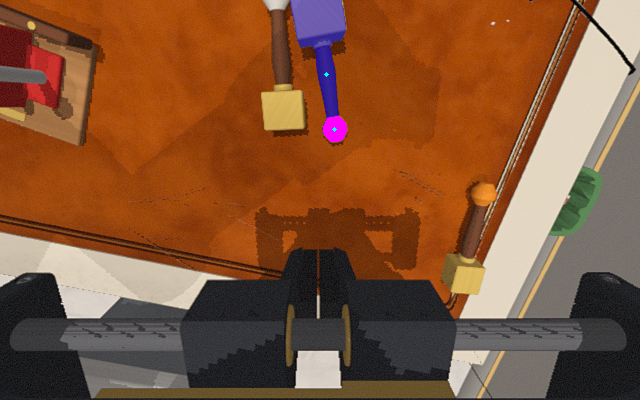

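>>> {"name": "move_arm", "arguments": {"increments": [[[0.09,-0.042,0.1],[0,0,0],-1],[[0.09,-0.042,0.15],[0,0,0],-1],[[0,0,0.15],[0,0,-0.16],-1],[[0,0,0.15],[0,0,-0.16],-1],[[0,0,0],[0,0,0],-1]]}}

```text
clock: 35.32
position: [0.5149, -0.1823, 0.0872]
ee_rot: [-3.074, -0.619, 0.011]
force: [-0.4, 1.0, -1.5]
width: 0.005
```

```bash
python3 - <<'E'
from h import *
st();print(bot.observe()["position"]);shot("wrist","w20"); axisfit("c",save="c5")
s=bot.observe(); Rm=R.from_rotvec(s["ee_rot"]).as_matrix()
print("knob rel tool", Rm.T@(np.array([.5447,-.2112,.021])-s["position"]))
E
```

```text
t 35.32 rack x -17.8 y -476.3 z 87.2 yaw 0.3974 F rack [-0.5  0.9] -1.5 w 0.005
[ 0.51488663 -0.18226925  0.08718555]
c score 0.72 area 996 knob [ 0.544  -0.2117] handle-line offset at knob -0.3mm yaw -2.745 widths [15. 15. 17. 17. 16. 15. 14. 13. 13. 13. 12. 12. 12.] ext -118 13 kdiam 25
[(0.58, array([ 0.5897, -0.1924]))] 35.5167
knob rel tool [0.01442441 0.034703   0.07329158]
```

View pics/w20.png

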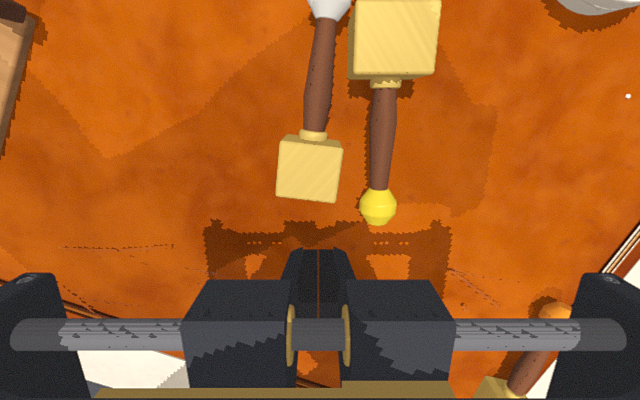

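>>> {"name": "move_arm", "arguments": {"increments": [[[0,0,0.15],[0,0,0],-1],[[0,0,0.13],[0,0,0],-1],[[0,0,0.02],[0,0,0],-1],[[0,0,0],[0,0,0],-1]]}}

```text
clock: 35.85
position: [0.5172, -0.184, 0.0326]
ee_rot: [-3.081, -0.613, 0.0]
force: [-0.3, -0.1, -0.5]
width: 0.003
```

>>> {"name": "move_arm", "arguments": {"increments": [[[0,0.03,0],[0,0,0],-1],[[0,0.03,0],[0,0,0],-1],[[0,0.03,0],[0,0,0],-1],[[0,0.03,0],[0,0,0],-1],[[0,0.03,0],[0,0,0],-1]]}}

```text
clock: 36.27
position: [0.5283, -0.2124, 0.0326]
ee_rot: [-3.081, -0.615, 0.002]
force: [-6.4, -0.7, 2.2]
width: 0.004
```

>>> {"name": "move_arm", "arguments": {"increments": [[[0,0.03,0],[0,0,0],-1],[[0,0.02,0],[0,0,0],-1],[[0,-0.02,0],[0,0,0],-1],[[-0.1,-0.02,-0.15],[0,0,0],-1],[[-0.1,0,-0.15],[0,0,0],-1]]}}

```text
clock: 36.68
position: [0.4916, -0.2283, 0.0916]
ee_rot: [-3.078, -0.616, 0.003]
force: [0.7, -0.9, 1.4]
width: 0.003
```

>>> {"name": "move_arm", "arguments": {"increments": [[[0,0,-0.15],[0,0,0],0.3],[[0,0,-0.1],[0,0,0],0.3],[[0,0,0],[0,0,0],0.3]]}}

```text
clock: 36.93
position: [0.494, -0.2304, 0.1468]
ee_rot: [3.075, 0.613, 0.009]
force: [0.4, -0.2, 0.4]
width: 0.212
```

```bash
python3 - <<'E'
from h import *
st();print(bot.observe()["position"]); axisfit("c",save="c6")
E
```

```text
t 36.93 rack x -31.8 y -526.9 z 146.8 yaw 0.3934 F rack [ 0.4 -0.2] 0.4 w 0.212
[ 0.49401904 -0.23043964  0.14682811]
c score 0.60 area 707 knob [ 0.5514 -0.2286] handle-line offset at knob -0.1mm yaw -2.558 widths [15. 15. 16. 16. 16. 15. 15. 14. 14. 13. 12. 12. 11.] ext -103 12 kdiam 24
[(0.74, array([ 0.5966, -0.2013]))] 37.0833
```

View pics/c6.png

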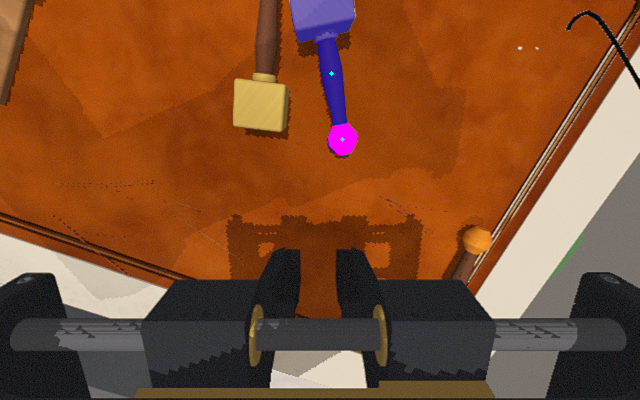

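>>> {"name": "move_arm", "arguments": {"increments": [[[0.136,0.051,0],[0,0,0],0],[[0.136,0.051,0],[0,0,0],-0.1],[[0,0,0.1],[0,0,-0.18],-0.2],[[0,0,0.1],[0,0,-0.18],-0.2],[[0,0,0],[0,0,0],-0.2]]}}

```text
clock: 37.5
position: [0.5488, -0.2253, 0.0968]
ee_rot: [-3.001, -0.906, 0.009]
force: [-1.5, 0.2, -0.8]
width: 0.397
```

```bash
python3 - <<'E'
from h import *
st();print(bot.observe()["position"]); axisfit("c",save="c7");print(bot.observe()["position"]);
E
```

```text
t 37.50 rack x 21.7 y -514.2 z 96.8 yaw 0.5863 F rack [-1.5 -0. ] -0.8 w 0.397
[ 0.54875697 -0.22526142  0.09676943]
c score 0.95 area 850 knob [ 0.5506 -0.2291] handle-line offset at knob -0.4mm yaw -2.565 widths [15. 16. 17. 17. 16. 15. 15. 14. 14. 14. 13. 12. 11.] ext -116 13 kdiam 25
[(0.84, array([ 0.5946, -0.2015]))] 37.65
[ 0.55049537 -0.22676405  0.10217517]
```

View pics/c7.png

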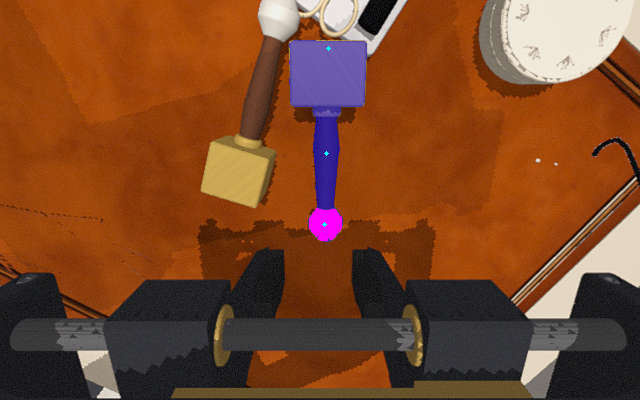

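>>> {"name": "move_arm", "arguments": {"increments": [[[0,0.01,0.1],[0,0,0],-0.2],[[0,0,0.12],[0,0,0],-0.2],[[0,0,0.12],[0,0,0],-0.2],[[0,0,0.035],[0,0,0],-0.2],[[0,0,0],[0,0,0],-0.2]], "newtons": 60}}

```text
clock: 38.07
position: [0.5511, -0.2282, 0.0265]
ee_rot: [-3.008, -0.899, 0.002]
force: [0.3, 0.0, 0.2]
width: 0.398
```

>>> {"name": "move_arm", "arguments": {"increments": [[[0,0,0],[0,0,0],-0.2],[[0,0,0],[0,0,0],-0.2]]}}

```text
clock: 38.23
position: [0.5524, -0.2289, 0.029]
ee_rot: [3.007, 0.901, 0.003]
force: [0.2, 0.2, 0.5]
width: 0.396
```

>>> {"name": "move_arm", "arguments": {"increments": [[[-0.006,0,0.015],[0,0,0],-0.3],[[0,0,0],[0,0,0],-0.5],[[0,0,0],[0,0,0],-1],[[0,0,0],[0,0,0],-1],[[0,0,0],[0,0,0],-1]]}}

```text
clock: 38.65
position: [0.5507, -0.2292, 0.0244]
ee_rot: [3.009, 0.902, 0.0]
force: [-0.8, -1.3, 1.8]
width: 0.24
```

>>> {"name": "move_arm", "arguments": {"increments": [[[0,0,0],[0,0,0],-1],[[0,0,0],[0,0,0],-1]]}}

```text
clock: 38.82
position: [0.5506, -0.2292, 0.0243]
ee_rot: [3.009, 0.902, 0.0]
force: [-1.9, -1.5, 0.3]
width: 0.247
```

```bash
python3 - <<'E'
from h import *
st();shot("wrist","w21")
a=cv2.imread("pics/w21.png")[200:360,200:440]; cv2.imwrite("pics/t21.png",cv2.resize(a,(750,500)))
E
```

```text
t 38.82 rack x 24.1 y -517.9 z 24.3 yaw 0.5825 F rack [-1.6 -1.8] 0.3 w 0.247
```

View pics/t21.png

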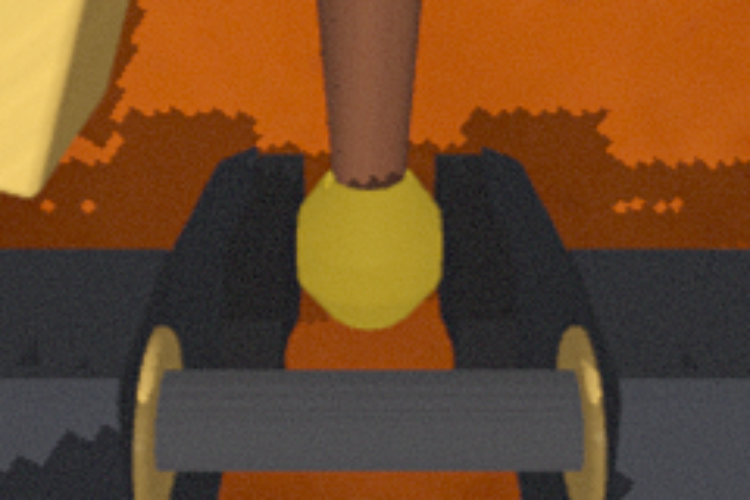

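>>> {"name": "move_arm", "arguments": {"increments": [[[0,0,-0.008],[0,0,0],-1],[[0,0,-0.015],[0,0,0],-1],[[0,0,-0.025],[0,0,0],-1],[[0,0,-0.035],[0,0,0],-1],[[0,0,-0.035],[0,0,0],-1]]}}

```text
clock: 39.28
position: [0.5504, -0.2288, 0.0482]
ee_rot: [-3.009, -0.902, 0.001]
force: [-0.6, 0.3, -1.3]
width: 0.242
```

>>> {"name": "move_arm", "arguments": {"increments": [[[0,0,-0.045],[0,0,0],-1],[[0,0,-0.055],[0,0,0],-1],[[0,0,-0.06],[0,0,0],-1],[[0,0,-0.06],[0,0,0],-1],[[0,0,-0.06],[0,0,0],-1]]}}

```text
clock: 39.7
position: [0.5507, -0.2291, 0.1053]
ee_rot: [3.009, 0.902, 0.001]
force: [1.0, 0.6, -2.8]
width: 0.244
```

>>> {"name": "move_arm", "arguments": {"increments": [[[0,0,-0.06],[0,0,0],-1],[[0,0,-0.06],[0,0,0],-1],[[0,0,-0.06],[0,0,0],-1],[[0,0,-0.06],[0,0,0],-1],[[0,0,-0.06],[0,0,0],-1]]}}

```text
clock: 40.12
position: [0.5505, -0.229, 0.165]
ee_rot: [3.009, 0.902, 0.0]
force: [0.0, -0.3, -2.3]
width: 0.243
```

>>> {"name": "move_arm", "arguments": {"increments": [[[0,0,-0.06],[0,0,0],-1],[[0,0,-0.05],[0,0,0],-1],[[0,0,-0.03],[0,0,0],-1],[[0,0,-0.01],[0,0,0],-1],[[0,0,0],[0,0,0],-1]]}}

```text
clock: 40.53
position: [0.5506, -0.229, 0.194]
ee_rot: [3.009, 0.902, 0.0]
force: [0.1, -0.9, -2.3]
width: 0.24
```

```bash
python3 - <<'E'
from h import *
st();shot("wrist","w22");shot("side","s22")
a=cv2.imread("pics/w22.png"); b=cv2.imread("pics/s22.png")[60:260,280:450]
cv2.imwrite("pics/t22.png",np.hstack([cv2.resize(a,(460,300)),cv2.resize(b,(320,300))]))
E
```

```text
t 40.53 rack x 24.1 y -517.7 z 194.0 yaw 0.5826 F rack [ 0.2 -0.9] -2.3 w 0.240
```

View pics/t22.png

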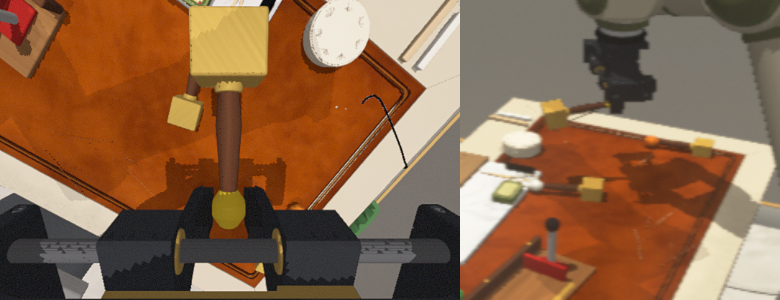

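>>> {"name": "move_arm", "arguments": {"increments": [[[0,0,0],[0,0,0],-1],[[0,0,0],[0,0,0],-1],[[0,0,0],[0,0,0],-1]], "newtons": 20}}

```text
clock: 40.88
position: [0.5504, -0.2289, 0.1931]
ee_rot: [-3.008, -0.902, 0.001]
force: [-1.1, -1.2, -2.7]
width: 0.257
```

```bash
python3 - <<'E'
from h import *
st();s=bot.observe();print(s["moment"], R.from_rotvec(s["ee_rot"]).as_matrix().T@s["moment"])
E
```

```text
t 40.88 rack x 23.9 y -517.6 z 193.1 yaw 0.5826 F rack [-0.9 -1.3] -2.7 w 0.257
[-0.18878876  0.25637355  0.02813516] [-0.01658826 -0.31798273 -0.02778476]
```

>>> {"name": "move_arm", "arguments": {"increments": [[[0,0,0],[0,0,0],-1],[[0,0,0],[0,0,0],-1],[[0,0,0],[0,0,0],-1]], "newtons": 12}}

```text
clock: 41.13
position: [0.5506, -0.2291, 0.1937]
ee_rot: [-3.009, -0.902, -0.0]
force: [0.0, -0.7, -2.9]
width: 0.264
```

```bash
python3 - <<'E'
from h import *
st();s=bot.observe();print(s["moment"], R.from_rotvec(s["ee_rot"]).as_matrix().T@s["moment"])
E
```

```text
t 41.13 rack x 24.1 y -517.7 z 193.7 yaw 0.5823 F rack [ 0.1 -0.7] -2.9 w 0.264
[ 0.05489756 -0.05078738 -0.01791607] [0.01791484 0.07260901 0.01791861]
```

>>> {"name": "move_arm", "arguments": {"increments": [[[0,0,0],[0,0,0],-1],[[0,0,0],[0,0,0],-1],[[0,0,0],[0,0,0],-1]], "newtons": 9}}

```text
clock: 41.38
position: [0.5507, -0.229, 0.1938]
ee_rot: [3.009, 0.902, 0.001]
force: [-0.6, -0.3, -2.8]
width: 0.265
```

```bash
python3 - <<'E'
from h import *
st();s=bot.observe();print(R.from_rotvec(s["ee_rot"]).as_matrix().T@s["moment"])
shot("wrist","w23");shot("side","s23")
a=cv2.imread("pics/w23.png"); b=cv2.imread("pics/s23.png")[60:260,280:450]
cv2.imwrite("pics/t23.png",np.hstack([cv2.resize(a,(460,300)),cv2.resize(b,(320,300))]))
E
```

```text
t 41.38 rack x 24.2 y -517.6 z 193.8 yaw 0.5826 F rack [-0.6 -0.4] -2.8 w 0.265
[-0.05334147  0.00464916 -0.01887191]
```

View pics/t23.png

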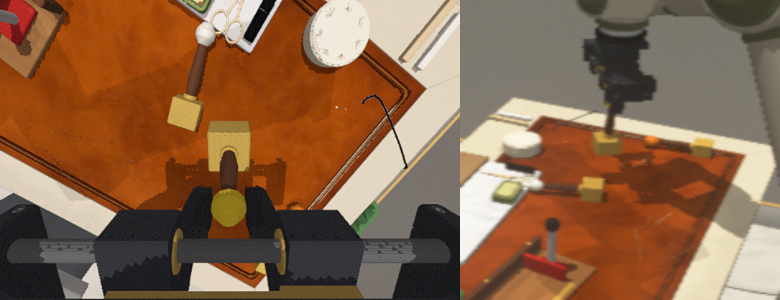

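>>> {"name": "move_arm", "arguments": {"increments": [[[0,0,0],[0,0,0],-1],[[0,0,0],[0,0,0],-1],[[0,0,0],[0,0,-0.1],-1],[[0,0,-0.01],[0,0,-0.15],-1],[[0,0,-0.01],[0,0,-0.2],-1]], "newtons": 60}}

```text
clock: 41.9
position: [0.5506, -0.229, 0.1977]
ee_rot: [-2.88, -1.255, 0.0]
force: [-0.2, 0.4, -3.0]
width: 0.241
```

>>> {"name": "move_arm", "arguments": {"increments": [[[0,0,0],[0,0,-0.2],-1],[[0,0,0],[0,0,-0.2],-1],[[0,0,0],[0,0,-0.2],-1],[[0,0,0],[0,0,-0.2],-1],[[0,0,0],[0,0,-0.2],-1]]}}

```text
clock: 42.32
position: [0.5506, -0.229, 0.1977]
ee_rot: [2.456, 1.959, 0.0]
force: [0.1, -0.6, -2.4]
width: 0.241
```

>>> {"name": "move_arm", "arguments": {"increments": [[[0,0,0],[0,0,-0.172],-1],[[0.04,-0.04,0],[0,0,0],-1],[[0.07,-0.07,0],[0,0,0],-1],[[0.1,-0.096,0],[0,0,0],-1],[[0.1,-0.096,0],[0,0,0],-1]]}}

```text
clock: 42.73
position: [0.4987, -0.1586, 0.1975]
ee_rot: [-2.371, -2.061, -0.0]
force: [-0.5, 0.7, -3.5]
width: 0.245
```

>>> {"name": "move_arm", "arguments": {"increments": [[[0.1,-0.096,0],[0,0,0],-1],[[0.1,-0.096,0],[0,0,0],-1],[[0.1,-0.096,0],[0,0,0],-1],[[0.1,-0.09,0],[0,0,0],-1],[[0.1,-0.06,0],[0,0,0],-1]]}}

```text
clock: 43.15
position: [0.4251, -0.047, 0.1979]
ee_rot: [2.371, 2.062, 0.0]
force: [0.8, 1.4, -2.7]
width: 0.24
```

>>> {"name": "move_arm", "arguments": {"increments": [[[0.12,-0.02,0],[0,0,0],-1],[[0.13,-0.012,0],[0,0,0],-1],[[0.13,-0.012,0],[0,0,0],-1],[[0.13,-0.012,0],[0,0,0],-1],[[0.13,-0.012,0],[0,0,0],-1]]}}

```text
clock: 43.57
position: [0.4307, 0.0818, 0.198]
ee_rot: [2.37, 2.061, 0.001]
force: [0.8, -0.5, -2.6]
width: 0.243
```

```bash
python3 - <<'E'
from h import *
st()
E
```

```text
t 43.57 rack x -137.8 y -226.4 z 198.0 yaw 1.4317 F rack [ 0.9 -0.3] -2.6 w 0.243
```

>>> {"name": "move_arm", "arguments": {"increments": [[[0.11,0.03,0],[0,0,0],-1],[[0.11,0.04,0],[0,0,0],-1],[[0.11,0.06,0],[0,0,0],-1],[[0.11,0.08,0],[0,0,0],-1],[[0.1,0.08,0],[0,0,0],-1]]}}

```text
clock: 43.98
position: [0.5037, 0.1809, 0.1979]
ee_rot: [2.37, 2.062, 0.001]
force: [0.6, -0.3, -3.0]
width: 0.243
```

>>> {"name": "move_arm", "arguments": {"increments": [[[0.09,0.08,0],[0,0,0],-1],[[0.07,0.08,0],[0,0,0],-1],[[0.05,0.06,0],[0,0,0],-1],[[0,0.04,0],[0,0,0],-1],[[0,0,0],[0,0,0],-1]]}}

```text
clock: 44.4
position: [0.5613, 0.2135, 0.1973]
ee_rot: [2.37, 2.062, -0.0]
force: [-0.4, -0.9, -2.3]
width: 0.247
```

```bash
python3 - <<'E'
from h import *
st()
rect("r24",x0=-.08,x1=.02,y0=-.12,y1=.02,s=5500)
E
```

```text
t 44.40 rack x -26.7 y -77.9 z 197.3 yaw 1.4319 F rack [-0.3 -1. ] -2.3 w 0.247
```

View pics/r24.png

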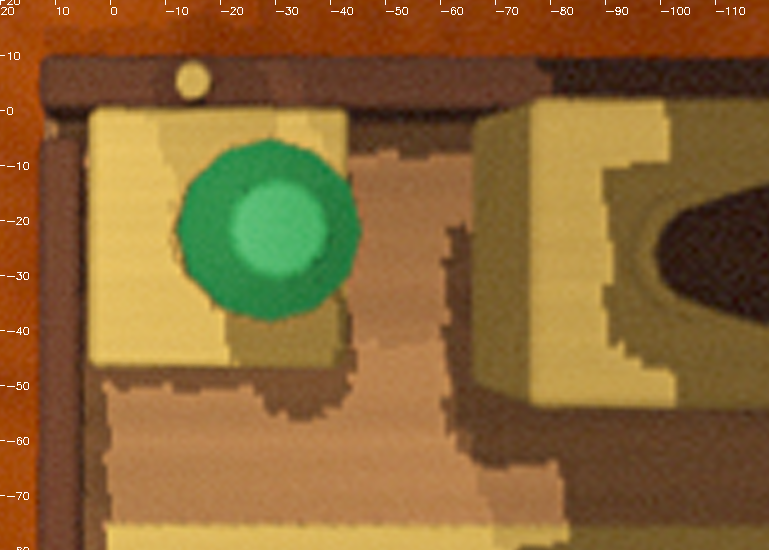

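>>> {"name": "move_arm", "arguments": {"increments": [[[0,0,0.03],[0,0,0],-1],[[0,0,0.07],[0,0,0],-1],[[0,0,0.08],[0,0,0],-1],[[0,0,0.08],[0,0,0],-1],[[0,0,0.05],[0,0,0],-1]]}}

```text
clock: 44.87
position: [0.5593, 0.2133, 0.1341]
ee_rot: [-2.37, -2.061, 0.003]
force: [0.1, 0.3, -3.0]
width: 0.243
```

>>> {"name": "move_arm", "arguments": {"increments": [[[0.01,0,0.02],[0,0,0],-1],[[0.02,0,0],[0,0,0],-1],[[0,0,0],[0,0,0],-1]]}}

```text
clock: 45.12
position: [0.5615, 0.2204, 0.1324]
ee_rot: [2.37, 2.062, 0.002]
force: [-0.2, 0.1, -2.3]
width: 0.246
```

```bash
python3 - <<'E'
from h import *
st()
rect("r25",x0=-.08,x1=.02,y0=-.12,y1=.02,s=5500)
E
```

```text
t 45.12 rack x -27.4 y -71.0 z 132.4 yaw 1.4321 F rack [-0.2  0. ] -2.3 w 0.246
```

View pics/r25.png

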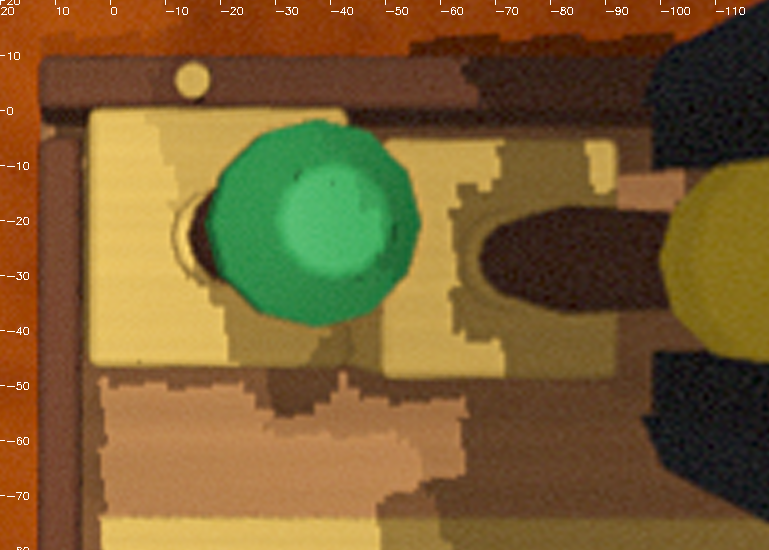

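>>> {"name": "move_arm", "arguments": {"increments": [[[0.012,0.007,0.01],[0,0,0],-1],[[0.012,0.008,0.01],[0,0,0],-1],[[0,0,0],[0,0,0],-1],[[0,0,0],[0,0,0],-1]]}}

```text
clock: 45.5
position: [0.565, 0.2243, 0.1277]
ee_rot: [2.37, 2.062, 0.0]
force: [0.5, 0.4, -2.9]
width: 0.245
```

```bash
python3 - <<'E'
from h import *
st()
rect("r26",x0=-.08,x1=.02,y0=-.12,y1=.02,s=5500)
E
```

```text
t 45.50 rack x -24.5 y -66.8 z 127.7 yaw 1.4320 F rack [0.5 0.5] -2.9 w 0.245
```

View pics/r26.png

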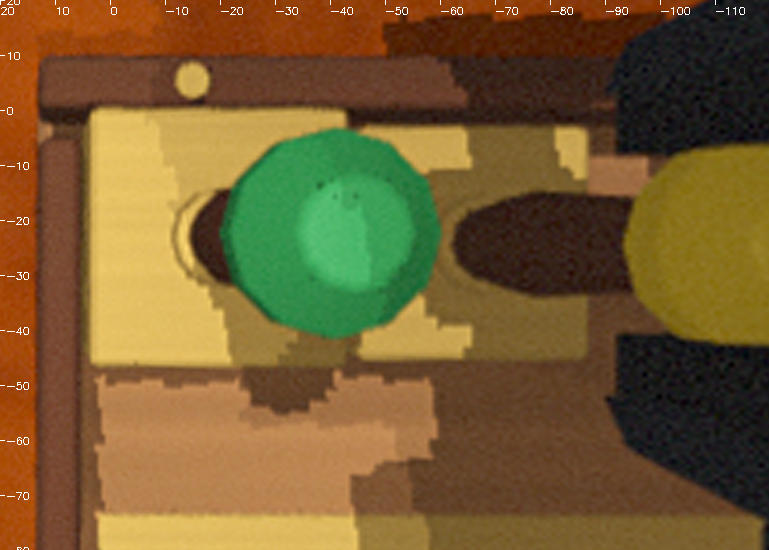

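>>> {"name": "move_arm", "arguments": {"increments": [[[0.004,0.006,0],[0,0,0],-1],[[0.004,0.006,0],[0,0,0],-1],[[0,0,0],[0,0,0],-1]]}}

```text
clock: 45.8
position: [0.5678, 0.2254, 0.1278]
ee_rot: [2.37, 2.062, 0.0]
force: [0.3, 0.5, -2.5]
width: 0.243
```

```bash
python3 - <<'E'
from h import *
st()
E
```

```text
t 45.80 rack x -21.9 y -65.2 z 127.8 yaw 1.4318 F rack [0.2 0.5] -2.5 w 0.243
```

>>> {"name": "move_arm", "arguments": {"increments": [[[0,0,0.01],[0,0,0],-1],[[0,0,0.008],[0,0,0],-1],[[0,0,0],[0,0,0],-1]]}}

```text
clock: 46.05
position: [0.5682, 0.2256, 0.1255]
ee_rot: [2.369, 2.061, 0.004]
force: [-0.8, 0.3, 5.5]
width: 0.243
```

```bash
python3 - <<'E'
from h import *
st()
rect("r27",x0=-.08,x1=.02,y0=-.12,y1=.02,s=5500)
E
```

```text
t 46.05 rack x -21.5 y -65.0 z 125.5 yaw 1.4318 F rack [-0.8  0.2] 5.5 w 0.243
```

View pics/r27.png

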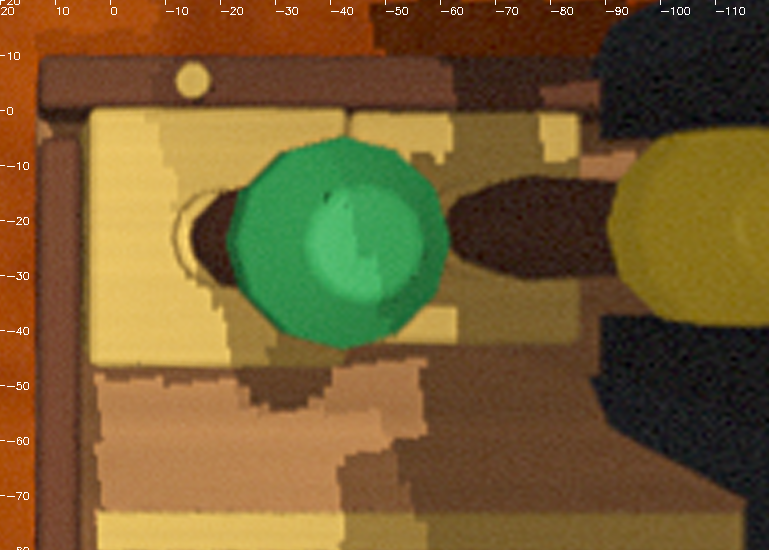

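>>> {"name": "move_arm", "arguments": {"increments": [[[0,0,-0.004],[0,0,0],-0.48],[[0,0,0],[0,0,0],-0.42],[[0,0,0],[0,0,0],-0.35],[[0,0,0],[0,0,0],-0.2],[[0,0,0],[0,0,0],0]]}}

```text
clock: 46.52
position: [0.5675, 0.2254, 0.1248]
ee_rot: [-2.37, -2.062, 0.0]
force: [-0.6, -0.9, -0.2]
width: 0.453
```

>>> {"name": "move_arm", "arguments": {"increments": [[[0,0,-0.05],[0,0,0],0.1],[[0,0,-0.1],[0,0,0],0.1],[[0,0,-0.15],[0,0,0],0.1],[[-0.1,0,-0.1],[0,0,0],0.1],[[-0.1,0,0],[0,0,0],0.1]]}}

```text
clock: 46.93
position: [0.5633, 0.1861, 0.2101]
ee_rot: [2.365, 2.061, 0.011]
force: [0.5, -0.0, 0.7]
width: 0.55
```

```bash
python3 - <<'E'
from h import *
st()
rect("r28",x0=-.08,x1=.02,y0=-.12,y1=.02,s=5500)
E
```

```text
t 46.93 rack x -20.9 y -104.8 z 210.1 yaw 1.4336 F rack [0.5 0. ] 0.7 w 0.550
```

View pics/r28.png

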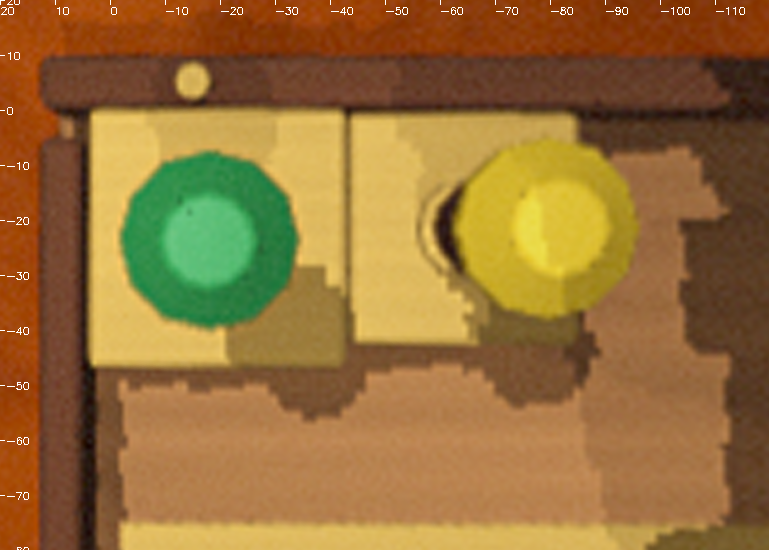

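>>> {"name": "move_arm", "arguments": {"increments": [[[-0.187,0.03,-0.02],[0,0,0],0.3],[[-0.187,0.03,-0.02],[0,0,0],0.3],[[-0.187,0.03,-0.02],[0,0,0],0.3],[[-0.187,0.03,-0.02],[0,0,0],0.3],[[-0.187,0.03,-0.02],[0,0,0],0.3]]}}

```text
clock: 47.4
position: [0.5655, -0.0051, 0.2256]
ee_rot: [2.37, 2.062, 0.0]
force: [1.3, -0.4, -0.4]
width: 0.647
```

>>> {"name": "move_arm", "arguments": {"increments": [[[-0.187,0.03,0],[0,0,0],0.3],[[-0.187,0.03,0],[0,0,0],0.3],[[-0.187,0.03,0],[0,0,0.1],0.3],[[-0.187,0.03,0],[0,0,0.13],0.3],[[0,0,0],[0,0,0.22],0.3]]}}

```text
clock: 47.82
position: [0.5663, -0.1608, 0.2249]
ee_rot: [2.603, 1.757, -0.001]
force: [-0.2, 0.1, 0.3]
width: 0.649
```

>>> {"name": "move_arm", "arguments": {"increments": [[[0,0,0],[0,0,0.22],0.3],[[0,0,0],[0,0,0.22],0.3],[[0,0,0],[0,0,0.22],0.3],[[0,0,0],[0,0,0.22],0.3],[[0,0,0],[0,0,0.22],0.3]]}}

```text
clock: 48.23
position: [0.5669, -0.1549, 0.2253]
ee_rot: [-2.994, -0.95, 0.0]
force: [-0.7, 0.5, -0.1]
width: 0.651
```

>>> {"name": "move_arm", "arguments": {"increments": [[[0,0,0],[0,0,0.22],0.3],[[0,0,0],[0,0,0.22],0.3],[[0,0,0],[0,0,0.22],0.3],[[0,0,0],[0,0,0],0.3],[[0,0,0],[0,0,0],0.3]]}}

```text
clock: 48.65
position: [0.5669, -0.1549, 0.2252]
ee_rot: [-3.111, -0.435, -0.0]
force: [0.6, 0.1, 0.3]
width: 0.647
```

```bash
python3 - <<'E'
from h import *
st();print(bot.observe()["position"]); axisfit("d",save="d1")
E
```

```text
t 48.65 rack x 29.9 y -442.0 z 225.2 yaw 0.2781 F rack [0.6 0.2] 0.3 w 0.647
[ 0.56687152 -0.15491321  0.22515609]
d score 0.73 area 472 knob [ 0.6425 -0.1344] handle-line offset at knob 0.1mm yaw 0.270 widths [14. 14. 16. 16. 15. 14. 14. 14. 13. 13. 13. 12. 10.] ext -118 12 kdiam 25
[(0.73, array([ 0.5943, -0.1484]))] 48.8
```

View pics/d1.png

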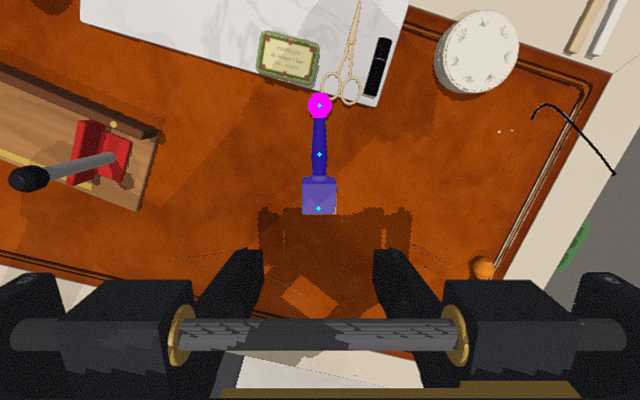

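>>> {"name": "move_arm", "arguments": {"increments": [[[0.095,0.002,0.15],[0,0,0],0],[[0.095,0.002,0.18],[0,0,0],0],[[0,0,0.19],[0,0,0],0],[[0,0,0.19],[0,0,0],0],[[0,0,0.15],[0,0,0],0]]}}

```text
clock: 49.22
position: [0.6029, -0.1449, 0.0499]
ee_rot: [-3.11, -0.433, 0.003]
force: [0.6, -0.3, -0.3]
width: 0.501
```

>>> {"name": "move_arm", "arguments": {"increments": [[[0,0,0.08],[0,0,0],0],[[0,0,0.05],[0,0,0],0],[[0,0,0],[0,0,0],0],[[0,0,0],[0,0,0],0]]}}

```text
clock: 49.55
position: [0.6041, -0.1457, 0.0277]
ee_rot: [3.111, 0.431, 0.001]
force: [0.8, -0.5, -0.2]
width: 0.499
```

```bash
python3 - <<'E'
from h import *
st();print(bot.observe()["position"]); shot("wrist","w30")
E
```

```text
t 49.55 rack x 65.5 y -427.7 z 27.7 yaw 0.2754 F rack [ 0.9 -0.4] -0.2 w 0.499
[ 0.60406465 -0.14566732  0.0276758 ]
```

View pics/w30.png

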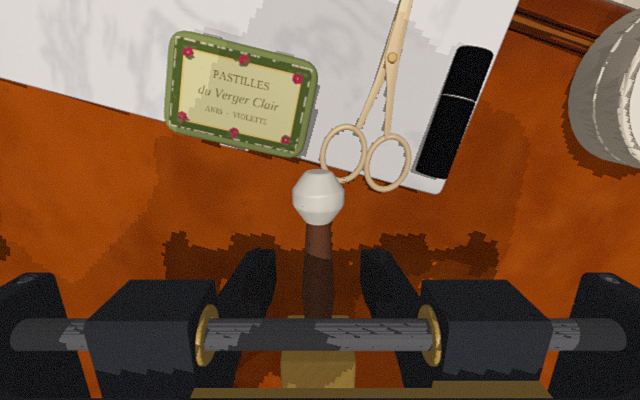

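>>> {"name": "move_arm", "arguments": {"increments": [[[0,0,0.015],[0,0,0],-0.4],[[0,0,0],[0,0,0],-0.6],[[0,0,0],[0,0,0],-1],[[0,0,0],[0,0,0],-1],[[0,0,0],[0,0,0],-1]], "newtons": 15}}

```text
clock: 50.02
position: [0.6038, -0.1455, 0.0243]
ee_rot: [3.112, 0.43, 0.001]
force: [0.7, 0.0, 0.5]
width: 0.145
```

>>> {"name": "move_arm", "arguments": {"increments": [[[0,0,0],[0,0,0],-1],[[-0.015,0,0],[0,0,0],-1],[[-0.03,0,0],[0,0,0],-1],[[-0.03,0,0],[0,0,0],-1],[[-0.03,0,0],[0,0,0],-1]]}}

```text
clock: 50.43
position: [0.583, -0.1514, 0.0242]
ee_rot: [3.112, 0.43, 0.001]
force: [1.6, -0.1, 1.1]
width: 0.142
```

>>> {"name": "move_arm", "arguments": {"increments": [[[-0.03,0,0],[0,0,0],-1],[[-0.03,0,0],[0,0,0],-1],[[-0.03,0,0],[0,0,0],-1],[[-0.03,0,0],[0,0,0],-1],[[0,0,0],[0,0,0],-1]]}}

```text
clock: 50.85
position: [0.559, -0.158, 0.0238]
ee_rot: [-3.112, -0.429, 0.002]
force: [-1.7, -0.9, 0.9]
width: 0.14
```

>>> {"name": "move_arm", "arguments": {"increments": [[[0,0,0],[0,0,0],-0.3],[[0,0,0],[0,0,0],0],[[0,0,-0.1],[0,0,0],0],[[0,0,-0.2],[0,0,0],0],[[0,0,-0.1],[0,0,0],0]]}}

```text
clock: 51.27
position: [0.561, -0.1578, 0.1067]
ee_rot: [3.111, 0.43, 0.003]
force: [1.5, 0.3, 1.5]
width: 0.485
```

>>> {"name": "move_arm", "arguments": {"increments": [[[0.05,0,0],[0,0,0],0],[[0,0,0],[0,0,0],0],[[0,0,0],[0,0,0],0]]}}

```text
clock: 51.52
position: [0.5696, -0.1546, 0.1031]
ee_rot: [-3.111, -0.431, 0.002]
force: [-0.7, 0.2, -0.6]
width: 0.502
```

```bash
python3 - <<'E'
from h import *
st();print(bot.observe()["position"]); axisfit("d",save="d2")
E
```

```text
t 51.52 rack x 32.6 y -441.4 z 103.1 yaw 0.2753 F rack [-0.7  0.1] -0.6 w 0.502
[ 0.56960848 -0.15463637  0.10314904]
d score 0.60 area 970 knob [ 0.597  -0.1468] handle-line offset at knob 0.1mm yaw 0.279 widths [15. 15. 16. 16. 16. 15. 15. 14. 13. 12. 12. 12. 12.] ext -115 13 kdiam 26
[(0.87, array([ 0.5477, -0.1589]))] 51.6667
```

View pics/d2.png

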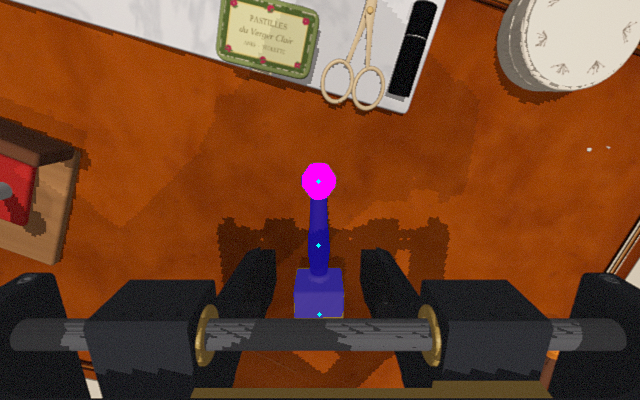

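>>> {"name": "move_arm", "arguments": {"increments": [[[0.07,0,0.05],[0,0,0],0],[[0.068,0,0.12],[0,0,0],0],[[0,0,0.13],[0,0,0],-0.1],[[0,0,0.09],[0,0,0],-0.2],[[0,0,0.01],[0,0,0],-0.2]], "newtons": 60}}

```text
clock: 52.08
position: [0.5943, -0.1466, 0.0197]
ee_rot: [-3.108, -0.43, 0.01]
force: [-0.7, -0.5, -0.5]
width: 0.399
```

>>> {"name": "move_arm", "arguments": {"increments": [[[0,0,0],[0,0,0],-0.2],[[0,0,0],[0,0,0],-0.2],[[0,0,0],[0,0,0],-0.2]]}}

```text
clock: 52.33
position: [0.5971, -0.1479, 0.0254]
ee_rot: [3.111, 0.43, 0.003]
force: [-0.6, 0.1, -0.5]
width: 0.397
```

```bash
python3 - <<'E'
from h import *
st();print(bot.observe()["position"]); axisfit("d",save="d3")
E
```

```text
t 52.33 rack x 58.8 y -430.9 z 25.4 yaw 0.2745 F rack [-0.6  0. ] -0.5 w 0.397
[ 0.59707699 -0.14789965  0.02536248]
d score 0.85 area 1973 knob [ 0.5965 -0.147 ] handle-line offset at knob 0.1mm yaw 0.277 widths [33. 32. 16. 17. 16. 13. 12. 12.] ext -73 15 kdiam 27
[] 52.4833
```

>>> {"name": "move_arm", "arguments": {"increments": [[[-0.004,0,0.006],[0,0,0],-0.3],[[0,0,0],[0,0,0],-0.5],[[0,0,0],[0,0,0],-1],[[0,0,0],[0,0,0],-1],[[0,0,0],[0,0,0],-1]]}}

```text
clock: 52.9
position: [0.5957, -0.1477, 0.0228]
ee_rot: [3.112, 0.43, -0.0]
force: [-0.8, -1.2, 0.5]
width: 0.243
```

>>> {"name": "move_arm", "arguments": {"increments": [[[0,0,0],[0,0,0],-1],[[0,0,0],[0,0,0],-1],[[0,0,-0.008],[0,0,0],-1],[[0,0,-0.015],[0,0,0],-1],[[0,0,-0.025],[0,0,0],-1]]}}

```text
clock: 53.32
position: [0.5954, -0.1475, 0.0321]
ee_rot: [-3.111, -0.43, 0.001]
force: [-0.5, 0.0, -2.1]
width: 0.243
```

>>> {"name": "move_arm", "arguments": {"increments": [[[0,0,-0.035],[0,0,0],-1],[[0,0,-0.035],[0,0,0],-1],[[0,0,-0.035],[0,0,0],-1],[[0,0,-0.045],[0,0,0],-1],[[0,0,-0.05],[0,0,0],-1]]}}

```text
clock: 53.73
position: [0.5957, -0.1477, 0.0732]
ee_rot: [-3.112, -0.43, 0.0]
force: [0.1, -0.3, -3.1]
width: 0.247
```

```bash
python3 - <<'E'
from h import *
st();s=bot.observe();print(R.from_rotvec(s["ee_rot"]).as_matrix().T@s["moment"])
E
```

```text
t 53.73 rack x 57.5 y -430.9 z 73.2 yaw 0.2747 F rack [ 0.1 -0.3] -3.1 w 0.247
[ 0.0410172   0.242227   -0.01842587]
```

>>> {"name": "move_arm", "arguments": {"increments": [[[0,0,-0.06],[0,0,0],-1],[[0,0,-0.06],[0,0,0],-1],[[0,0,-0.06],[0,0,0],-1],[[0,0,-0.06],[0,0,0],-1],[[0,0,-0.06],[0,0,0],-1]]}}

```text
clock: 54.15
position: [0.5958, -0.1477, 0.1337]
ee_rot: [3.112, 0.43, 0.0]
force: [0.2, 0.3, -2.3]
width: 0.238
```

>>> {"name": "move_arm", "arguments": {"increments": [[[0,0,-0.06],[0,0,0],-1],[[0,0,-0.06],[0,0,0],-1],[[0,0,-0.06],[0,0,0],-1],[[0,0,-0.06],[0,0,0],-1],[[0,0,-0.05],[0,0,0],-1]]}}

```text
clock: 54.57
position: [0.5958, -0.1477, 0.1919]
ee_rot: [3.112, 0.43, 0.001]
force: [1.2, -0.9, -2.1]
width: 0.248
```

>>> {"name": "move_arm", "arguments": {"increments": [[[0,0,-0.03],[0,0,0],-1],[[0,0,-0.01],[0,0,0],-1],[[0,0,0],[0,0,0],-1]]}}

```text
clock: 54.82
position: [0.5958, -0.1477, 0.1986]
ee_rot: [3.112, 0.43, 0.001]
force: [-0.0, 0.2, -3.7]
width: 0.243
```

>>> {"name": "move_arm", "arguments": {"increments": [[[0,0,0],[0,0,0],-1],[[0,0,0],[0,0,0],-1],[[0,0,0],[0,0,0],-1]], "newtons": 16}}

```text
clock: 55.07
position: [0.5954, -0.1476, 0.1973]
ee_rot: [-3.111, -0.43, 0.002]
force: [2.9, 1.1, -4.3]
width: 0.26
```

>>> {"name": "move_arm", "arguments": {"increments": [[[0,0,0],[0,0,0],-1],[[0,0,0],[0,0,0],-1],[[0,0,0],[0,0,0],-1],[[0,0,0],[0,0,0],-1]], "newtons": 11}}

```text
clock: 55.4
position: [0.5955, -0.1477, 0.1981]
ee_rot: [-3.112, -0.43, 0.002]
force: [-1.3, -0.2, -3.7]
width: 0.265
```

```bash
python3 - <<'E'
from h import *
st();s=bot.observe();print(R.from_rotvec(s["ee_rot"]).as_matrix().T@s["moment"])
shot("wrist","w33");shot("side","s33")
a=cv2.imread("pics/w33.png"); b=cv2.imread("pics/s33.png")[60:260,260:430]
cv2.imwrite("pics/t33.png",np.hstack([cv2.resize(a,(460,300)),cv2.resize(b,(320,300))]))
E
```

```text
t 55.40 rack x 57.2 y -430.9 z 198.1 yaw 0.2747 F rack [-1.3 -0.4] -3.7 w 0.265
[ 0.05106336 -0.23700005  0.0154743 ]
```

View pics/t33.png

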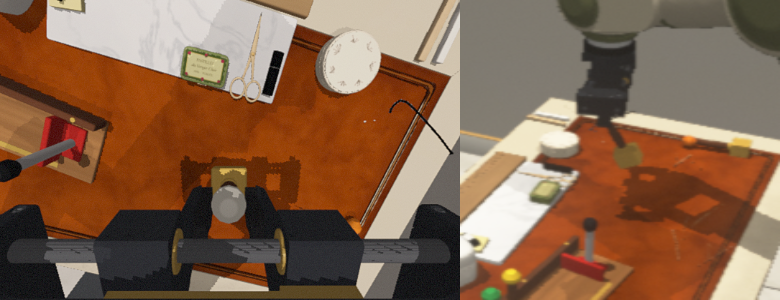

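>>> {"name": "move_arm", "arguments": {"increments": [[[0,0,0],[0,0,0],-1],[[0,0,0],[0,0,0],-1],[[0,0,0],[0,0,0],-1],[[0,0,0],[0,0,0],-1],[[0,0,0],[0,0,0],-1]], "newtons": 9}}

```text
clock: 55.92
position: [0.5957, -0.1477, 0.1983]
ee_rot: [-3.112, -0.43, 0.0]
force: [0.1, 0.4, -3.0]
width: 0.265
```

```bash
python3 - <<'E'
from h import *
st();s=bot.observe();print(R.from_rotvec(s["ee_rot"]).as_matrix().T@s["moment"])
shot("wrist","w34");shot("side","s34")
a=cv2.imread("pics/w34.png"); b=cv2.imread("pics/s34.png")[60:260,260:430]
cv2.imwrite("pics/t34.png",np.hstack([cv2.resize(a,(460,300)),cv2.resize(b,(320,300))]))
E
```

```text
t 55.92 rack x 57.5 y -430.9 z 198.3 yaw 0.2748 F rack [0.1 0.4] -3.0 w 0.265
[-0.04606953 -0.09285705  0.02532476]
```

View pics/t34.png

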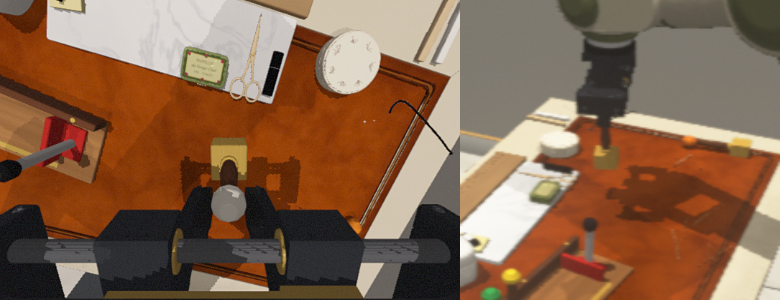

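>>> {"name": "move_arm", "arguments": {"increments": [[[0,0,0],[0,0,0],-1],[[0,0,0],[0,0,0],-1],[[0,0,0],[0,0,0],-1],[[0,0,0],[0,0,0],-1],[[0,0,0],[0,0,0],-1]], "newtons": 7}}

```text
clock: 56.43
position: [0.5957, -0.1477, 0.1983]
ee_rot: [-3.112, -0.43, 0.0]
force: [-0.1, 0.6, -3.8]
width: 0.265
```

```bash
python3 - <<'E'
from h import *
st();s=bot.observe();print(R.from_rotvec(s["ee_rot"]).as_matrix().T@s["moment"])
shot("wrist","w35")
a=cv2.imread("pics/w35.png"); cv2.imwrite("pics/t35.png",a[160:340,200:460])
E
```

```text
t 56.43 rack x 57.4 y -430.9 z 198.3 yaw 0.2747 F rack [-0.2  0.6] -3.8 w 0.265
[ 0.0299805  -0.02698125  0.03284167]
```

View pics/t35.png

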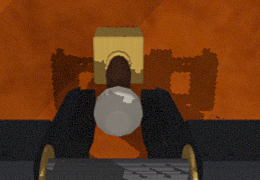

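>>> {"name": "move_arm", "arguments": {"increments": [[[0,0,0],[0,0,0],-1],[[0,0,0],[0,0,0],-1],[[0,0,0],[0,0,-0.1],-1],[[0,0,0],[0,0,-0.15],-1],[[0,0,0],[0,0,-0.2],-1]], "newtons": 60}}

```text
clock: 56.9
position: [0.5957, -0.1477, 0.1983]
ee_rot: [-3.038, -0.798, 0.0]
force: [-0.0, 0.5, -2.6]
width: 0.242
```

>>> {"name": "move_arm", "arguments": {"increments": [[[0,0,0],[0,0,-0.2],-1],[[0,0,0],[0,0,-0.2],-1],[[0,0,0],[0,0,-0.2],-1],[[0,0,0],[0,0,-0.2],-1],[[0,0,0],[0,0,-0.2],-1]]}}

```text
clock: 57.32
position: [0.5958, -0.1477, 0.1983]
ee_rot: [-2.727, -1.56, -0.0]
force: [-0.4, 0.5, -2.4]
width: 0.244
```

>>> {"name": "move_arm", "arguments": {"increments": [[[0,0,0],[0,0,-0.2],-1],[[0,0,0],[0,0,-0.2],-1],[[0,0,0],[0,0,-0.2],-1],[[0,0,0],[0,0,-0.16],-1],[[0,0,0],[0,0,0],-1]]}}

```text
clock: 57.73
position: [0.5957, -0.1477, 0.1983]
ee_rot: [-2.367, -2.065, 0.0]
force: [-0.3, -0.0, -3.2]
width: 0.244
```

>>> {"name": "move_arm", "arguments": {"increments": [[[0.02,-0.05,0],[0,0,0],-1],[[0.04,-0.09,0],[0,0,0],-1],[[0.04,-0.11,0],[0,0,0],-1],[[0.04,-0.11,0],[0,0,0],-1],[[0.04,-0.11,0],[0,0,0],-1]]}}

```text
clock: 58.15
position: [0.5066, -0.0985, 0.1983]
ee_rot: [2.373, 2.058, 0.0]
force: [-0.4, -0.7, -2.4]
width: 0.244
```

>>> {"name": "move_arm", "arguments": {"increments": [[[0.04,-0.11,0],[0,0,0],-1],[[0.04,-0.11,0],[0,0,0],-1],[[0.05,-0.11,0],[0,0,0],-1],[[0.08,-0.09,0],[0,0,0],-1],[[0.1,-0.05,0],[0,0,0],-1]]}}

```text
clock: 58.57
position: [0.4216, -0.0242, 0.1985]
ee_rot: [2.375, 2.057, -0.0]
force: [0.1, 0.5, -3.0]
width: 0.243
```

```bash
python3 - <<'E'
from h import *
st()
E
```

```text
t 58.57 rack x -132.1 y -332.7 z 198.5 yaw 1.4275 F rack [0.  0.5] -3.0 w 0.243
```

>>> {"name": "move_arm", "arguments": {"increments": [[[0.12,0,0],[0,0,-0.008],-1],[[0.13,0,0],[0,0,0],-1],[[0.13,0,0],[0,0,0],-1],[[0.13,0,0],[0,0,0],-1],[[0.13,0,0],[0,0,0],-1]]}}

```text
clock: 58.98
position: [0.4405, 0.1035, 0.1986]
ee_rot: [2.369, 2.063, 0.001]
force: [0.1, -0.3, -3.5]
width: 0.24
```

>>> {"name": "move_arm", "arguments": {"increments": [[[0.12,0.03,0],[0,0,0],-1],[[0.11,0.06,0],[0,0,0],-1],[[0.09,0.08,0],[0,0,0],-1],[[0.07,0.09,0],[0,0,0],-1],[[0.04,0.09,0],[0,0,0],-1]]}}

```text
clock: 59.4
position: [0.5221, 0.1796, 0.1984]
ee_rot: [2.368, 2.065, 0.001]
force: [0.5, 0.6, -3.0]
width: 0.244
```

>>> {"name": "move_arm", "arguments": {"increments": [[[0,0.08,0],[0,0,0],-1],[[0,0.05,0],[0,0,0],-1],[[0,0.02,0],[0,0,0],-1],[[0,0,0],[0,0,0],-1],[[0,0,0],[0,0,0],-1]]}}

```text
clock: 59.82
position: [0.5506, 0.174, 0.1982]
ee_rot: [-2.367, -2.065, 0.001]
force: [-0.3, -0.6, -2.8]
width: 0.238
```

```bash
python3 - <<'E'
from h import *
st()
rect("r36",x0=-.08,x1=.02,y0=-.14,y1=0.0,s=5500)
E
```

```text
t 59.82 rack x -31.7 y -118.6 z 198.2 yaw 1.4348 F rack [-0.2 -0.6] -2.8 w 0.238
```

View pics/r36.png

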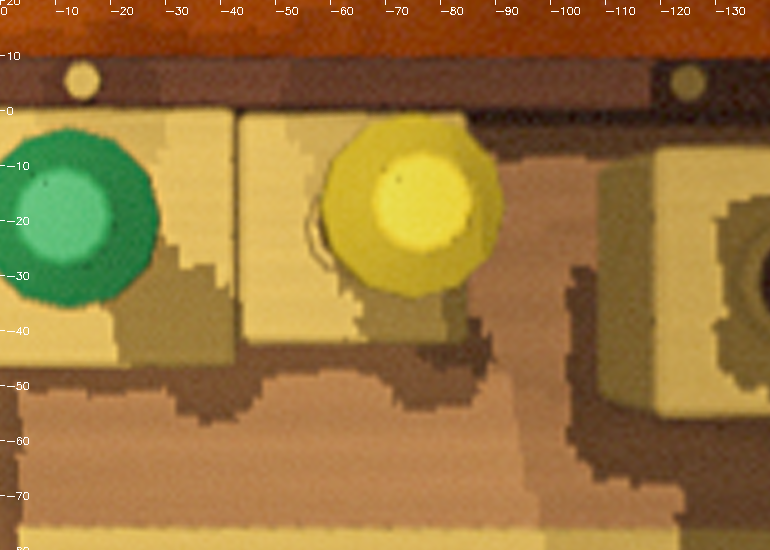

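>>> {"name": "move_arm", "arguments": {"increments": [[[0,0.01,0.03],[0,0,0],-1],[[0,0.01,0.07],[0,0,0],-1],[[0,0,0.08],[0,0,0],-1],[[0,0,0.08],[0,0,0],-1],[[0.01,0,0.05],[0,0,0],-1]]}}

```text
clock: 60.28
position: [0.5544, 0.1752, 0.1345]
ee_rot: [-2.366, -2.065, 0.003]
force: [-0.6, 0.2, -3.1]
width: 0.246
```

>>> {"name": "move_arm", "arguments": {"increments": [[[0.02,0,0.02],[0,0,0],-1],[[0,0,0.01],[0,0,0],-1],[[0,0,0],[0,0,0],-1],[[0,0,0],[0,0,0],-1]]}}

```text
clock: 60.62
position: [0.5561, 0.1796, 0.1311]
ee_rot: [2.365, 2.067, 0.002]
force: [-0.4, 1.2, -2.8]
width: 0.247
```

```bash
python3 - <<'E'
from h import *
st()
rect("r37",x0=-.08,x1=.02,y0=-.14,y1=0.0,s=5500)
E
```

```text
t 60.62 rack x -27.1 y -112.3 z 131.1 yaw 1.4362 F rack [-0.6  1.2] -2.8 w 0.247
```

View pics/r37.png

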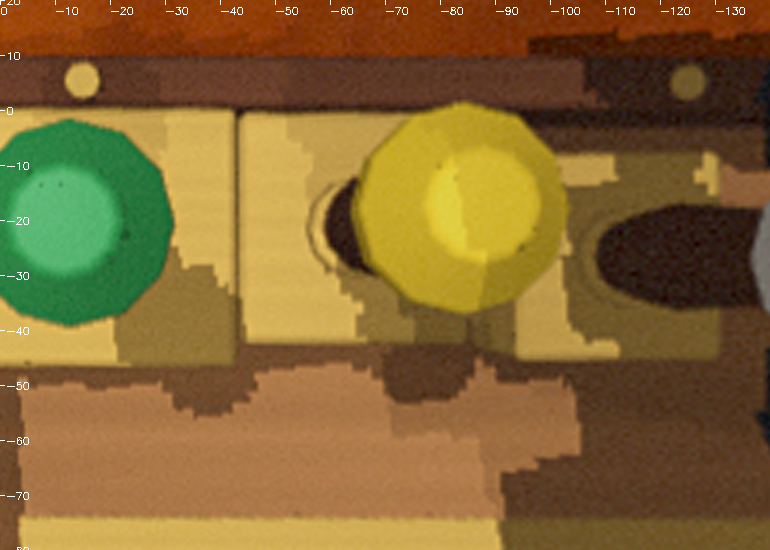

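>>> {"name": "move_arm", "arguments": {"increments": [[[0.012,0.008,0.005],[0,0,0.008],-1],[[0.012,0.008,0.005],[0,0,0],-1],[[0.012,0.008,0.005],[0,0,0],-1],[[0,0,0],[0,0,0],-1],[[0,0,0],[0,0,0],-1]]}}

```text
clock: 61.08
position: [0.562, 0.186, 0.1276]
ee_rot: [2.37, 2.062, 0.001]
force: [0.6, 0.1, 1.1]
width: 0.241
```

```bash
python3 - <<'E'
from h import *
st()
rect("r38",x0=-.08,x1=.02,y0=-.14,y1=0.0,s=5500)
E
```

```text
t 61.08 rack x -22.2 y -105.1 z 127.6 yaw 1.4320 F rack [0.6 0.2] 1.1 w 0.241
```

View pics/r38.png

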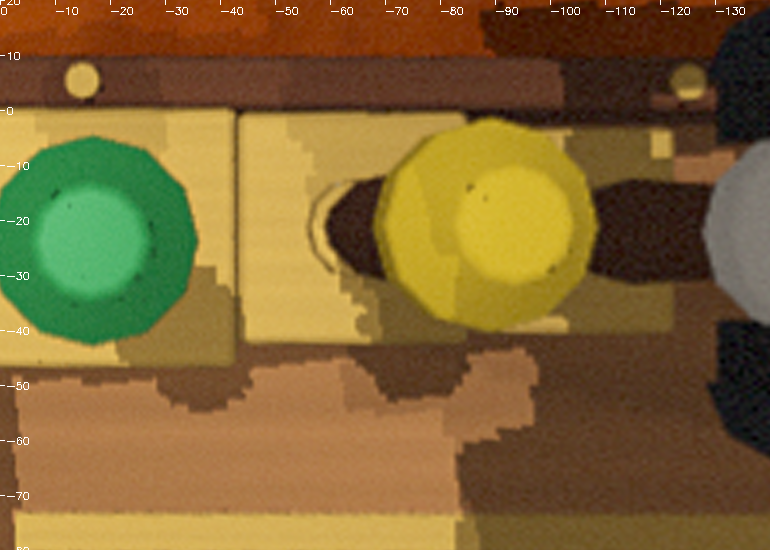

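>>> {"name": "move_arm", "arguments": {"increments": [[[0,0,-0.008],[0,0,0],-1],[[0,0.007,0],[0,0,0],-1],[[0,0.006,0],[0,0,0],-1],[[0,0,0],[0,0,0],-1]]}}

```text
clock: 61.47
position: [0.5643, 0.1854, 0.1288]
ee_rot: [-2.37, -2.062, 0.0]
force: [-0.6, -0.5, -1.4]
width: 0.243
```

```bash
python3 - <<'E'
from h import *
st()
rect("r39",x0=-.08,x1=.02,y0=-.14,y1=0.0,s=5500)
E
```

```text
t 61.47 rack x -19.8 y -105.3 z 128.8 yaw 1.4317 F rack [-0.5 -0.6] -1.4 w 0.243
```

View pics/r39.png

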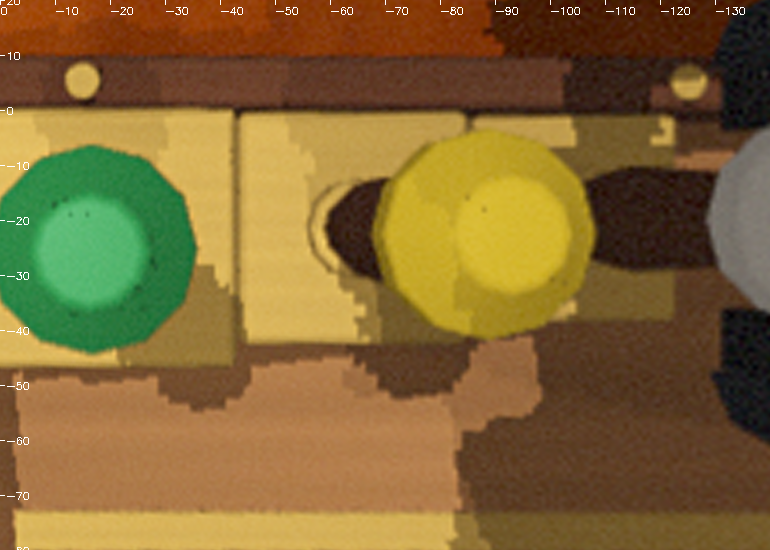

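>>> {"name": "move_arm", "arguments": {"increments": [[[0,0.002,0.008],[0,0,0],-1],[[0,0,0.006],[0,0,0],-1],[[0,0,0],[0,0,0],-1]]}}

```text
clock: 61.77
position: [0.5652, 0.1854, 0.1275]
ee_rot: [2.369, 2.061, 0.003]
force: [-1.7, -1.6, 7.0]
width: 0.245
```

```bash
python3 - <<'E'
from h import *
st()
E
```

```text
t 61.77 rack x -18.9 y -105.2 z 127.5 yaw 1.4318 F rack [-1.4 -1.8] 7.0 w 0.245
```

>>> {"name": "move_arm", "arguments": {"increments": [[[0,0,-0.004],[0,0,0],-0.48],[[0,0,0],[0,0,0],-0.42],[[0,0,0],[0,0,0],-0.35],[[0,0,0],[0,0,0],-0.2],[[0,0,0],[0,0,0],0]]}}

```text
clock: 62.18
position: [0.5646, 0.1855, 0.1268]
ee_rot: [-2.37, -2.062, 0.0]
force: [0.9, 0.3, 0.2]
width: 0.45
```

>>> {"name": "move_arm", "arguments": {"increments": [[[0,0,-0.05],[0,0,0],0.1],[[0,0,-0.1],[0,0,0],0.1],[[0,0,-0.15],[0,0,0],0.1],[[-0.05,0,-0.12],[0,0,0],0.1],[[-0.05,0,0],[0,0,0],0.1]]}}

```text
clock: 62.6
position: [0.5634, 0.1659, 0.2166]
ee_rot: [2.365, 2.06, 0.011]
force: [1.0, -0.6, 0.4]
width: 0.551
```

```bash
python3 - <<'E'
from h import *
st()
rect("r40",x0=-.08,x1=.02,y0=-.14,y1=0.0,s=5500)
E
```

```text
t 62.60 rack x -18.0 y -124.8 z 216.6 yaw 1.4328 F rack [ 1.1 -0.5] 0.4 w 0.551
```

View pics/r40.png

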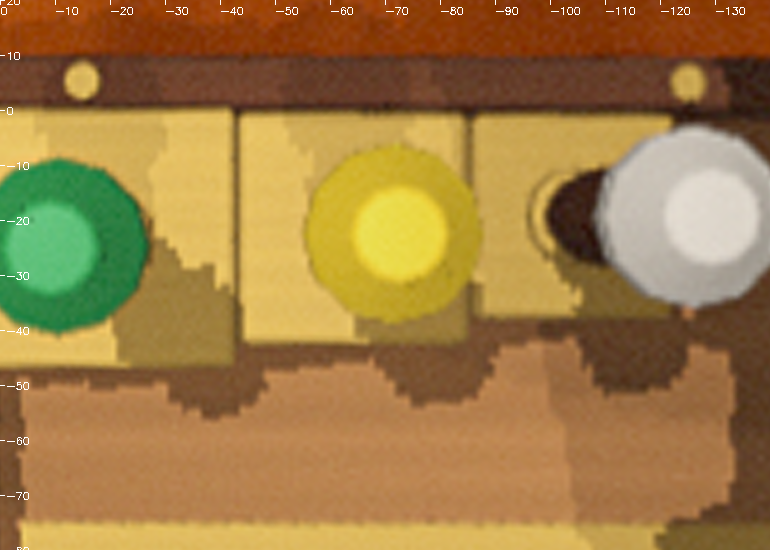

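>>> {"name": "move_arm", "arguments": {"increments": [[[-0.19,-0.014,-0.01],[0,0,0],0.3],[[-0.19,-0.014,-0.01],[0,0,0],0.3],[[-0.19,-0.014,-0.01],[0,0,0],0.3],[[-0.19,-0.014,-0.01],[0,0,0],0.3],[[-0.19,-0.014,-0.01],[0,0,0],0.3]]}}

```text
clock: 63.07
position: [0.5205, -0.022, 0.2203]
ee_rot: [-2.369, -2.061, 0.001]
force: [0.4, -0.5, 0.2]
width: 0.649
```

>>> {"name": "move_arm", "arguments": {"increments": [[[-0.19,-0.014,-0.01],[0,0,0],0.3],[[-0.19,-0.014,-0.01],[0,0,0],0.3],[[-0.19,-0.014,0],[0,0,0],0.3],[[-0.19,-0.014,0],[0,0,0],0.3],[[-0.19,-0.014,0],[0,0,0],0.3]]}}

```text
clock: 63.48
position: [0.4804, -0.2083, 0.2242]
ee_rot: [-2.37, -2.061, 0.0]
force: [0.8, -0.1, 0.1]
width: 0.653
```

>>> {"name": "move_arm", "arguments": {"increments": [[[-0.19,-0.014,0],[0,0,0],0.3],[[-0.19,-0.014,0],[0,0,0],0.3],[[-0.19,-0.014,0],[0,0,0.1],0.3],[[-0.15,-0.01,0],[0,0,0.2],0.3],[[0,0,0],[0,0,0.22],0.3]]}}

```text
clock: 63.9
position: [0.4476, -0.352, 0.2235]
ee_rot: [-2.636, -1.707, 0.002]
force: [0.4, -0.2, -0.3]
width: 0.648
```

>>> {"name": "move_arm", "arguments": {"increments": [[[0,0,0],[0,0,0.22],0.3],[[0,0,0],[0,0,0.22],0.3],[[0,0,0],[0,0,0.22],0.3],[[0,0,0],[0,0,0.22],0.3],[[0,0,0],[0,0,0.22],0.3]]}}

```text
clock: 64.32
position: [0.4494, -0.3473, 0.224]
ee_rot: [-3.01, -0.894, 0.001]
force: [0.2, 1.3, 0.1]
width: 0.655
```

>>> {"name": "move_arm", "arguments": {"increments": [[[0,0,0],[0,0,0.22],0.3],[[0,0,0],[0,0,0.22],0.3],[[0,0,0],[0,0,0.22],0.3],[[0,0,0],[0,0,0.22],0.3],[[0,0,0],[0,0,0],0.3]]}}

```text
clock: 64.73
position: [0.4494, -0.3473, 0.224]
ee_rot: [-3.135, -0.186, 0.002]
force: [0.2, -0.4, -0.1]
width: 0.655
```

```bash
python3 - <<'E'
from h import *
st();print(bot.observe()["position"]); axisfit("e",save="e1")
E
```

```text
t 64.73 rack x -59.7 y -648.9 z 224.0 yaw 0.1186 F rack [ 0.2 -0.3] -0.1 w 0.655
[ 0.44942792 -0.34734988  0.22403214]
e score 0.64 area 382 knob [ 0.5157 -0.3793] handle-line offset at knob 0.8mm yaw 0.140 widths [13. 13. 15. 15. 15. 15. 14. 13. 13. 13. 12. 12. 11.] ext -119 11 kdiam 23
[(0.84, array([ 0.4647, -0.3886]))] 64.8833
```

View pics/e1.png

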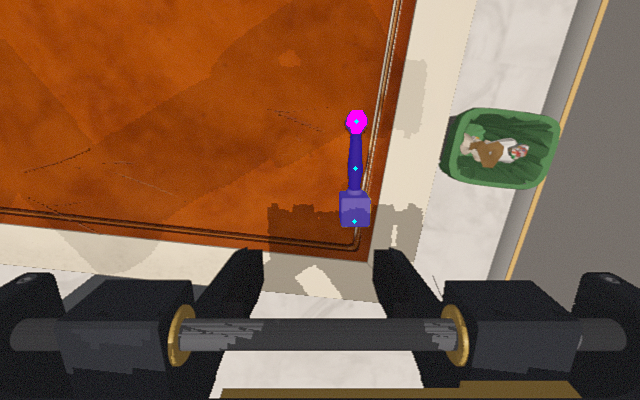

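>>> {"name": "move_arm", "arguments": {"increments": [[[0.1,0.066,0.1],[0,0,0],0.2],[[0.1,0.066,0.14],[0,0,0],0.1],[[0.105,0.066,0.14],[0,0,0],0],[[0,0,0.15],[0,0,-0.06],0],[[0,0,0.09],[0,0,0],0]]}}

```text
clock: 65.3
position: [0.5148, -0.3787, 0.0968]
ee_rot: [-3.128, -0.249, 0.004]
force: [0.3, 0.3, -1.2]
width: 0.5
```

>>> {"name": "move_arm", "arguments": {"increments": [[[0,0,0],[0,0,0],0],[[0,0,0],[0,0,0],0],[[0,0,0],[0,0,0],0]]}}

```text
clock: 65.55
position: [0.5154, -0.3799, 0.1026]
ee_rot: [3.13, 0.243, 0.002]
force: [-0.1, 0.3, 0.5]
width: 0.5
```

```bash
python3 - <<'E'
from h import *
st();print(bot.observe()["position"]); axisfit("e",save="e2")
E
```

```text
t 65.55 rack x 10.1 y -672.0 z 102.6 yaw 0.1551 F rack [-0.2  0.3] 0.5 w 0.500
[ 0.51543893 -0.37992863  0.10263603]
e score 0.95 area 698 knob [ 0.5144 -0.3789] handle-line offset at knob 0.1mm yaw 0.137 widths [14. 15. 16. 17. 17. 17. 16. 15. 13. 13. 12. 12. 11.] ext -127 14 kdiam 23
[(0.92, array([ 0.4644, -0.3867]))] 65.7
```

View pics/e2.png

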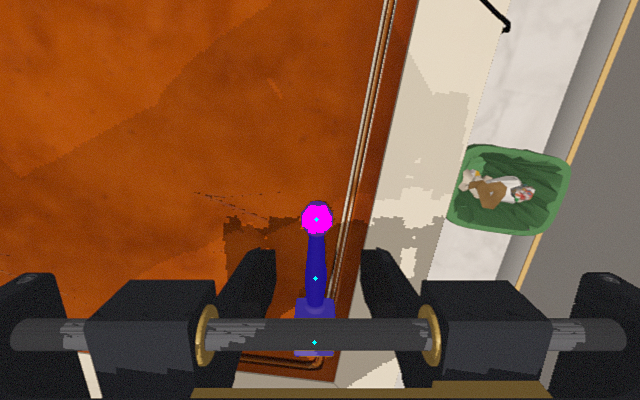

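>>> {"name": "move_arm", "arguments": {"increments": [[[-0.003,-0.005,0.08],[0,0,0.02],0],[[0,0,0.12],[0,0,0],0],[[0,0,0.13],[0,0,0],-0.1],[[0,0,0.07],[0,0,0],-0.2],[[0,0,0.005],[0,0,0],-0.2]], "newtons": 60}}

```text
clock: 66.12
position: [0.5139, -0.3782, 0.0185]
ee_rot: [-3.132, -0.226, 0.002]
force: [1.0, -0.1, 0.1]
width: 0.396
```

>>> {"name": "move_arm", "arguments": {"increments": [[[0,0,0],[0,0,0],-0.2],[[0,0,0],[0,0,0],-0.2],[[0,0,0],[0,0,0],-0.2],[[0,0,0],[0,0,0],-0.2]]}}

```text
clock: 66.45
position: [0.5146, -0.3788, 0.021]
ee_rot: [3.132, 0.226, 0.001]
force: [1.1, -0.2, -0.3]
width: 0.399
```

```bash
python3 - <<'E'
from h import *
st();print(bot.observe()["position"]); axisfit("e",save="e3")
E
```

```text
t 66.45 rack x 9.2 y -671.0 z 21.0 yaw 0.1438 F rack [ 1.1 -0.1] -0.3 w 0.399
[ 0.51458602 -0.37884508  0.0209609 ]Traceback (most recent call last):
  File "<stdin>", line 2, in <module>
  File "h.py", line 72, in axisfit
    a,k,m,sc=best
    ^^^^^^^^
TypeError: cannot unpack non-iterable NoneType object
```

Pose is as planned (z 0.021, on the knob); close and lift.

>>> {"name": "move_arm", "arguments": {"increments": [[[0,0,0],[0,0,0],-0.35],[[0,0,0],[0,0,0],-0.5],[[0,0,0],[0,0,0],-1],[[0,0,0],[0,0,0],-1],[[0,0,0],[0,0,0],-1]]}}

```text
clock: 66.97
position: [0.5144, -0.3786, 0.02]
ee_rot: [3.133, 0.226, 0.0]
force: [1.5, -0.9, 0.5]
width: 0.243
```

>>> {"name": "move_arm", "arguments": {"increments": [[[0,0,0],[0,0,0],-1],[[0,0,0],[0,0,0],-1],[[0,0,-0.008],[0,0,0],-1],[[0,0,-0.015],[0,0,0],-1],[[0,0,-0.025],[0,0,0],-1]]}}

```text
clock: 67.38
position: [0.5139, -0.3783, 0.0292]
ee_rot: [-3.132, -0.225, 0.001]
force: [-0.2, -0.1, -1.9]
width: 0.244
```

```bash
python3 - <<'E'
from h import *
st();s=bot.observe();print(R.from_rotvec(s["ee_rot"]).as_matrix().T@s["moment"])
shot("wrist","w43")
E
```

```text
t 67.38 rack x 8.4 y -670.6 z 29.2 yaw 0.1437 F rack [-0.2 -0.1] -1.9 w 0.244
[ 0.00634246  0.12889778 -0.02964358]
```

View pics/w43.png

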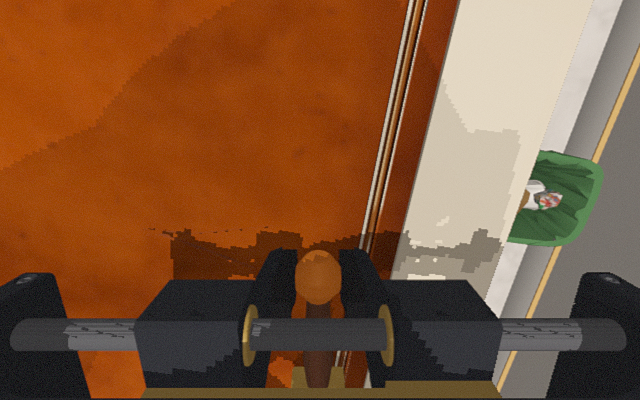

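>>> {"name": "move_arm", "arguments": {"increments": [[[0,0,-0.03],[0,0,0],-1],[[0,0,-0.04],[0,0,0],-1],[[0,0,-0.05],[0,0,0],-1],[[0,0,-0.055],[0,0,0],-1],[[0,0,-0.06],[0,0,0],-1]]}}

```text
clock: 67.85
position: [0.5143, -0.3785, 0.0779]
ee_rot: [3.133, 0.226, 0.0]
force: [1.3, -0.2, -2.4]
width: 0.242
```

>>> {"name": "move_arm", "arguments": {"increments": [[[0,-0.02,-0.06],[0,0,0],-1],[[0,-0.04,-0.06],[0,0,0],-1],[[0,-0.05,-0.06],[0,0,0],-1],[[0,-0.06,-0.06],[0,0,0],-1],[[0,-0.06,-0.06],[0,0,0],-1]]}}

```text
clock: 68.27
position: [0.5076, -0.3323, 0.1381]
ee_rot: [3.133, 0.225, 0.001]
force: [0.5, 0.1, -2.3]
width: 0.242
```

>>> {"name": "move_arm", "arguments": {"increments": [[[0,-0.06,-0.06],[0,0,0],-1],[[0,-0.06,-0.06],[0,0,0],-1],[[0,-0.06,-0.06],[0,0,0],-1],[[0,-0.06,-0.06],[0,0,0],-1],[[0,-0.05,-0.04],[0,0,0],-1]]}}

```text
clock: 68.68
position: [0.4994, -0.2747, 0.1947]
ee_rot: [3.132, 0.226, 0.002]
force: [0.1, -0.2, -1.8]
width: 0.245
```

>>> {"name": "move_arm", "arguments": {"increments": [[[0,-0.03,-0.02],[0,0,0],-1],[[0,-0.01,0],[0,0,0],-1],[[0,0,0],[0,0,0],-1]]}}

```text
clock: 68.93
position: [0.4982, -0.2674, 0.1965]
ee_rot: [-3.133, -0.226, 0.0]
force: [0.7, 0.4, -2.7]
width: 0.243
```

>>> {"name": "move_arm", "arguments": {"increments": [[[0,0,0],[0,0,0],-1],[[0,0,0],[0,0,0],-1],[[0,0,0],[0,0,0],-1]], "newtons": 16}}

```text
clock: 69.18
position: [0.498, -0.2679, 0.1957]
ee_rot: [-3.132, -0.225, 0.002]
force: [2.1, 0.4, -3.2]
width: 0.26
```

>>> {"name": "move_arm", "arguments": {"increments": [[[0,0,0],[0,0,0],-1],[[0,0,0],[0,0,0],-1],[[0,0,0],[0,0,0],-1],[[0,0,0],[0,0,0],-1],[[0,0,0],[0,0,0],-1]], "newtons": 11}}

```text
clock: 69.6
position: [0.498, -0.2677, 0.1964]
ee_rot: [-3.133, -0.226, 0.001]
force: [-0.3, 0.5, -0.8]
width: 0.262
```

```bash
python3 - <<'E'
from h import *
st();s=bot.observe();print(R.from_rotvec(s["ee_rot"]).as_matrix().T@s["moment"])
shot("wrist","w44");shot("side","s44")
a=cv2.imread("pics/w44.png"); b=cv2.imread("pics/s44.png")[60:260,280:450]
cv2.imwrite("pics/t44.png",np.hstack([cv2.resize(a,(460,300)),cv2.resize(b,(320,300))]))
E
```

```text
t 69.60 rack x -22.6 y -563.3 z 196.4 yaw 0.1438 F rack [-0.4  0.5] -0.8 w 0.262
[ 0.0089338  -0.16583936 -0.02287292]
```

View pics/t44.png

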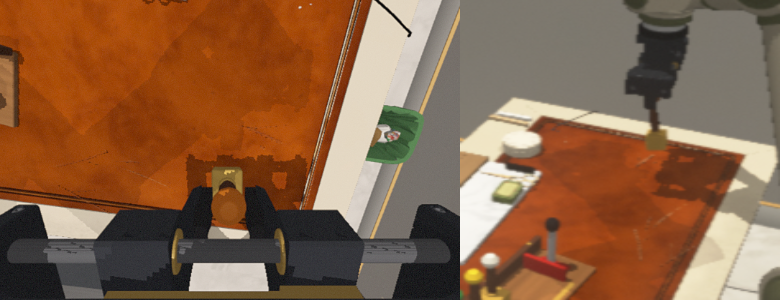

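>>> {"name": "move_arm", "arguments": {"increments": [[[0,0,0],[0,0,0],-1],[[0,0,0],[0,0,0],-1],[[0,0,0],[0,0,0],-1],[[0,0,0],[0,0,0],-1],[[0,0,0],[0,0,0],-1]], "newtons": 8}}

```text
clock: 70.12
position: [0.4982, -0.2677, 0.1965]
ee_rot: [-3.133, -0.226, 0.0]
force: [0.4, 0.3, -2.0]
width: 0.26
```

>>> {"name": "move_arm", "arguments": {"increments": [[[0,0,0],[0,0,0],-1],[[0,0,0],[0,0,0],-1],[[0,0,0],[0,0,0],-1],[[0,0,0],[0,0,0],-1]], "newtons": 7}}

```text
clock: 70.45
position: [0.4982, -0.2677, 0.1965]
ee_rot: [-3.133, -0.226, 0.0]
force: [-0.1, -0.6, -2.8]
width: 0.266
```

```bash
python3 - <<'E'
from h import *
st();s=bot.observe();print(R.from_rotvec(s["ee_rot"]).as_matrix().T@s["moment"])
shot("wrist","w45")
a=cv2.imread("pics/w45.png"); cv2.imwrite("pics/t45.png",a[160:340,200:460])
E
```

```text
t 70.45 rack x -22.5 y -563.3 z 196.5 yaw 0.1438 F rack [-0.  -0.6] -2.8 w 0.266
[ 0.00735281 -0.07675207  0.03140725]
```

View pics/t45.png

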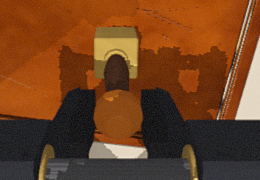

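>>> {"name": "move_arm", "arguments": {"increments": [[[0,0,0],[0,0,0],-1],[[0,0,0],[0,0,0],-1],[[0,0,0],[0,0,-0.1],-1],[[0,0,0],[0,0,-0.16],-1],[[0,0,0],[0,0,-0.2],-1]], "newtons": 60}}

```text
clock: 70.92
position: [0.4982, -0.2677, 0.1965]
ee_rot: [-3.082, -0.606, 0.0]
force: [0.4, 0.4, -2.3]
width: 0.243
```

>>> {"name": "move_arm", "arguments": {"increments": [[[0,0,0],[0,0,-0.2],-1],[[0,0,0],[0,0,-0.2],-1],[[0,0,0],[0,0,-0.2],-1],[[0,0,0],[0,0,-0.2],-1],[[0,0,0],[0,0,-0.2],-1]]}}

```text
clock: 71.33
position: [0.4982, -0.2677, 0.1965]
ee_rot: [-2.82, -1.385, -0.0]
force: [0.6, -0.3, -3.1]
width: 0.242
```

>>> {"name": "move_arm", "arguments": {"increments": [[[0,0,0],[0,0,-0.2],-1],[[0,0,0],[0,0,-0.2],-1],[[0,0,0],[0,0,-0.2],-1],[[0,0,0],[0,0,-0.2],-1],[[0,0,0],[0,0,-0.2],-1]]}}

```text
clock: 71.75
position: [0.4982, -0.2677, 0.1965]
ee_rot: [2.365, 2.068, 0.0]
force: [-0.1, 0.4, -2.8]
width: 0.244
```

>>> {"name": "move_arm", "arguments": {"increments": [[[0.04,-0.02,0],[0,0,0],-1],[[0.08,-0.04,0],[0,0,0],-1],[[0.11,-0.055,0],[0,0,0],-1],[[0.12,-0.06,0],[0,0,0],-1],[[0.12,-0.06,0],[0,0,0],-1]]}}

```text
clock: 72.17
position: [0.4639, -0.1666, 0.1964]
ee_rot: [-2.374, -2.057, -0.0]
force: [0.7, -0.1, -2.3]
width: 0.243
```

>>> {"name": "move_arm", "arguments": {"increments": [[[0.12,-0.06,0],[0,0,0],-1],[[0.12,-0.06,0],[0,0,0],-1],[[0.12,-0.06,0],[0,0,0],-1],[[0.12,-0.06,0],[0,0,0],-1],[[0.12,-0.06,0],[0,0,0],-1]]}}

```text
clock: 72.58
position: [0.4209, -0.0394, 0.1966]
ee_rot: [2.374, 2.057, 0.0]
force: [1.1, -0.2, -2.3]
width: 0.24
```

```bash
python3 - <<'E'
from h import *
st()
E
```

```text
t 72.58 rack x -130.7 y -347.8 z 196.6 yaw 1.4280 F rack [ 1.1 -0. ] -2.3 w 0.240
```

>>> {"name": "move_arm", "arguments": {"increments": [[[0.13,0,0],[0,0,-0.008],-1],[[0.13,0,0],[0,0,0],-1],[[0.13,0,0],[0,0,0],-1],[[0.13,0,0],[0,0,0],-1],[[0.13,0,0],[0,0,0],-1]]}}

```text
clock: 73.0
position: [0.439, 0.0895, 0.1967]
ee_rot: [2.369, 2.062, 0.0]
force: [0.8, -0.3, -2.3]
width: 0.247
```

>>> {"name": "move_arm", "arguments": {"increments": [[[0.12,0.03,0],[0,0,0],-1],[[0.1,0.06,0],[0,0,0],-1],[[0.07,0.08,0],[0,0,0],-1],[[0.04,0.09,0],[0,0,0],-1],[[0.01,0.09,0],[0,0,0],-1]]}}

```text
clock: 73.42
position: [0.5181, 0.1476, 0.1965]
ee_rot: [-2.368, -2.065, -0.0]
force: [0.3, 0.2, -2.9]
width: 0.246
```

>>> {"name": "move_arm", "arguments": {"increments": [[[0,0.07,0],[0,0,0],-1],[[0,0.05,0],[0,0,0],-1],[[0,0.03,0],[0,0,0],-1],[[0,0,0],[0,0,0],-1],[[0,0,0],[0,0,0],-1]]}}

```text
clock: 73.83
position: [0.5472, 0.142, 0.1964]
ee_rot: [-2.367, -2.065, 0.001]
force: [0.6, 0.2, -2.5]
width: 0.245
```

```bash
python3 - <<'E'
from h import *
st()
rect("r46",x0=-.08,x1=.02,y0=-.18,y1=-.04,s=5500)
E
```

```text
t 73.83 rack x -30.7 y -150.7 z 196.4 yaw 1.4347 F rack [0.6 0.3] -2.5 w 0.245
```

View pics/r46.png

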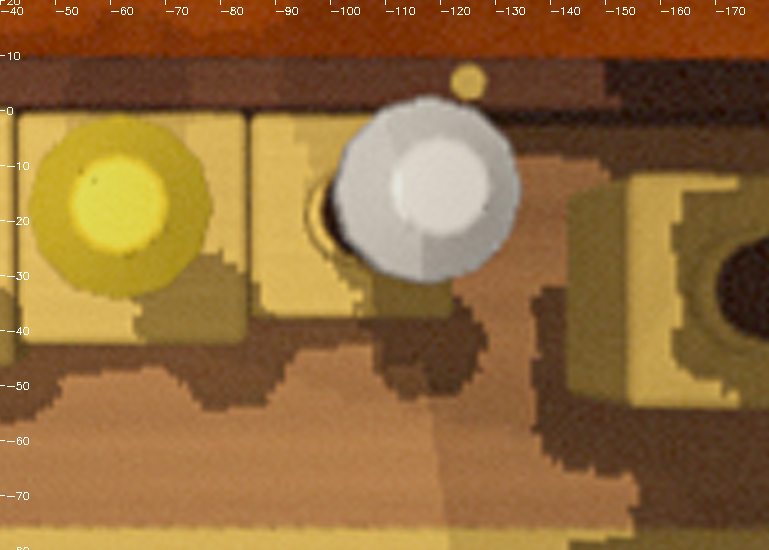

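Good approach. Lower, shifting to x≈-22, y≈-145.

>>> {"name": "move_arm", "arguments": {"increments": [[[0,0.012,0.03],[0,0,0.006],-1],[[0,0.01,0.07],[0,0,0],-1],[[0,0,0.08],[0,0,0],-1],[[0,0,0.08],[0,0,0],-1],[[0.01,0,0.05],[0,0,0],-1]]}}

```text
clock: 74.3
position: [0.5515, 0.1431, 0.1327]
ee_rot: [-2.369, -2.061, 0.003]
force: [0.6, -1.0, -2.4]
width: 0.242
```

>>> {"name": "move_arm", "arguments": {"increments": [[[0.015,0,0.015],[0,0,0],-1],[[0,0,0.005],[0,0,0],-1],[[0,0,0],[0,0,0],-1],[[0,0,0],[0,0,0],-1]]}}

```text
clock: 74.63
position: [0.5531, 0.1463, 0.1314]
ee_rot: [2.368, 2.063, 0.002]
force: [-0.1, 0.3, -2.6]
width: 0.239
```

```bash
python3 - <<'E'
from h import *
st()
rect("r47",x0=-.08,x1=.02,y0=-.18,y1=-.04,s=5500)
E
```

```text
t 74.63 rack x -25.4 y -145.6 z 131.4 yaw 1.4330 F rack [-0.1  0.3] -2.6 w 0.239
```

View pics/r47.png

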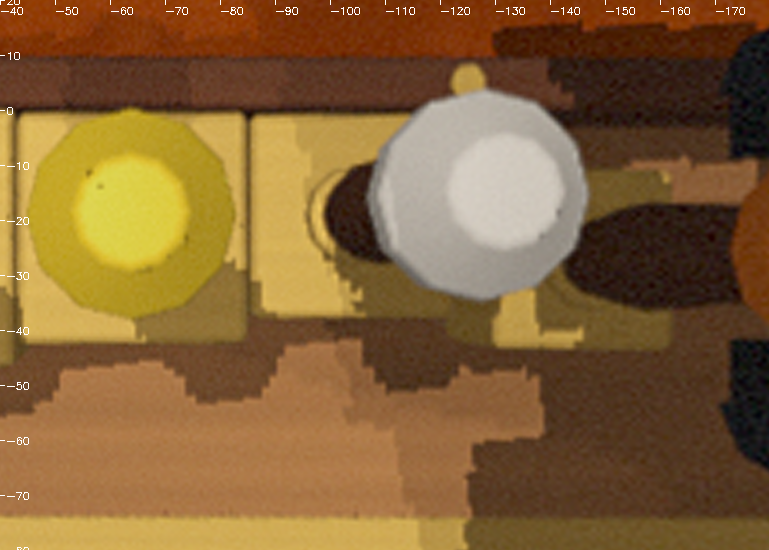

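>>> {"name": "move_arm", "arguments": {"increments": [[[0.01,0.014,0.004],[0,0,0],-1],[[0.01,0.013,0.004],[0,0,0],-1],[[0.01,0.013,0.002],[0,0,0],-1],[[0,0,0],[0,0,0],-1],[[0,0,0],[0,0,0],-1]]}}

```text
clock: 75.1
position: [0.5617, 0.1511, 0.1284]
ee_rot: [2.369, 2.063, -0.0]
force: [-0.5, -0.1, -2.0]
width: 0.246
```

```bash
python3 - <<'E'
from h import *
st()
rect("r48",x0=-.08,x1=.02,y0=-.18,y1=-.04,s=5500)
E
```

```text
t 75.10 rack x -17.6 y -139.7 z 128.4 yaw 1.4330 F rack [-0.5 -0.1] -2.0 w 0.246
```

View pics/r48.png

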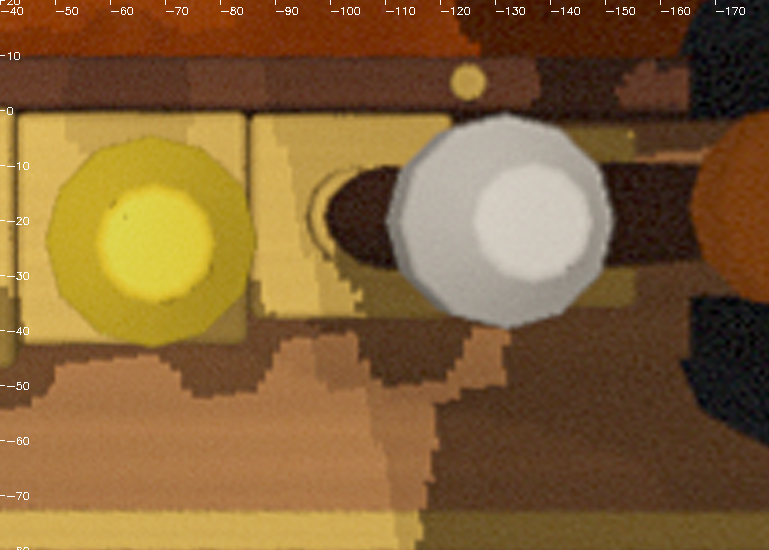

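>>> {"name": "move_arm", "arguments": {"increments": [[[0.002,0.006,0],[0,0,0],-1],[[0,0.005,0],[0,0,0],-1],[[0,0,0],[0,0,0],-1]]}}

```text
clock: 75.4
position: [0.5639, 0.151, 0.1285]
ee_rot: [2.369, 2.063, 0.0]
force: [0.9, 0.0, -2.7]
width: 0.249
```

>>> {"name": "move_arm", "arguments": {"increments": [[[0,0,0.008],[0,0,0],-1],[[0,0,0.008],[0,0,0],-1],[[0,0,0],[0,0,0],-1]]}}

```text
clock: 75.65
position: [0.5642, 0.1511, 0.1263]
ee_rot: [2.368, 2.062, 0.002]
force: [-1.8, -1.2, 4.4]
width: 0.249
```

```bash
python3 - <<'E'
from h import *
st()
rect("r49",x0=-.08,x1=.02,y0=-.18,y1=-.04,s=5500)
E
```

```text
t 75.65 rack x -15.1 y -139.4 z 126.3 yaw 1.4329 F rack [-1.6 -1.5] 4.4 w 0.249
```

View pics/r49.png

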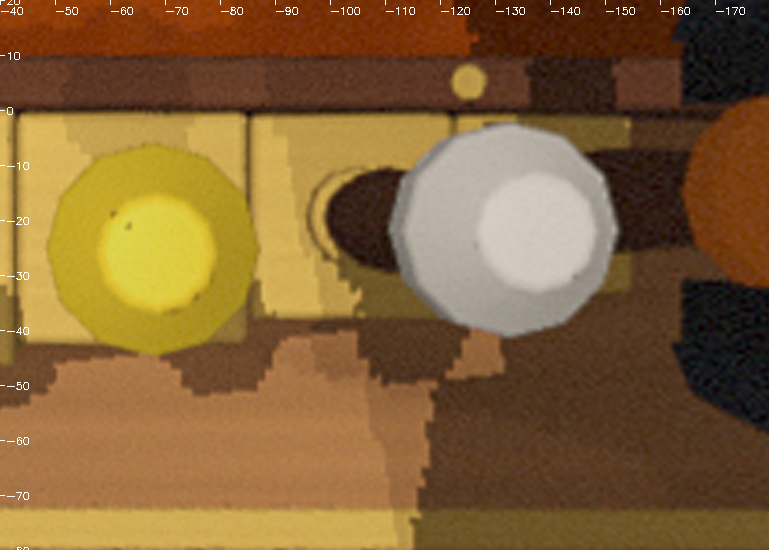

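Tight (gap ~1 mm, back edge flush). Release and rise.

>>> {"name": "move_arm", "arguments": {"increments": [[[0,0,-0.004],[0,0,0],-0.48],[[0,0,0],[0,0,0],-0.42],[[0,0,0],[0,0,0],-0.35],[[0,0,0],[0,0,0],-0.2],[[0,0,0],[0,0,0],0]]}}

```text
clock: 76.12
position: [0.5638, 0.1511, 0.1261]
ee_rot: [2.369, 2.063, 0.0]
force: [-0.1, 0.2, -0.2]
width: 0.455
```

>>> {"name": "move_arm", "arguments": {"increments": [[[0,0,-0.05],[0,0,0],0.1],[[0,0,-0.1],[0,0,0],0.1],[[0,0,-0.15],[0,0,0],0.1],[[-0.05,0,-0.12],[0,0,0],0.1],[[-0.1,0,0],[0,0,0],0.1]]}}

```text
clock: 76.53
position: [0.5613, 0.1225, 0.2159]
ee_rot: [2.363, 2.062, 0.011]
force: [1.6, -0.3, 0.8]
width: 0.546
```

>>> {"name": "move_arm", "arguments": {"increments": [[[0,0,0],[0,0,0],0.1],[[0,0,0],[0,0,0],0.1]]}}

```text
clock: 76.7
position: [0.5596, 0.1211, 0.2106]
ee_rot: [2.371, 2.061, 0.001]
force: [0.5, -0.4, 0.7]
width: 0.551
```

```bash
python3 - <<'E'
from h import *
st()
cal=eyes.calibration("wrist"); im=shot("wrist","w50")[:,:,::-1]
rect("r50",x0=-.09,x1=.02,y0=-.26,y1=0.01,s=2900,im=im,cal=cal)
for r in models.place_of("wrist","stop_grip")[:2]: print(r["score"],r["at"],(Rk.T@(onz("wrist",r["at"],.115,cal)[:2]-C)*1000).round(1))
E
```

```text
t 76.70 rack x -15.5 y -169.7 z 210.6 yaw 1.4315 F rack [ 0.6 -0.3] 0.7 w 0.551
0.93 [278.2, 292.3] [ -36.4 -225.9]
```

View pics/r50.png

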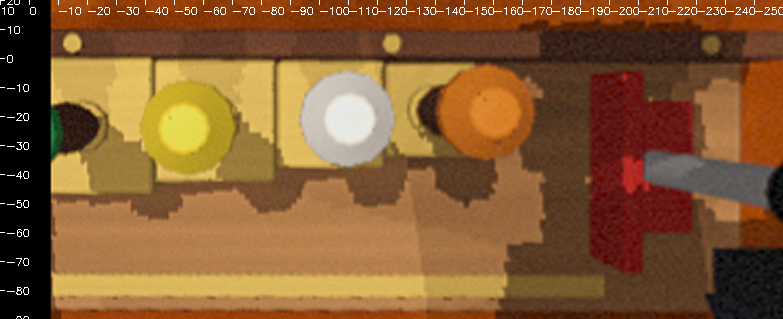

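View pics/w50.png

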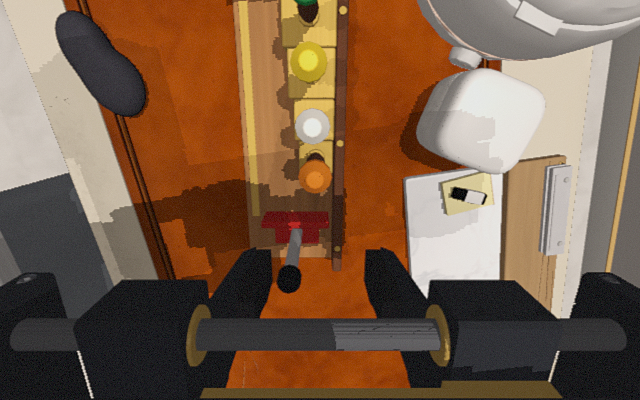

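>>> {"name": "move_arm", "arguments": {"increments": [[[-0.1,-0.035,0],[0,0,0],0.1],[[-0.1,-0.035,0.05],[0,0,0],0.1],[[-0.08,-0.035,0.1],[0,0,0],0.1],[[0,0,0.05],[0,0,0],0.1],[[0,0,0],[0,0,0],0.1]]}}

```text
clock: 77.22
position: [0.5302, 0.0692, 0.1679]
ee_rot: [-2.367, -2.06, 0.005]
force: [1.1, 0.5, 0.2]
width: 0.55
```

```bash
python3 - <<'E'
from h import *
st()
cal=eyes.calibration("wrist"); im=shot("wrist","w51")
for r in models.place_of("wrist","stop_grip")[:2]: print(r["score"],r["at"],(Rk.T@(onz("wrist",r["at"],.115,cal)[:2]-C)*1000).round(1))
st()
E
```

```text
t 77.22 rack x -37.5 y -225.2 z 167.9 yaw 1.4322 F rack [1.1 0.6] 0.2 w 0.550
0.63 [96.8, 348.1] [ -20.9 -140.9]
0.62 [237.5, 314.9] [ -39.5 -225.8]
t 77.32 rack x -36.1 y -224.5 z 170.2 yaw 1.4335 F rack [-0.2  0.3] 0.3 w 0.553
```

View pics/w51.png

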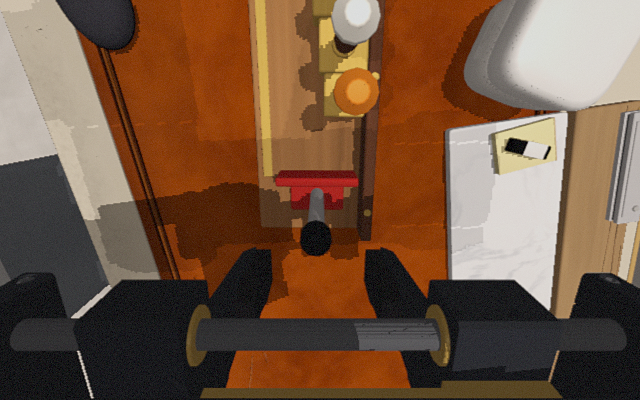

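>>> {"name": "move_arm", "arguments": {"increments": [[[-0.004,-0.012,0.06],[0,0,0],0.1],[[0,0,0.1],[0,0,0],0.1],[[0,0,0.08],[0,0,0],0],[[0,0,0.01],[0,0,0],0],[[0,0,0],[0,0,0],0]]}}

```text
clock: 77.73
position: [0.529, 0.0691, 0.1203]
ee_rot: [-2.368, -2.064, 0.0]
force: [0.9, -0.3, 0.6]
width: 0.501
```

```bash
python3 - <<'E'
from h import *
st()
im=shot("wrist","w52")
E
```

```text
t 77.73 rack x -38.6 y -225.5 z 120.3 yaw 1.4338 F rack [ 0.9 -0.1] 0.6 w 0.501
```

View pics/w52.png

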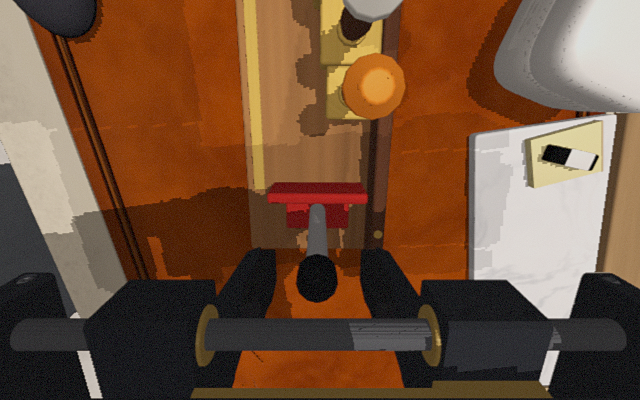

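>>> {"name": "move_arm", "arguments": {"increments": [[[0,0,0],[0,0,0],-0.3],[[0,0,0],[0,0,0],-0.5],[[0,0,0],[0,0,0],-1],[[0,0,0],[0,0,0],-1],[[0,0,0],[0,0,0],-1]], "newtons": 10}}

```text
clock: 78.2
position: [0.5284, 0.0684, 0.1207]
ee_rot: [-2.369, -2.063, 0.001]
force: [-3.2, 0.8, 4.9]
width: 0.217
```

>>> {"name": "move_arm", "arguments": {"increments": [[[0,0,0],[0,0,0],-1],[[0.015,0,0],[0,0,0],-1],[[0.025,0,0],[0,0,0],-1],[[0.03,0,0],[0,0,0],-1],[[0.03,0,0],[0,0,0],-1]]}}

```text
clock: 78.62
position: [0.5312, 0.0881, 0.1206]
ee_rot: [2.369, 2.063, -0.001]
force: [-4.7, -1.6, 4.9]
width: 0.217
```

>>> {"name": "move_arm", "arguments": {"increments": [[[0.03,0,0],[0,0,0],-1],[[0.03,0,0],[0,0,0],-1],[[0.02,0,0],[0,0,0],-1],[[0,0,0],[0,0,0],-1]]}}

```text
clock: 78.95
position: [0.5336, 0.1047, 0.1206]
ee_rot: [-2.369, -2.064, -0.0]
force: [-2.9, 2.3, 5.4]
width: 0.214
```

```bash
python3 - <<'E'
from h import *
st()
cal=eyes.calibration("wrist"); im=shot("wrist","w53")[:,:,::-1]
rect("r53",x0=-.09,x1=.02,y0=-.22,y1=-.08,s=5500,im=im,cal=cal)
E
```

```text
t 78.95 rack x -39.1 y -189.6 z 120.6 yaw 1.4334 F rack [-3.2  1.9] 5.4 w 0.214
```

View pics/r53.png

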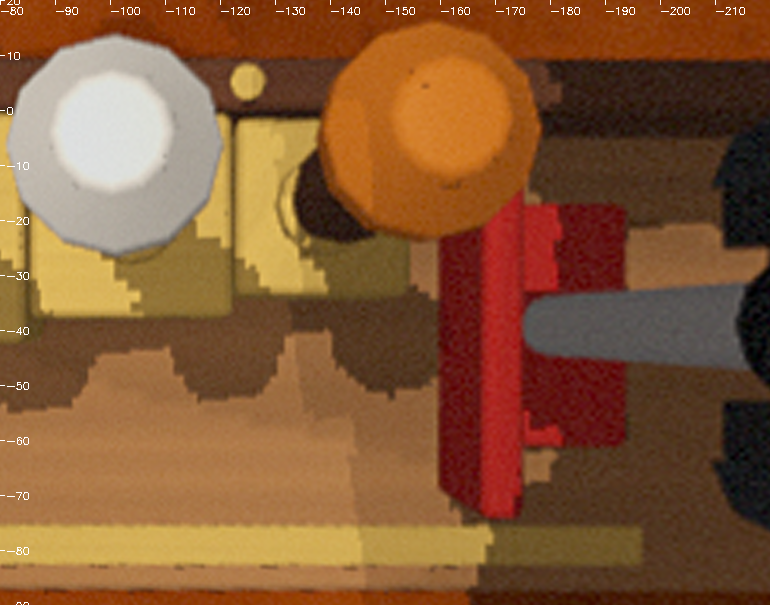

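>>> {"name": "move_arm", "arguments": {"increments": [[[0.02,0,0],[0,0,0],-1],[[0.02,0,0],[0,0,0],-1],[[0.014,0,0],[0,0,0],-1],[[0,0,0],[0,0,0],-1]]}}

```text
clock: 79.33
position: [0.535, 0.1151, 0.1206]
ee_rot: [2.369, 2.064, 0.0]
force: [-3.2, 1.5, 5.0]
width: 0.216
```

```bash
python3 - <<'E'
from h import *
st()
cal=eyes.calibration("wrist"); im=shot("wrist","w54")[:,:,::-1]
rect("r54",x0=-.09,x1=.02,y0=-.22,y1=-.08,s=5500,im=im,cal=cal)
E
```

```text
t 79.33 rack x -39.0 y -179.1 z 120.6 yaw 1.4333 F rack [-3.3  1.1] 5.0 w 0.216
```

View pics/r54.png

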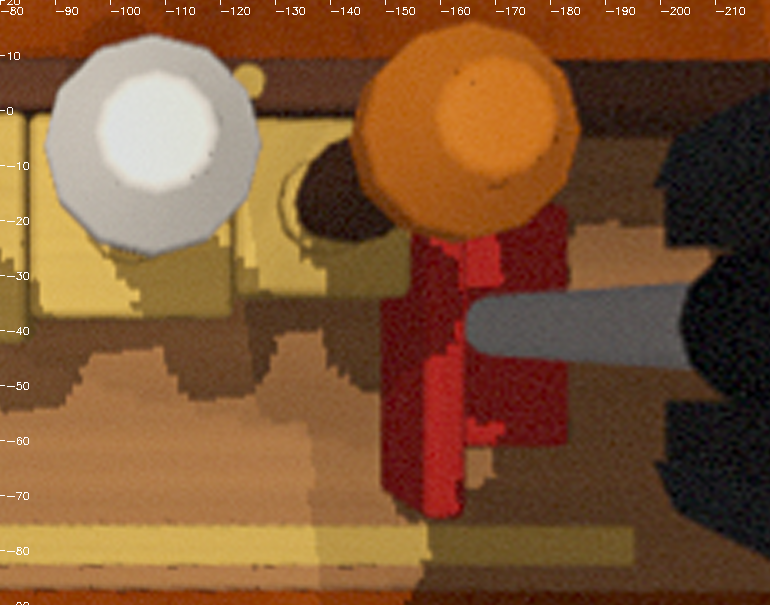

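>>> {"name": "move_arm", "arguments": {"increments": [[[0.005,0,0],[0,0,0],-1],[[0.005,0,0],[0,0,0],-1],[[0,0,0],[0,0,0],-1]]}}

```text
clock: 79.63
position: [0.5352, 0.1167, 0.1206]
ee_rot: [2.369, 2.063, -0.0]
force: [-3.0, -0.9, 5.1]
width: 0.217
```

```bash
python3 - <<'E'
from h import *
st()
cal=eyes.calibration("wrist"); im=shot("wrist","w55")[:,:,::-1]
rect("r55",x0=-.09,x1=.02,y0=-.22,y1=-.08,s=5500,im=im,cal=cal)
E
```

```text
t 79.63 rack x -39.0 y -177.5 z 120.6 yaw 1.4330 F rack [-2.8 -1.3] 5.1 w 0.217
```

View pics/r55.png

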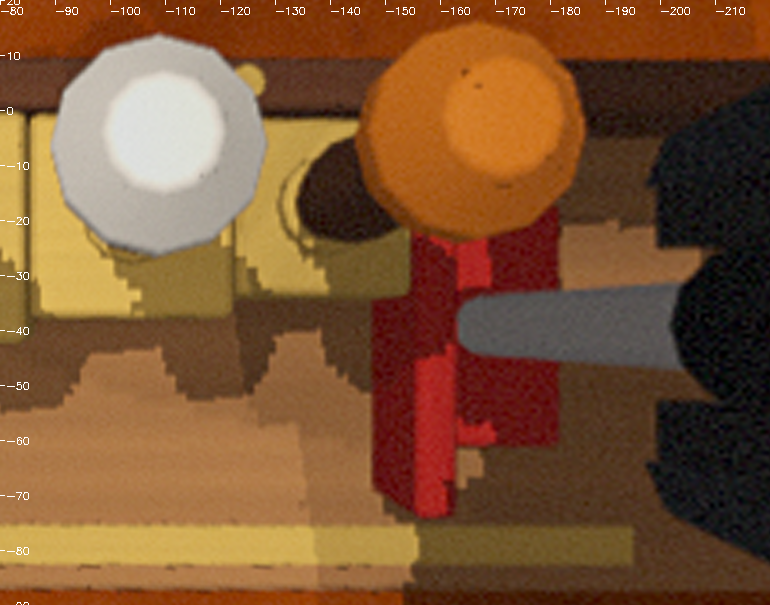

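>>> {"name": "move_arm", "arguments": {"increments": [[[0.004,0,0],[0,0,0],-1],[[0,0,0],[0,0,0],-1],[[0,0,0],[0,0,0],-0.5],[[0,0,0],[0,0,0],-0.2],[[0,0,0],[0,0,0],0]]}}

```text
clock: 80.1
position: [0.5356, 0.1175, 0.1201]
ee_rot: [2.369, 2.063, 0.0]
force: [-1.0, -0.2, -0.2]
width: 0.377
```

>>> {"name": "move_arm", "arguments": {"increments": [[[0,0,0],[0,0,0],0.1],[[0,0,-0.05],[0,0,0],0.1],[[0,0,-0.12],[0,0,0],0.1],[[0,0,-0.18],[0,0,0],0.1],[[-0.05,-0.03,-0.18],[0,0,0],0.1]]}}

```text
clock: 80.52
position: [0.5282, 0.1091, 0.2277]
ee_rot: [-2.368, -2.064, 0.0]
force: [0.2, -0.3, 1.1]
width: 0.547
```

>>> {"name": "move_arm", "arguments": {"increments": [[[0,0,-0.1],[0,0,0],0.1],[[0.15,0,-0.05],[0,0,0],0.1],[[0.1,0,0],[0,0,0],0.1],[[0,0,0],[0,0,0],0.1],[[0,0,0],[0,0,0],0.1]]}}

```text
clock: 80.93
position: [0.5348, 0.1583, 0.2564]
ee_rot: [2.367, 2.065, -0.0]
force: [0.3, -0.9, 0.3]
width: 0.549
```

```bash
python3 - <<'E'
from h import *
st()
cal=eyes.calibration("wrist"); im=shot("wrist","w56")[:,:,::-1]
rect("r56",x0=-.09,x1=.02,y0=-.20,y1=0.015,s=3600,im=im,cal=cal); shot("side","s56")
b=cv2.imread("pics/s56.png"); cv2.imwrite("pics/s56c.png",cv2.resize(b[190:330,220:380],(720,630))[:600])
E
```

```text
t 80.93 rack x -45.2 y -136.3 z 256.4 yaw 1.4344 F rack [ 0.4 -0.8] 0.3 w 0.549
```

View pics/r56.png

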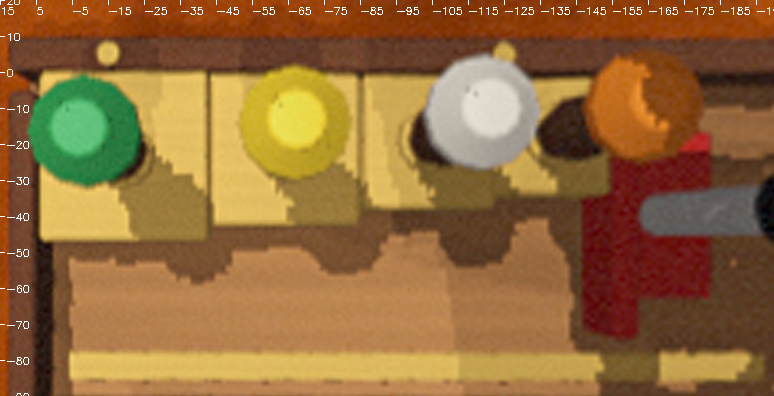

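View pics/s56c.png

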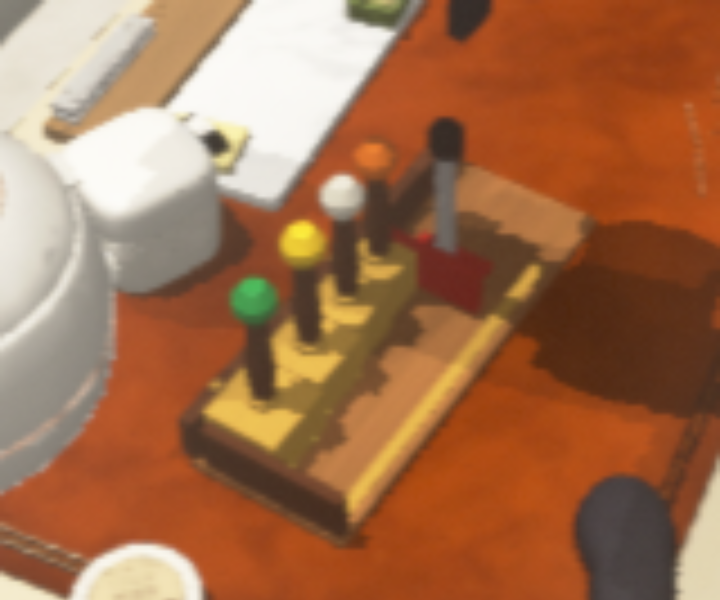

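```bash
python3 - <<'E'
from h import *
st(); print(bot.hand_in())
E
```

```text
t 81.03 rack x -45.1 y -137.3 z 256.0 yaw 1.4327 F rack [ 0.3 -0.8] -0.4 w 0.550
the job is handed in; nothing more can be done
None
```

I packed the four stamps that were present: green, yellow, white and orange, in that order out of the walled corner. Blue was absent. I then slid the red stop up to the orange stamp, let go, raised the arm clear and handed in at about 81 s. No verdict was reported.

**Last checks:** In the last rectified wrist picture and the side picture, all four stamps stand upright on the rack floor. These gaps are read from the wrist pictures:

| Place | Gap |
|---|---|
| Green to end wall | about 1–2 mm |
| Between neighbouring stamps | about 1 mm each |
| Heads to back wall | at most 1–2 mm |
| Stop to orange stamp | under 1 mm |

I touched neither the tub, the tin nor the paperweight. I did not measure their positions again at the end.

**What did not go as planned:**
- **Green, pick-up:** It slipped out of the first grip and happened to land standing upright. I re-gripped it by the knob and lifted it plumb, so the grip was never eased for that one.
- **Green, placing:** My first placing was about 10 mm short of the end wall, because friction on the back wall felt like contact. I re-gripped it and moved it into the corner.
- **Yellow:** It dropped onto the desk when I eased the grip to 3 N. I nudged it clear of the white stamp and picked it up again. For yellow, white and orange I then eased to 7–11 N instead of 3 N.
- **White:** I first dragged it by the handle about 45 mm away from the tray edge, so the fingers had room.

My first picture-based estimate of the rack corner and the later close-ups disagreed by about 4–5 mm along the row, so I placed by the gaps seen in the close-ups.

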